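Clamp the rail blanks in the drilling jig

ROBOT

A 7-joint arm with a two-finger parallel gripper is mounted at the origin on the work surface; the furniture and walls round the work are solid. World frame = base frame: x ahead of the robot, y to its left, z up, the work surface at z = 0. Lengths are in mm, angles in rad, forces in N, time in s.
With the tool pointing down it reaches from about 425 to 1025 mm from the base axis. Payload 9.4 kg.
Tool frame: the origin (TCP) lies on the front face of the gripper's body, between the roots of the fingers; the fingertips stand 73 mm ahead of it and the grasp point (between the pads) lies 54 mm ahead of it; z points along the fingers, y is the direction in which the jaws open and shut (so a half turn about z gives the same grasp; the last joint's range is limited). The gripper opens to 85 mm and grips with 20 to 120 N. Pads are 22 mm wide; open, the fingers measure 114 mm over their backs; the gripper's body (76 mm by 85 mm) begins 54 mm behind the grasp point. The pads swing forward as they close: fully open they stand 13 mm farther back than shut.
Start: joints at [1.141, 0.599, -0.003, 1.599, 0.002, 0.943, -0.08], TCP at [250.501, -680.348, 303.875] pointing down, gripper open.
Joint ranges: [-2.57, 2.57], [-0.35, 1.97], [-1.29, 1.29], [0.11, 2.56], [-1.05, 4.19], [0.11, 1.86], [-2.63, 2.63]. Speed limits (rad/s): [2.22, 2.22, 3.01, 3.01, 3.14, 3.14, 3.14].

INTERFACE

Orientations are given as a unit quaternion [x, y, z, w].
In Python, from bench import bot gives the robot as it stands.
- The arm moves only by the tool step_arm, never from a script. Its argument "deltas" is a list of rows, each an object of numbers: "dx", "dy", "dz": the shift along the tool's x, y, z in mm; "wx", "wy", "wz": the turn, a rotation vector about the tool's x, y, z in rad; "grip": the gripper command: -1 is fully open, 1 is shut, values between are in proportion. In form: [{"dx": .., "dy": .., "dz": .., "wx": .., "wy": .., "wz": .., "grip": ..}, ...]. A call has exactly 10 rows; each row shifts and turns the commanded pose from where the row before left it, along the tool's axes as they then stand; what a row does not reach is not made up. A row lasts 1/8 s, in which the tool goes at most 62.5 mm and 10.7 degrees, less where a joint would pass 70% of its speed; a pose out of reach is approached as far as the arm can. A call with a gripper value outside its range is refused whole. The fingers move at their own pace and stop on an object; "newtons" is the grip in N (left out, the last holds). Time passes only in rows, so rows that do not move let the fingers close, or fill a call up. It gives the time, the measured TCP pose, the force and the opening at its end, in the units of the state.
- bot.sense(): the state, without advancing time (a new reading comes with each control period).
- bot.snapshot(name): name is "scene" or "top" or "wrist"; returns the picture (480x640x3 uint8, red, green, blue); there is no depth.
- bot.camera_params(name): a dict with "camera_matrix" (3x3 intrinsics, pixels), "T" (4x4, takes a point from camera to world coordinates); the wrist camera has in their place "hand_eye" (4x4, takes a point from camera to tool coordinates, whose origin is the TCP and whose axes are the flange's). Camera axes: x right, y down, z forward; pixel columns grow to the right and rows downward; lengths in mm; the calibration is good to about 2 mm. The wrist camera is an equidistant fisheye: a pixel r from the principal point sees the ray r / f radians off the axis. A picture is of the moment at which its call begins: read the wrist's pose just before it. camera_params takes no time and is no camera call.
- bot.hand_in(): hands the job in, once; it reports no verdict.
The state is a dict: "clock": time; "joint_pos": joint angles; "qvel": joint speeds; "tau": joint torques, N m; "ee_pos": TCP position; "orientation": TCP orientation; "contact_force": force on the tool from outside, world axes, zero at the start; "ft_torque": the same for the moment, N m; "gripper_width": finger opening in mm.
Only numpy, scipy, OpenCV 4.12 (cv2) and the standard library are available. Lean on these libraries where they do the work, as an engineer would, in place of code of your own. Each camera call takes 0.05 s, during which the arm holds its last target.

TASK

Get the rail blanks ready for end drilling: take the bench brush off the jig and lay it on the bench clear of it, then slide every blank lying on the bench into a lane of its own under the beam, fully home against the back stop, and clamp it firmly by driving that lane's slotted screw down onto it with the heavy screwdriver. Finally put the screwdriver back upright in the hole of its stand, and leave the plane, the tape and the spring clamp alone.

Things in the scene. Friction and masses are not known exactly. Their poses are not given: they have to be found in the camera images.
- jig: plywood clamping jig fixed on the bench; origin at bench height, x from its open mouth to its back stop, z up. Base from x = -50 to 97 mm, 266 wide, 12 high. Lanes at y = 72, 0, -72 mm; guide rails 14 mm high from x = 14 to the stop's face at 75. Wooden beam over all lanes from x = 24 to 64, underside 54, top 84 mm above the bench; screws at x = 44. A home blank reaches from x = -65 to 75
- brush_mid (a point): wooden bench brush lying bristles down across the jig's mouth, on its base; this point is its centre of mass, 30 mm above its underside (x across, y along it to the handle's end, z up). Bristle block 36 to 47 mm wide, from y = -92 to 30 mm; the handle, 36 wide and 44 to 60 mm above the underside, goes on to y = 173. 61 mm high, 160 g
- driver_mid (a point): heavy slotted screwdriver, upright in its stand; this point is on its axis half-way up its 136 mm. z from blade to handle, x along the blade's width. Handle dark wood, from 5 mm below to 68 mm above this point, hexagonal, 28 mm across flats (they face its y and 30 degrees either side of its x). Shaft 10 mm thick. 160 g
- driver_tip (a point): middle of the screwdriver's blade end, 68 mm below driver_mid; same axes. Blade 16 mm wide (x), 3.2 mm thick (y), 18 mm long
- stand_hole (a point): mouth of the round 23 mm hole in the wooden driver stand (64 x 130 mm, 65 mm high, fixed); the hole goes right through. The stand reaches 35 mm from the hole to its -y and 95 mm to its +y, 32 mm in x. The screwdriver's shoulder rests on this rim, its blade end then 60 mm below this point
- block_plane: bystander: metal block plane, 52 x 164 x 51 mm, behind the jig; origin under its middle
- tape_1: bystander: roll of tape, 95 mm across, 25 mm high, behind the jig; origin under its middle
- spring_clamp: bystander: orange spring clamp, 62 x 126 x 25 mm, lying to the right; origin under its middle
- blank_1_mid (a point): a planed light wood rail blank, 140 x 36 x 30 mm, lying flat; this point is its centre, x along its length, z up. About 110 g. May be absent (None)
- blank_2_mid (a point): a planed light wood rail blank, 140 x 36 x 30 mm, lying flat; this point is its centre, x along its length, z up. About 110 g. May be absent (None)
- blank_3_mid (a point): a planed light wood rail blank, 140 x 36 x 30 mm, lying flat; this point is its centre, x along its length, z up. About 110 g. May be absent (None)
- lane_1 (a point): where the underside centre of a fully home blank lies in lane 1 (at the jig's +y side, left seen from the mouth), 12 mm above the bench, on the jig's base. x points into the lane, from its open mouth to the back stop, along a home blank; y across the lane. The guides leave 40 mm for the 36 mm blank
- slot_1 (a point): centre of the slot floor of lane 1's clamp screw. x runs along the slot, z up the screw's axis. The head is a 30 mm steel disc sunk in a 34 mm round well in the beam; the slot runs right across it, 6 mm wide, 5 mm deep above this point. It starts 73 to 75 mm above the bench, 9 to 11 mm below the beam's top, and sinks as the screw is driven
- screw_1 (a joint): turn of lane 1's clamp screw, rad: grows as it turns clockwise seen from above (driving in). Each radian lowers the pad 1.5 mm; it starts at 0 to 0.8; at 0 the pad is 5 mm above a blank, meets it at about 3.3; driven hard on to 3.6 or 3.7 it springs back to about 3.5 and keeps pressing with some 40 N. Stiff thread (0.06 N m), stays where left, cannot be pushed down
- pad_1: lane 1's pressure pad: flat steel disc, 26 mm across, 6 mm thick, that moves up and down with its screw and does not turn; origin at the centre of its underside, 47 mm above the bench when the screw's turn is 0
- lane_2 (a point): where the underside centre of a fully home blank lies in lane 2 (the middle one), 12 mm above the bench, on the jig's base. x points into the lane, from its open mouth to the back stop, along a home blank; y across the lane. The guides leave 40 mm for the 36 mm blank
- slot_2 (a point): centre of the slot floor of lane 2's clamp screw. x runs along the slot, z up the screw's axis. The head is a 30 mm steel disc sunk in a 34 mm round well in the beam; the slot runs right across it, 6 mm wide, 5 mm deep above this point. It starts 73 to 75 mm above the bench, 9 to 11 mm below the beam's top, and sinks as the screw is driven
- screw_2 (a joint): turn of lane 2's clamp screw, rad: grows as it turns clockwise seen from above (driving in). Each radian lowers the pad 1.5 mm; it starts at 0 to 0.8; at 0 the pad is 5 mm above a blank, meets it at about 3.3; driven hard on to 3.6 or 3.7 it springs back to about 3.5 and keeps pressing with some 40 N. Stiff thread (0.06 N m), stays where left, cannot be pushed down
- pad_2: lane 2's pressure pad: flat steel disc, 26 mm across, 6 mm thick, that moves up and down with its screw and does not turn; origin at the centre of its underside, 47 mm above the bench when the screw's turn is 0
- lane_3 (a point): where the underside centre of a fully home blank lies in lane 3 (at the jig's -y side, right seen from the mouth), 12 mm above the bench, on the jig's base. x points into the lane, from its open mouth to the back stop, along a home blank; y across the lane. The guides leave 40 mm for the 36 mm blank
- slot_3 (a point): centre of the slot floor of lane 3's clamp screw. x runs along the slot, z up the screw's axis. The head is a 30 mm steel disc sunk in a 34 mm round well in the beam; the slot runs right across it, 6 mm wide, 5 mm deep above this point. It starts 73 to 75 mm above the bench, 9 to 11 mm below the beam's top, and sinks as the screw is driven
- screw_3 (a joint): turn of lane 3's clamp screw, rad: grows as it turns clockwise seen from above (driving in). Each radian lowers the pad 1.5 mm; it starts at 0 to 0.8; at 0 the pad is 5 mm above a blank, meets it at about 3.3; driven hard on to 3.6 or 3.7 it springs back to about 3.5 and keeps pressing with some 40 N. Stiff thread (0.06 N m), stays where left, cannot be pushed down
- pad_3: lane 3's pressure pad: flat steel disc, 26 mm across, 6 mm thick, that moves up and down with its screw and does not turn; origin at the centre of its underside, 47 mm above the bench when the screw's turn is 0
There are look-alikes about, which are no part of the job. Leave any pink look-alike of the part that bears blank_2_mid alone.

How it is judged (in metres and radians):
On the way, in this order (a step that is already met when the one before it is completed fails the run):
1. the bench brush lies on the bench, off the jig (height (world z) of brush_mid below 0.037 m and horizontal distance between brush_mid and jig above 0.09 m and contact force between brush and jig below 0.05 N), for 0.2 s.
2. every blank is home in a lane and clamped by that lane's screw (((x of blank_1_mid in the frame of lane_1 between -0.004 and 0.004 m and y of blank_1_mid in the frame of lane_1 between -0.005 and 0.005 m and contact force between pad_1 and blank_1 above 8 N) or (x of blank_1_mid in the frame of lane_2 between -0.004 and 0.004 m and y of blank_1_mid in the frame of lane_2 between -0.005 and 0.005 m and contact force between pad_2 and blank_1 above 8 N) or (x of blank_1_mid in the frame of lane_3 between -0.004 and 0.004 m and y of blank_1_mid in the frame of lane_3 between -0.005 and 0.005 m and contact force between pad_3 and blank_1 above 8 N)) and ((x of blank_2_mid in the frame of lane_1 between -0.004 and 0.004 m and y of blank_2_mid in the frame of lane_1 between -0.005 and 0.005 m and contact force between pad_1 and blank_2 above 8 N) or (x of blank_2_mid in the frame of lane_2 between -0.004 and 0.004 m and y of blank_2_mid in the frame of lane_2 between -0.005 and 0.005 m and contact force between pad_2 and blank_2 above 8 N) or (x of blank_2_mid in the frame of lane_3 between -0.004 and 0.004 m and y of blank_2_mid in the frame of lane_3 between -0.005 and 0.005 m and contact force between pad_3 and blank_2 above 8 N)) and ((x of blank_3_mid in the frame of lane_1 between -0.004 and 0.004 m and y of blank_3_mid in the frame of lane_1 between -0.005 and 0.005 m and contact force between pad_1 and blank_3 above 8 N) or (x of blank_3_mid in the frame of lane_2 between -0.004 and 0.004 m and y of blank_3_mid in the frame of lane_2 between -0.005 and 0.005 m and contact force between pad_2 and blank_3 above 8 N) or (x of blank_3_mid in the frame of lane_3 between -0.004 and 0.004 m and y of blank_3_mid in the frame of lane_3 between -0.005 and 0.005 m and contact force between pad_3 and blank_3 above 8 N))), for 0.2 s.
At the end, for the whole second after the job is handed in: Each blank present is in its own lane, within 4 mm of home and 5 mm of the middle, its pad pressing with over 8 N; the brush lies on the bench, not touching the jig, over 9 cm from its origin; the screwdriver stands upright (0.1 rad), fully down in the stand's hole (all of step 1 and all of step 2 and horizontal distance between driver_tip and stand_hole below 0.008 m and angle between driver_mid's own z axis and vertical below 0.1 rad and height (world z) of driver_tip below 0.009 m and linear speed of driver below 0.02 m/s).
It fails at once if the block plane is moved more than 3 cm (distance of block_plane from where it was at the start of the episode above 0.03 m).
It fails at once if the roll of tape is moved more than 3 cm (distance of tape_1 from where it was at the start of the episode above 0.03 m).
It fails at once if the spring clamp is moved more than 3 cm (distance of spring_clamp from where it was at the start of the episode above 0.03 m).
Of blank_1, blank_2, blank_3 only 2 to 3 are there at a start; the rules pass over those that are not, and their reading is None.
At some moment in a run one of brush, blank_1, blank_2, blank_3 may be knocked a few centimetres aside while the robot is not near it.
It also fails if it takes over 210 s, if anything falls off the work surface, if the arm or the gripper's body presses on something with over 40 N, if the wrist force passes 120 N, or if a joint passes its speed limit or range.

## Working session

There is one attempt and no reset: what is moved stays moved. The work goes in short steps, Python scripts to look and compute and a tool call to move; the robot and the scene stay as the last step left them, time stands still between calls to the robot, and variables do not carry over. Pictures are saved under pics/ and viewed, and the job is handed in when it is done.

Besides the shell and the picture viewer there is one more tool, called after "Call:" as name(argument=value, ...), one argument or row to a line, values as JSON. step_arm: Moves the arm, as the interface text tells. Its arguments: {"type":"object","properties":{"deltas":{"type":"array"},"newtons":{"type":"number"}},"required":["deltas"]}

```bash
ls -la; mkdir -p pics
cat > h.py <<'E'
import numpy as np, cv2
from bench import bot
from scipy.spatial.transform import Rotation as R
def snap(n,f):
    im=bot.snapshot(n); cv2.imwrite('pics/'+f,im[:,:,::-1]); return im
E
python3 - <<'E'
from h import *
print(bot.sense())
for n in ['scene','top','wrist']:
    print(n,bot.camera_params(n))
snap('scene','s0.png');snap('top','t0.png')
print(bot.sense()['clock'])
E
```

```text
total 12
drwxr-xr-x  3 agent agent 4096 Dec  6 16:17 .
drwxr-xr-x 23 root  root  4096 Dec  6 16:17 ..
drwxr-xr-x  2 agent agent 4096 Dec  6 16:17 pics
{'clock': 0.0, 'joint_pos': array([ 1.14125808,  0.60012468, -0.00254056,  1.60010087,  0.00179652,
        0.94288063, -0.07978818]), 'qvel': array([-0.00048246, -0.00117697,  0.00033282,  0.00207307,  0.00053726,
        0.00116632, -0.00216737]), 'tau': array([-2.72756979e-04, -7.76450443e+01,  1.56455107e+00, -2.58000398e+01,
        1.22515991e-02,  9.10030212e-03,  2.97247436e-05]), 'ee_pos': array([ 250.41027021, -680.02020163,  303.02757887]), 'orientation': array([ 9.84472391e-01,  1.75537860e-01, -1.99963545e-04, -7.28748592e-04]), 'contact_force': array([0.49088569, 0.00676097, 0.2764637 ]), 'ft_torque': array([0.0589722 , 0.01497746, 0.0123658 ]), 'gripper_width': 85.74170207996718}
scene {'camera_matrix': array([[457.45198938,   0.        , 320.47035657],
       [  0.        , 457.45198938, 233.4528859 ],
       [  0.        ,   0.        ,   1.        ]]), 'T': array([[-9.14680237e-01, -2.69569732e-01,  3.01151497e-01,
  
[... 641 characters left out ...]
 1.25008631e-02, -1.72458829e-01, -9.84937399e-01,
         1.25265577e+03],
       [ 0.00000000e+00,  0.00000000e+00,  0.00000000e+00,
         1.00000000e+00]])}
wrist {'camera_matrix': array([[371.64829954,   0.        , 316.01849969],
       [  0.        , 371.64829954, 238.80188457],
       [  0.        ,   0.        ,   1.        ]]), 'hand_eye': array([[-2.42055177e-04, -9.64957894e-01, -2.62404657e-01,
         6.57562250e+01],
       [ 9.99999441e-01,  3.64972586e-05, -1.05666325e-03,
         3.97399482e-02],
       [ 1.02921260e-03, -2.62404766e-01,  9.64957346e-01,
        -7.00194731e+01],
       [ 0.00000000e+00,  0.00000000e+00,  0.00000000e+00,
         1.00000000e+00]])}
0.1
```

View pics/s0.png

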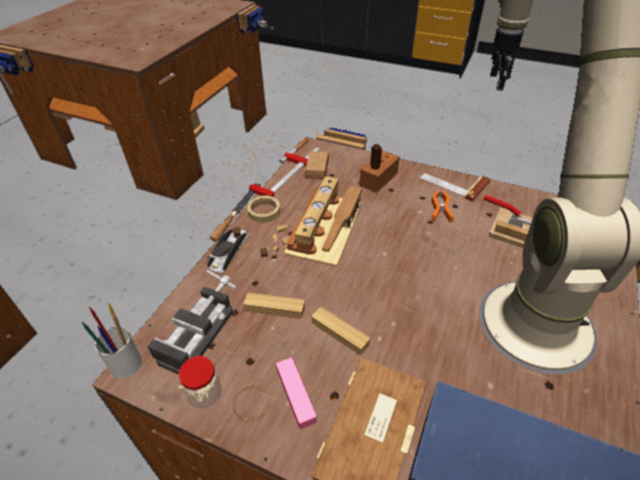

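View pics/t0.png

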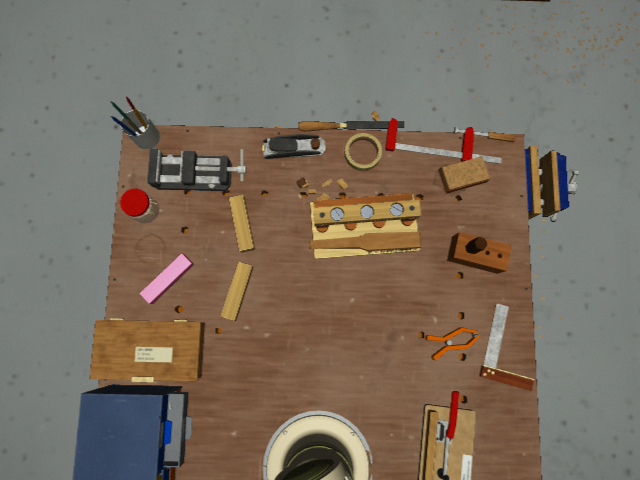

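```bash
cat >> h.py <<'E'
def ray(n,u,v):
    c=bot.camera_params(n); K=c['camera_matrix']
    d=np.array([(u-K[0,2])/K[0,0],(v-K[1,2])/K[1,1],1.]); T=np.array(c['T'])
    return T[:3,3],T[:3,:3]@d
def onz(n,u,v,z):
    o,d=ray(n,u,v); return o+d*(z-o[2])/d[2]
def wpose(s=None):
    s=s or bot.sense(); T=np.eye(4); T[:3,:3]=R.from_quat(s['orientation']).as_matrix(); T[:3,3]=s['ee_pos']; return T
def wray(T,u,v):
    c=bot.camera_params('wrist'); K=c['camera_matrix']; M=T@np.array(c['hand_eye'])
    x,y=u-K[0,2],v-K[1,2]; r=np.hypot(x,y)+1e-9; th=r/K[0,0]
    d=np.array([x/r*np.sin(th),y/r*np.sin(th),np.cos(th)])
    return M[:3,3],M[:3,:3]@d
def wonz(T,u,v,z):
    o,d=wray(T,u,v); return o+d*(z-o[2])/d[2]
def wproj(T,P):
    c=bot.camera_params('wrist'); K=c['camera_matrix']; M=np.linalg.inv(T@np.array(c['hand_eye']))
    p=M[:3,:3]@np.array(P)+M[:3,3]; th=np.arctan2(np.hypot(p[0],p[1]),p[2]); a=np.arctan2(p[1],p[0])
    return K[0,2]+K[0,0]*th*np.cos(a),K[1,2]+K[0,0]*th*np.sin(a)
E
python3 - <<'E'
from h import *
im=cv2.imread('pics/t0.png')
a=cv2.resize(im[180:270,295:435],None,fx=5,fy=5,interpolation=cv2.INTER_CUBIC);cv2.imwrite('pics/t0a.png',a)
b=cv2.resize(im[185:330,210:270],None,fx=4,fy=4,interpolation=cv2.INTER_CUBIC)
c=cv2.resize(im[225:285,440:520],None,fx=5,fy=5,interpolation=cv2.INTER_CUBIC)
o=np.zeros((580,660,3),np.uint8);o[:580,:240]=b;o[:300,250:650]=c;cv2.imwrite('pics/t0b.png',o)
E
```

```text
(no output)
```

View pics/t0a.png

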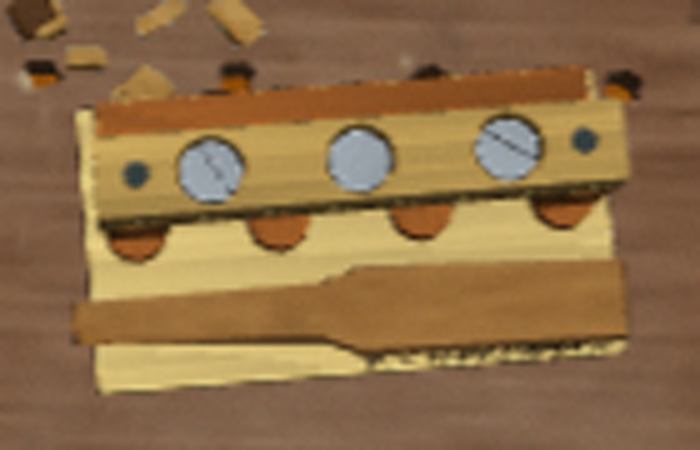

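View pics/t0b.png

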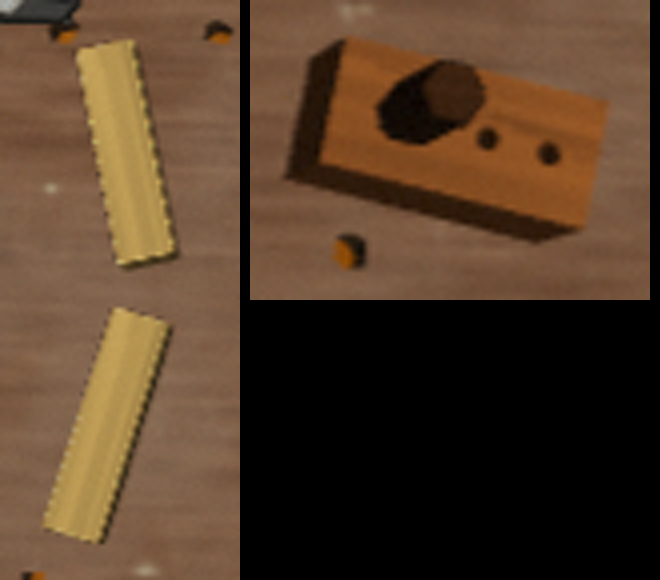

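Run:
```python
from h import *
np.set_printoptions(precision=1,suppress=True)
for nm,u,v,z in [('s1',337.2,214,79),('s2',367,211.6,79),('s3',396.6,209.4,79),
 ('st',459,232.6,65),('st',511.4,245,65),('st',506.4,270.8,65),('st',454,257.4,65),('drvtop',481,243.4,141),
 ('brL',295+75/5,180+305/5,60),('brL',295+75/5,180+342/5,60),('brR',295+625/5,180+262/5,61),('brR',295+625/5,180+338/5,61),
 ('brW',295+370/5,180+350/5,61),('brWtop',295+355/5,180+268/5,61),
 ('jig bl',295+100/5,180+393/5,12),('jig br',295+625/5,180+352/5,12),
 ('pl',293,147,50),('tape',363,152,25)]:
    print(nm,onz('top',u,v,z)[:2])
im=cv2.cvtColor(cv2.imread('pics/t0.png'),cv2.COLOR_BGR2HSV)
m=cv2.inRange(im,(17,70,130),(30,255,255));m[:, :215]=0;m[:,260:]=0;m[:180]=0;m[330:]=0
cs,_=cv2.findContours(m,0,2)
for c in cs:
    if cv2.contourArea(c)>300:
        r=cv2.minAreaRect(c);b=cv2.boxPoints(r)
        W=np.array([onz('top',u,v,30)[:2] for u,v in b]);print('blank',r,W.mean(0));print(W)
```

```text
s1 [591.4 -33.2]
s2 [ 599.  -104.8]
s3 [ 606.2 -176.1]
st [ 555.6 -329.5]
st [ 528.2 -455.6]
st [ 465.4 -440.7]
st [ 494.8 -315.8]
drvtop [ 517.5 -356.3]
brL [527.3  30.6]
brL [509.2  30.1]
brR [ 554.6 -235.7]
brR [ 517.3 -235.2]
brW [ 508.5 -112. ]
brWtop [ 548.5 -104.6]
jig bl [491.   17.4]
jig br [ 517.9 -245.6]
pl [767.6  79.4]
tape [768.  -99.5]
blank ((235.75003051757812, 290.7500305175781), (14.546475410461426, 57.86967468261719), 18.43494987487793) [406.2 207.9]
[[344.4 243.6]
 [478.4 206.2]
 [467.8 171.9]
 [334.2 209.9]]
blank ((240.76922607421875, 222.34617614746094), (54.716407775878906, 15.100942611694336), 78.69007110595703) [575.8 204.3]
[[639.3 239.3]
 [647.8 202.6]
 [512.2 169.6]
 [504.  205.7]]
```

Call:
step_arm(
  deltas=[
    {"dy": 0,"dz": -20,"wz": 0.1,"grip": -1},
    {"dx": 40,"wz": 0.1},
    {"dx": 40},
    {"dx": 40},
    {"dx": 40},
    {"dx": 40},
    {"dx": 20},
    {},
    {},
    {},
  ],
)

```text
$.deltas[0]: bad value
```

Run:
```python
from h import *
s=bot.sense();print(s['joint_pos'],s['ee_pos'],s['orientation'])
```

```text
[ 1.1412976   0.60003485 -0.00254985  1.60005902  0.00178292  0.94287426
 -0.07983679] [ 250.39989331 -680.04627798  303.10729253] [ 9.84480209e-01  1.75494293e-01 -1.74774119e-04 -6.63984581e-04]
```

```bash
cat >> h.py <<'E'
def yaw(s=None):
    T=wpose(s); return np.arctan2(T[1,0],T[0,0])
def plan(x,y,z,yw,n=None,g=54,s=None):
    """to put grasp point at x,y,z with tool-x yaw yw; prints per-row deltas"""
    s=s or bot.sense(); p=s['ee_pos']; y0=yaw(s)
    tgt=np.array([x,y,z+g]); d=tgt-p; dw=(yw-y0+np.pi)%(2*np.pi)-np.pi
    k=max(int(np.ceil(np.linalg.norm(d)/58)),int(np.ceil(abs(dw)/.18)),1)
    n=n or k
    print('now',np.round(p,1),'yaw %.3f'%y0,'d',np.round(d,1),'dyaw %.3f'%dw,'min rows',k,'n',n)
    for i in range(n):
        a=y0+dw*i/n   # row shift taken along axes before turn
        v=d/n; print('{"dx":%.1f,"dy":%.1f,"dz":%.1f,"wx":0,"wy":0,"wz":%.3f},'%(np.cos(a)*v[0]+np.sin(a)*v[1],np.sin(a)*v[0]-np.cos(a)*v[1],-v[2],-dw/n))
E
python3 - <<'E'
from h import *
# brush com, jaws along brush x (yaw .066) => tool y along world x ; options
for yw in (.066+np.pi/2,.066-np.pi/2): plan(525,-142,250,yw)
E
```

```text
now [ 250.4 -680.   303.1] yaw 0.353 d [274.6 538.    0.9] dyaw 1.284 min rows 11 n 11
{"dx":40.3,"dy":-37.3,"dz":-0.1,"wx":0,"wy":0,"wz":-0.117},
{"dx":44.4,"dy":-32.3,"dz":-0.1,"wx":0,"wy":0,"wz":-0.117},
{"dx":47.9,"dy":-26.9,"dz":-0.1,"wx":0,"wy":0,"wz":-0.117},
{"dx":50.7,"dy":-21.2,"dz":-0.1,"wx":0,"wy":0,"wz":-0.117},
{"dx":52.8,"dy":-15.1,"dz":-0.1,"wx":0,"wy":0,"wz":-0.117},
{"dx":54.2,"dy":-8.9,"dz":-0.1,"wx":0,"wy":0,"wz":-0.117},
{"dx":54.9,"dy":-2.5,"dz":-0.1,"wx":0,"wy":0,"wz":-0.117},
{"dx":54.8,"dy":3.9,"dz":-0.1,"wx":0,"wy":0,"wz":-0.117},
{"dx":54.0,"dy":10.2,"dz":-0.1,"wx":0,"wy":0,"wz":-0.117},
{"dx":52.4,"dy":16.5,"dz":-0.1,"wx":0,"wy":0,"wz":-0.117},
{"dx":50.1,"dy":22.5,"dz":-0.1,"wx":0,"wy":0,"wz":-0.117},
now [ 250.4 -680.   303.1] yaw 0.353 d [274.6 538.    0.9] dyaw -1.858 min rows 11 n 11
{"dx":40.3,"dy":-37.3,"dz":-0.1,"wx":0,"wy":0,"wz":0.169},
{"dx":33.5,"dy":-43.5,"dz":-0.1,"wx":0,"wy":0,"wz":0.169},
{"dx":25.7,"dy":-48.5,"dz":-0.1,"wx":0,"wy":0,"wz":0.169},
{"dx":17.2,"dy":-52.2,"dz":-0.1,"wx":0,"wy":0,"wz":0.169},
{"dx":8.2,"dy":-54.3,"dz":-0.1,"wx":0,"wy":0,"wz":0.169},
{"dx":-1.1,"dy":-54.9,"dz":-0.1,"wx":0,"wy":0,"wz":0.169},
{"dx":-10.3,"dy":-53.9,"dz":-0.1,"wx":0,"wy":0,"wz":0.169},
{"dx":-19.2,"dy":-51.4,"dz":-0.1,"wx":0,"wy":0,"wz":0.169},
{"dx":-27.6,"dy":-47.5,"dz":-0.1,"wx":0,"wy":0,"wz":0.169},
{"dx":-35.2,"dy":-42.2,"dz":-0.1,"wx":0,"wy":0,"wz":0.169},
{"dx":-41.8,"dy":-35.7,"dz":-0.1,"wx":0,"wy":0,"wz":0.169},
```

Call:
step_arm(
  deltas=[
    {"dx": 10.0,"dy": 0.0,"dz": -10.0,"wx": 0.0,"wy": 0.0,"wz": 0.1,"grip": -1.0},
    {"dx": 0.0,"dy": 0.0,"dz": 0.0,"wx": 0.0,"wy": 0.0,"wz": 0.0,"grip": -1.0},
    {"dx": 0.0,"dy": 0.0,"dz": 0.0,"wx": 0.0,"wy": 0.0,"wz": 0.0,"grip": -1.0},
    {"dx": 0.0,"dy": 0.0,"dz": 0.0,"wx": 0.0,"wy": 0.0,"wz": 0.0,"grip": -1.0},
    {"dx": 0.0,"dy": 0.0,"dz": 0.0,"wx": 0.0,"wy": 0.0,"wz": 0.0,"grip": -1.0},
    {"dx": 0.0,"dy": 0.0,"dz": 0.0,"wx": 0.0,"wy": 0.0,"wz": 0.0,"grip": -1.0},
    {"dx": 0.0,"dy": 0.0,"dz": 0.0,"wx": 0.0,"wy": 0.0,"wz": 0.0,"grip": -1.0},
    {"dx": 0.0,"dy": 0.0,"dz": 0.0,"wx": 0.0,"wy": 0.0,"wz": 0.0,"grip": -1.0},
    {"dx": 0.0,"dy": 0.0,"dz": 0.0,"wx": 0.0,"wy": 0.0,"wz": 0.0,"grip": -1.0},
    {"dx": 0.0,"dy": 0.0,"dz": 0.0,"wx": 0.0,"wy": 0.0,"wz": 0.0,"grip": -1.0},
  ],
)

```text
clock: 1.35
ee_pos: [259.9, -676.9, 313.9]
orientation: [0.992, 0.126, -0.0, 0.0]
contact_force: [0.5, 0.8, 0.2]
gripper_width: 85.7
```

Run:
```python
from h import *
s=bot.sense();print(s['joint_pos'],s['ee_pos'],yaw(),s['contact_force'])
```

```text
[ 1.1100593   0.59044374  0.02604191  1.59070195 -0.01762452  0.96061264
 -0.17617206] [ 259.89550642 -676.91763915  313.91050961] 0.2528316578945183 [0.54632043 0.76082994 0.18377826]
```

Run:
```python
from h import *
plan(527,-142,220,.066+np.pi/2,n=13)
```

```text
now [ 259.9 -676.9  313.9] yaw 0.253 d [267.1 534.9 -39.9] dyaw 1.384 min rows 11 n 13
{"dx":30.2,"dy":-34.7,"dz":3.1,"wx":0,"wy":0,"wz":-0.106},
{"dx":33.7,"dy":-31.3,"dz":3.1,"wx":0,"wy":0,"wz":-0.106},
{"dx":36.8,"dy":-27.5,"dz":3.1,"wx":0,"wy":0,"wz":-0.106},
{"dx":39.6,"dy":-23.5,"dz":3.1,"wx":0,"wy":0,"wz":-0.106},
{"dx":41.8,"dy":-19.1,"dz":3.1,"wx":0,"wy":0,"wz":-0.106},
{"dx":43.6,"dy":-14.6,"dz":3.1,"wx":0,"wy":0,"wz":-0.106},
{"dx":44.9,"dy":-9.9,"dz":3.1,"wx":0,"wy":0,"wz":-0.106},
{"dx":45.7,"dy":-5.0,"dz":3.1,"wx":0,"wy":0,"wz":-0.106},
{"dx":46.0,"dy":-0.1,"dz":3.1,"wx":0,"wy":0,"wz":-0.106},
{"dx":45.7,"dy":4.7,"dz":3.1,"wx":0,"wy":0,"wz":-0.106},
{"dx":45.0,"dy":9.6,"dz":3.1,"wx":0,"wy":0,"wz":-0.106},
{"dx":43.7,"dy":14.3,"dz":3.1,"wx":0,"wy":0,"wz":-0.106},
{"dx":41.9,"dy":18.9,"dz":3.1,"wx":0,"wy":0,"wz":-0.106},
```

Call:
step_arm(
  deltas=[
    {"dx": 30,"dy": -35,"dz": 3,"wx": 0,"wy": 0,"wz": -0.106,"grip": -1},
    {"dx": 34,"dy": -31,"dz": 3,"wx": 0,"wy": 0,"wz": -0.106,"grip": -1},
    {"dx": 37,"dy": -27,"dz": 3,"wx": 0,"wy": 0,"wz": -0.106,"grip": -1},
    {"dx": 40,"dy": -23,"dz": 3,"wx": 0,"wy": 0,"wz": -0.106,"grip": -1},
    {"dx": 42,"dy": -19,"dz": 3,"wx": 0,"wy": 0,"wz": -0.106,"grip": -1},
    {"dx": 44,"dy": -15,"dz": 3,"wx": 0,"wy": 0,"wz": -0.106,"grip": -1},
    {"dx": 45,"dy": -10,"dz": 3,"wx": 0,"wy": 0,"wz": -0.106,"grip": -1},
    {"dx": 46,"dy": -5,"dz": 3,"wx": 0,"wy": 0,"wz": -0.106,"grip": -1},
    {"dx": 46,"dy": 0,"dz": 3,"wx": 0,"wy": 0,"wz": -0.106,"grip": -1},
    {"dx": 46,"dy": 5,"dz": 3,"wx": 0,"wy": 0,"wz": -0.106,"grip": -1},
  ],
)

```text
clock: 2.6
ee_pos: [468.8, -264.1, 284.1]
orientation: [0.791, 0.612, 0.0, 0.0]
contact_force: [0.2, -0.8, 0.4]
gripper_width: 85.4
```

Call:
step_arm(
  deltas=[
    {"dx": 45,"dy": 10,"dz": 3,"wx": 0,"wy": 0,"wz": -0.106,"grip": -0.4},
    {"dx": 44,"dy": 14,"dz": 3,"wx": 0,"wy": 0,"wz": -0.106,"grip": -0.4},
    {"dx": 42,"dy": 19,"dz": 3,"wx": 0,"wy": 0,"wz": -0.106,"grip": -0.4},
    {"grip": -0.4},
    {"grip": -0.4},
    {"grip": -0.4},
    {"grip": -0.4},
    {"grip": -0.4},
    {"grip": -0.4},
    {"grip": -0.4},
  ],
)

```text
$.deltas[3]: bad value
```

Run:
```python
from h import *
s=bot.sense();print(s['joint_pos'],s['ee_pos'],yaw(),s['contact_force'],s['gripper_width'],s['clock'])
snap('wrist','w1.png')
```

```text
[ 0.62870032  0.41660165 -0.30176522  2.03508504  0.18487826  0.71454876
 -0.04358634] [ 468.76031477 -264.06729964  284.06521998] 1.316078799455627 [ 0.17911774 -0.78862551  0.3864492 ] 85.37890260893307 2.6
```

View pics/w1.png

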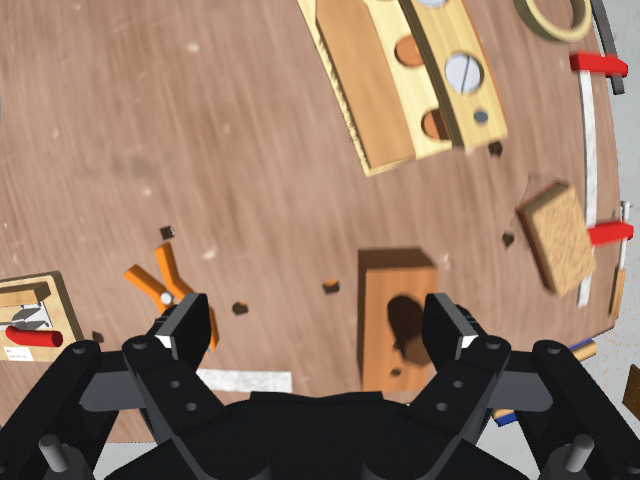

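Run:
```python
from h import *
plan(525,-142,220,.066+np.pi/2,n=4)
```

```text
now [ 471.8 -258.   284. ] yaw 1.328 d [ 53.2 116.  -10. ] dyaw 0.309 min rows 3 n 4
{"dx":31.4,"dy":5.9,"dz":2.5,"wx":0,"wy":0,"wz":-0.077},
{"dx":30.8,"dy":8.3,"dz":2.5,"wx":0,"wy":0,"wz":-0.077},
{"dx":30.1,"dy":10.7,"dz":2.5,"wx":0,"wy":0,"wz":-0.077},
{"dx":29.2,"dy":13.0,"dz":2.5,"wx":0,"wy":0,"wz":-0.077},
```

Call:
step_arm(
  deltas=[
    {"dx": 31,"dy": 6,"dz": 2.5,"wx": 0,"wy": 0,"wz": -0.077,"grip": -0.4},
    {"dx": 31,"dy": 8,"dz": 2.5,"wx": 0,"wy": 0,"wz": -0.077,"grip": -0.4},
    {"dx": 30,"dy": 11,"dz": 2.5,"wx": 0,"wy": 0,"wz": -0.077,"grip": -0.4},
    {"dx": 29,"dy": 13,"dz": 2.5,"wx": 0,"wy": 0,"wz": -0.077,"grip": -0.4},
    {"dx": 0,"dy": 0,"dz": 20,"wx": 0,"wy": 0,"wz": 0,"grip": -0.4},
    {"dx": 0,"dy": 0,"dz": 20,"wx": 0,"wy": 0,"wz": 0,"grip": -0.4},
    {"dx": 0,"dy": 0,"dz": 0,"wx": 0,"wy": 0,"wz": 0,"grip": -0.4},
    {"dx": 0,"dy": 0,"dz": 0,"wx": 0,"wy": 0,"wz": 0,"grip": -0.4},
    {"dx": 0,"dy": 0,"dz": 0,"wx": 0,"wy": 0,"wz": 0,"grip": -0.4},
    {"dx": 0,"dy": 0,"dz": 0,"wx": 0,"wy": 0,"wz": 0,"grip": -0.4},
  ],
)

```text
clock: 3.9
ee_pos: [523.3, -150.6, 234.5]
orientation: [0.689, 0.724, 0.0, 0.0]
contact_force: [0.2, 0.4, 0.2]
gripper_width: 59.8
```

Run:
```python
from h import *
s=bot.sense();print(s['joint_pos'],s['ee_pos'],yaw(),s['contact_force'],s['gripper_width'],s['clock'])
snap('wrist','w2.png')
```

```text
[ 0.43099708  0.49947587 -0.35843105  2.064011    0.29182058  0.6246426
 -0.07580292] [ 523.2684706  -150.63400926  234.45596605] 1.6205648995394153 [0.16561878 0.4092217  0.20074557] 59.77815606747756 3.9
```

View pics/w2.png

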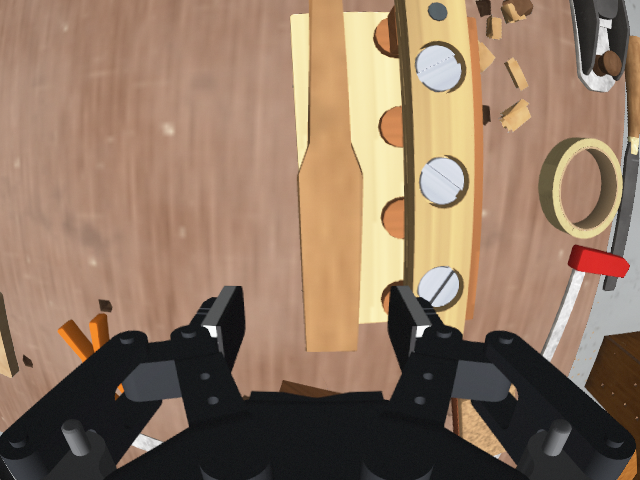

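Run:
```python
from h import *
np.set_printoptions(precision=1,suppress=True)
T=wpose()
for nm,u,v,z in [('bl',299,175,73),('bl',305,351,73),('br',362,172,73),('br',357,351,73),('hl',310,30,72),('hr',341,30,72),
 ('s1',440,68,79),('s2',443,181,79),('s3',440,287,79),('jig front left',291,14,12),('beam front l',395,0,84),('beam fr',413,280,84)]:
    print(nm,wonz(T,u,v,z)[:2])
```

```text
bl [ 510.  -106.7]
bl [ 518.8 -232. ]
br [ 549.2 -102.7]
br [ 556.7 -230.5]
hl [512.3 -13.7]
hr [531.5 -12.6]
s1 [593.8 -32.4]
s2 [ 600.8 -103.9]
s3 [ 608.6 -175.4]
jig front left [494.8  18. ]
beam front l [562.7   7.4]
beam fr [ 587.  -168.9]
```

Run:
```python
from h import *
plan(531,-141,56,.066+np.pi/2,n=4)
```

```text
now [ 523.3 -150.6  234.4] yaw 1.621 d [   7.7    9.6 -124.4] dyaw 0.016 min rows 3 n 4
{"dx":2.3,"dy":2.1,"dz":31.1,"wx":0,"wy":0,"wz":-0.004},
{"dx":2.3,"dy":2.1,"dz":31.1,"wx":0,"wy":0,"wz":-0.004},
{"dx":2.3,"dy":2.1,"dz":31.1,"wx":0,"wy":0,"wz":-0.004},
{"dx":2.3,"dy":2.1,"dz":31.1,"wx":0,"wy":0,"wz":-0.004},
```

Call:
step_arm(
  deltas=[
    {"dx": 5,"dy": 4,"dz": 10,"wx": 0,"wy": 0,"wz": -0.008,"grip": -0.3},
    {"dx": 4,"dy": 4,"dz": 20,"wx": 0,"wy": 0,"wz": -0.008,"grip": -0.3},
    {"dx": 0,"dy": 0,"dz": 30,"wx": 0,"wy": 0,"wz": 0,"grip": -0.3},
    {"dx": 0,"dy": 0,"dz": 30,"wx": 0,"wy": 0,"wz": 0,"grip": -0.3},
    {"dx": 0,"dy": 0,"dz": 24,"wx": 0,"wy": 0,"wz": 0,"grip": -0.3},
    {"dx": 0,"dy": 0,"dz": 10,"wx": 0,"wy": 0,"wz": 0,"grip": -0.3},
    {"dx": 0,"dy": 0,"dz": 0,"wx": 0,"wy": 0,"wz": 0,"grip": -0.3},
    {"dx": 0,"dy": 0,"dz": 0,"wx": 0,"wy": 0,"wz": 0,"grip": 1},
    {"dx": 0,"dy": 0,"dz": 0,"wx": 0,"wy": 0,"wz": 0,"grip": 1},
    {"dx": 0,"dy": 0,"dz": 0,"wx": 0,"wy": 0,"wz": 0,"grip": 1},
  ],
  newtons=50,
)

```text
clock: 5.2
ee_pos: [530.9, -141.1, 110.5]
orientation: [0.683, 0.73, 0.0, 0.0]
contact_force: [0.5, 0.8, 4.9]
gripper_width: 35.2
```

Run:
```python
from h import *
s=bot.sense();print(s['joint_pos'],s['contact_force'],s['gripper_width'],s['clock'])
plan(600,95,90,3.14)
```

```text
[ 0.31249433  0.69099763 -0.22842484  2.13157577  0.42213064  0.3600637
 -0.19660244] [0.45790992 0.75321475 4.90356853] 35.225657209395834 5.2
now [ 530.9 -141.1  110.5] yaw 1.637 d [ 69.1 236.1  33.5] dyaw 1.503 min rows 9 n 9
{"dx":25.7,"dy":9.4,"dz":-3.7,"wx":0,"wy":0,"wz":-0.167},
{"dx":23.8,"dy":13.5,"dz":-3.7,"wx":0,"wy":0,"wz":-0.167},
{"dx":21.2,"dy":17.3,"dz":-3.7,"wx":0,"wy":0,"wz":-0.167},
{"dx":18.0,"dy":20.6,"dz":-3.7,"wx":0,"wy":0,"wz":-0.167},
{"dx":14.3,"dy":23.3,"dz":-3.7,"wx":0,"wy":0,"wz":-0.167},
{"dx":10.3,"dy":25.3,"dz":-3.7,"wx":0,"wy":0,"wz":-0.167},
{"dx":5.9,"dy":26.7,"dz":-3.7,"wx":0,"wy":0,"wz":-0.167},
{"dx":1.4,"dy":27.3,"dz":-3.7,"wx":0,"wy":0,"wz":-0.167},
{"dx":-3.2,"dy":27.2,"dz":-3.7,"wx":0,"wy":0,"wz":-0.167},
```

Call:
step_arm(
  deltas=[
    {"dx": 0,"dy": 0,"dz": -20,"wx": 0,"wy": 0,"wz": 0,"grip": 1},
    {"dx": 0,"dy": 0,"dz": -40,"wx": 0,"wy": 0,"wz": 0,"grip": 1},
    {"dx": 0,"dy": 0,"dz": -40,"wx": 0,"wy": 0,"wz": 0,"grip": 1},
    {"dx": 26,"dy": 9,"dz": -10,"wx": 0,"wy": 0,"wz": -0.167,"grip": 1},
    {"dx": 24,"dy": 14,"dz": 0,"wx": 0,"wy": 0,"wz": -0.167,"grip": 1},
    {"dx": 21,"dy": 17,"dz": 0,"wx": 0,"wy": 0,"wz": -0.167,"grip": 1},
    {"dx": 18,"dy": 21,"dz": 0,"wx": 0,"wy": 0,"wz": -0.167,"grip": 1},
    {"dx": 14,"dy": 23,"dz": 0,"wx": 0,"wy": 0,"wz": -0.167,"grip": 1},
    {"dx": 10,"dy": 25,"dz": 0,"wx": 0,"wy": 0,"wz": -0.167,"grip": 1},
    {"dx": 6,"dy": 27,"dz": 0,"wx": 0,"wy": 0,"wz": -0.167,"grip": 1},
  ],
)

```text
clock: 6.45
ee_pos: [584.6, 43.1, 219.8]
orientation: [0.165, 0.986, -0.0, -0.0]
contact_force: [0.5, -0.2, -1.0]
gripper_width: 35.2
```

Run:
```python
from h import *
s=bot.sense();print(s['joint_pos'],s['contact_force'],s['gripper_width'],s['clock'])
plan(600,98,56,3.14,n=4)
snap('wrist','w3.png')
```

```text
[ 0.27987462  0.62298071 -0.67205484  1.96941305  0.56662762  0.74413195
  0.50833631] [ 0.51909156 -0.17205565 -1.04029843] 35.235867523232926 6.45
now [584.6  43.1 219.8] yaw 2.811 d [  15.4   54.9 -109.8] dyaw 0.329 min rows 3 n 4
{"dx":0.8,"dy":14.2,"dz":27.5,"wx":0,"wy":0,"wz":-0.082},
{"dx":-0.4,"dy":14.3,"dz":27.5,"wx":0,"wy":0,"wz":-0.082},
{"dx":-1.5,"dy":14.2,"dz":27.5,"wx":0,"wy":0,"wz":-0.082},
{"dx":-2.7,"dy":14.0,"dz":27.5,"wx":0,"wy":0,"wz":-0.082},
```

View pics/w3.png

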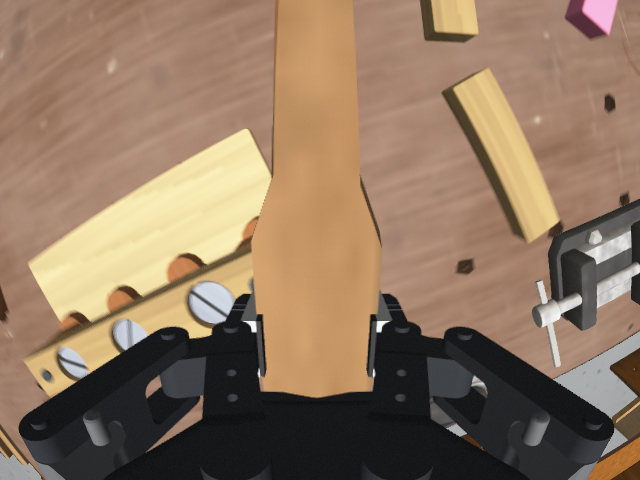

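Call:
step_arm(
  deltas=[
    {"dx": 1,"dy": 19,"dz": 0,"wx": 0,"wy": 0,"wz": -0.11,"grip": 1},
    {"dx": -1,"dy": 19,"dz": 5,"wx": 0,"wy": 0,"wz": -0.11,"grip": 1},
    {"dx": -3,"dy": 18,"dz": 25,"wx": 0,"wy": 0,"wz": -0.11,"grip": 1},
    {"dx": 0,"dy": 0,"dz": 30,"wx": 0,"wy": 0,"wz": 0,"grip": 1},
    {"dx": 0,"dy": 0,"dz": 30,"wx": 0,"wy": 0,"wz": 0,"grip": 1},
    {"dx": 0,"dy": 0,"dz": 20,"wx": 0,"wy": 0,"wz": 0,"grip": 1},
    {"dx": 0,"dy": 0,"dz": 8,"wx": 0,"wy": 0,"wz": 0,"grip": 1},
    {"dx": 0,"dy": 0,"dz": 0,"wx": 0,"wy": 0,"wz": 0,"grip": 1},
    {"dx": 0,"dy": 0,"dz": 0,"wx": 0,"wy": 0,"wz": 0,"grip": 1},
    {"dx": 0,"dy": 0,"dz": 0,"wx": 0,"wy": 0,"wz": 0,"grip": 1},
  ],
)

```text
clock: 7.75
ee_pos: [600.6, 96.8, 102.7]
orientation: [0.003, 1.0, 0.0, 0.001]
contact_force: [-0.1, -0.2, -2.1]
gripper_width: 35.5
```

Lower the last 3.5 mm, release, and rise.

Call:
step_arm(
  deltas=[
    {"dx": 0,"dy": 0,"dz": 3.5,"wx": 0,"wy": 0,"wz": 0,"grip": 1},
    {"dx": 0,"dy": 0,"dz": 0,"wx": 0,"wy": 0,"wz": 0,"grip": 1},
    {"dx": 0,"dy": 0,"dz": 0,"wx": 0,"wy": 0,"wz": 0,"grip": -0.3},
    {"dx": 0,"dy": 0,"dz": 0,"wx": 0,"wy": 0,"wz": 0,"grip": -0.3},
    {"dx": 0,"dy": 0,"dz": 0,"wx": 0,"wy": 0,"wz": 0,"grip": -0.3},
    {"dx": 0,"dy": 0,"dz": -20,"wx": 0,"wy": 0,"wz": 0,"grip": -0.3},
    {"dx": 0,"dy": 0,"dz": -50,"wx": 0,"wy": 0,"wz": 0,"grip": -0.3},
    {"dx": 0,"dy": 0,"dz": -50,"wx": 0,"wy": 0,"wz": 0,"grip": -0.3},
    {"dx": 0,"dy": 0,"dz": -30,"wx": 0,"wy": 0,"wz": 0,"grip": -0.3},
    {"dx": 0,"dy": 0,"dz": 0,"wx": 0,"wy": 0,"wz": 0,"grip": -0.3},
  ],
)

```text
clock: 9.0
ee_pos: [601.0, 97.3, 252.1]
orientation: [0.003, 1.0, 0.0, 0.002]
contact_force: [-0.2, -0.5, -0.6]
gripper_width: 55.4
```

Run:
```python
from h import *
s=bot.sense();print(s['joint_pos'],s['ee_pos'],s['contact_force'],s['gripper_width'],s['clock'])
snap('wrist','w4.png');snap('scene','s4.png')
```

```text
[ 0.26019408  0.63278709 -0.78564507  1.89210624  0.58792794  0.85744129
  0.73717585] [600.98949783  97.25635128 252.09858104] [-0.21832969 -0.45126346 -0.5516996 ] 55.35081246788389 9.0
```

View pics/w4.png

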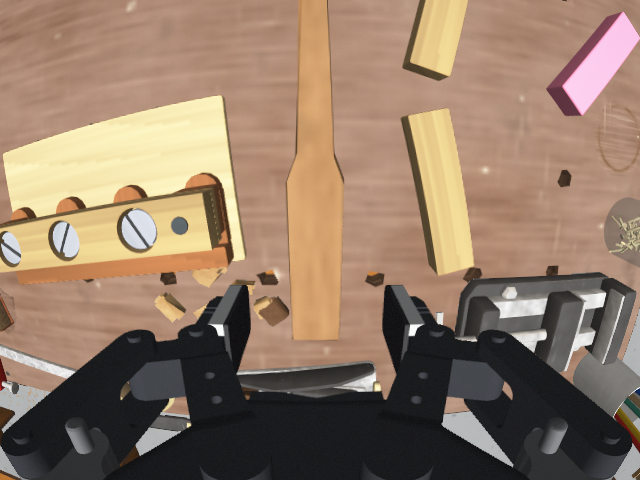

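View pics/s4.png

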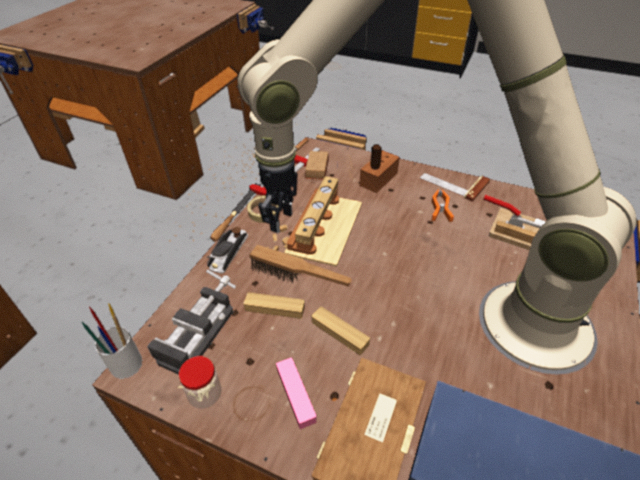

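Run:
```python
from h import *
np.set_printoptions(precision=1,suppress=True)
T=wpose()
c=[wonz(T,u,v,30)[:2] for u,v in [(404,117),(450,110),(473,267),(439,275)]]
print(c); m=np.mean(c,0); d=(c[2]+c[3]-c[0]-c[1])/2; print(m,np.linalg.norm(d),np.arctan2(d[1],d[0]))
a=np.arctan2(d[1],d[0]); g=m-45*np.array([np.cos(a),np.sin(a)]); print(g)
for yw in (a,a+np.pi): plan(g[0],g[1],24,yw)
```

```text
[array([513.9, 165.5]), array([505.9, 204. ]), array([638.4, 234.1]), array([644.9, 202.3])]
[575.8 201.5] 135.93363230279377 0.2488499581076976
[532.2 190.4]
now [600.   96.4 249. ] yaw 3.136 d [ -67.9   94.  -171. ] dyaw -2.887 min rows 17 n 17
{"dx":4.0,"dy":5.5,"dz":10.1,"wx":0,"wy":0,"wz":0.170},
{"dx":4.9,"dy":4.7,"dz":10.1,"wx":0,"wy":0,"wz":0.170},
{"dx":5.6,"dy":3.8,"dz":10.1,"wx":0,"wy":0,"wz":0.170},
{"dx":6.2,"dy":2.8,"dz":10.1,"wx":0,"wy":0,"wz":0.170},
{"dx":6.6,"dy":1.8,"dz":10.1,"wx":0,"wy":0,"wz":0.170},
{"dx":6.8,"dy":0.6,"dz":10.1,"wx":0,"wy":0,"wz":0.170},
{"dx":6.8,"dy":-0.5,"dz":10.1,"wx":0,"wy":0,"wz":0.170},
{"dx":6.6,"dy":-1.7,"dz":10.1,"wx":0,"wy":0,"wz":0.170},
{"dx":6.2,"dy":-2.8,"dz":10.1,"wx":0,"wy":0,"wz":0.170},
{"dx":5.7,"dy":-3.8,"dz":10.1,"wx":0,"wy":0,"wz":0.170},
{"dx":4.9,"dy":-4.7,"dz":10.1,"wx":0,"wy":0,"wz":0.170},
{"dx":4.1,"dy":-5.5,"dz":10.1,"wx":0,"wy":0,"wz":0.170},
{"dx":3.1,"dy":-6.1,"dz":10.1,"wx":0,"wy":0,"wz":0.170},
{"dx":2.0,"dy":-6.5,"dz":10.1,"wx":0,"wy":0,"wz":0.170},
{"dx":0.9,"dy":-6.8,"dz":10.1,"wx":0,"wy":0,"wz":0.170},
{"dx":-0.3,"dy":-6.8,"dz":10.1,"wx":0,"wy":0,"wz":0.170},
{"dx":-1.4,"dy":-6.7,"dz":10.1,"wx":0,"wy":0,"wz":0.170},
now [600.   96.4 249. ] yaw 3.136 d [ -67.9   94.  -171. ] dyaw 0.255 min rows 4 n 4
{"dx":17.1,"dy":23.4,"dz":42.8,"wx":0,"wy":0,"wz":-0.064},
{"dx":15.6,"dy":24.4,"dz":42.8,"wx":0,"wy":0,"wz":-0.064},
{"dx":14.0,"dy":25.4,"dz":42.8,"wx":0,"wy":0,"wz":-0.064},
{"dx":12.4,"dy":26.2,"dz":42.8,"wx":0,"wy":0,"wz":-0.064},
```

Call:
step_arm(
  deltas=[
    {"dx": 17,"dy": 23,"dz": 10,"wx": 0,"wy": 0,"wz": -0.062,"grip": -1},
    {"dx": 16,"dy": 24,"dz": 20,"wx": 0,"wy": 0,"wz": -0.062,"grip": -1},
    {"dx": 14,"dy": 25,"dz": 30,"wx": 0,"wy": 0,"wz": -0.062,"grip": -1},
    {"dx": 12,"dy": 27,"dz": 30,"wx": 0,"wy": 0,"wz": -0.062,"grip": -1},
    {"dx": 0,"dy": 0,"dz": 30,"wx": 0,"wy": 0,"wz": 0,"grip": -1},
    {"dx": 0,"dy": 0,"dz": 30,"wx": 0,"wy": 0,"wz": 0,"grip": -1},
    {"dx": 0,"dy": 0,"dz": 21,"wx": 0,"wy": 0,"wz": 0,"grip": -1},
    {"dx": 0,"dy": 0,"dz": 0,"wx": 0,"wy": 0,"wz": 0,"grip": 1},
    {"dx": 0,"dy": 0,"dz": 0,"wx": 0,"wy": 0,"wz": 0,"grip": 1},
    {"dx": 0,"dy": 0,"dz": 0,"wx": 0,"wy": 0,"wz": 0,"grip": 1},
  ],
  newtons=60,
)

```text
clock: 10.35
ee_pos: [532.6, 191.0, 78.4]
orientation: [-0.121, 0.993, 0.0, 0.001]
contact_force: [1.0, -0.7, 1.2]
gripper_width: 34.8
```

Run:
```python
from h import *
s=bot.sense();print(s['joint_pos'],s['ee_pos'],yaw(s),s['contact_force'],s['gripper_width'],s['clock'])
snap('wrist','w5.png')
```

```text
[-0.04921979  0.82028829 -0.59673652  2.08659337  0.95000698  0.5293115
  0.4521185 ] [532.61691118 190.99867773  78.38393005] -2.8988206457449657 [ 0.98591961 -0.74397187  1.24764642] 34.750212211439695 10.35
```

View pics/w5.png

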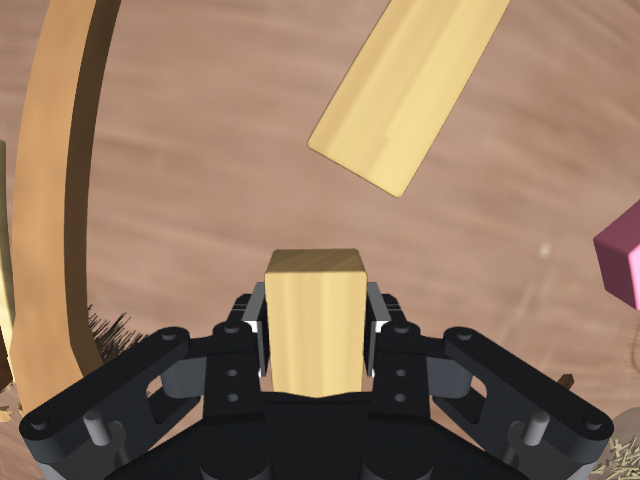

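```bash
cat >> h.py <<'E'
JY=.1031; JO=np.array([556.1,-108.9])
def jig(x,y): return JO+x*np.array([np.cos(JY),np.sin(JY)])+y*np.array([-np.sin(JY),np.cos(JY)])
def tojig(p):
    d=np.array(p)[:2]-JO; return np.array([d@[np.cos(JY),np.sin(JY)],d@[-np.sin(JY),np.cos(JY)]])
E
python3 - <<'E'
from h import *
np.set_printoptions(precision=1,suppress=True)
s=bot.sense();T=wpose(s);y=yaw(s)
e=wonz(T,316,272,30);ax=-np.array([np.cos(y),np.sin(y)])
print('end->grip',(s['ee_pos'][:2]-e[:2])@ax)
for p in (jig(-105,72),jig(-40,72)): print(p)
p=jig(-105,72); plan(p[0],p[1],60,JY+np.pi)
E
```

```text
end->grip 22.934270289974002
[444.2 -48.1]
[508.9 -41.4]
now [532.7 190.9  78.4] yaw -2.899 d [ -88.5 -238.9   35.6] dyaw -0.139 min rows 5 n 5
{"dx":28.6,"dy":-42.1,"dz":-7.1,"wx":0,"wy":0,"wz":0.028},
{"dx":27.5,"dy":-42.9,"dz":-7.1,"wx":0,"wy":0,"wz":0.028},
{"dx":26.3,"dy":-43.7,"dz":-7.1,"wx":0,"wy":0,"wz":0.028},
{"dx":25.0,"dy":-44.4,"dz":-7.1,"wx":0,"wy":0,"wz":0.028},
{"dx":23.8,"dy":-45.1,"dz":-7.1,"wx":0,"wy":0,"wz":0.028},
```

Call:
step_arm(
  deltas=[
    {"dx": 0,"dy": 0,"dz": -20,"wx": 0,"wy": 0,"wz": 0,"grip": 1},
    {"dx": 0,"dy": 0,"dz": -35,"wx": 0,"wy": 0,"wz": 0,"grip": 1},
    {"dx": 14,"dy": -20,"dz": -35,"wx": 0,"wy": 0,"wz": 0.014,"grip": 1},
    {"dx": 28,"dy": -43,"dz": 0,"wx": 0,"wy": 0,"wz": 0.028,"grip": 1},
    {"dx": 28,"dy": -43,"dz": 0,"wx": 0,"wy": 0,"wz": 0.028,"grip": 1},
    {"dx": 26,"dy": -44,"dz": 0,"wx": 0,"wy": 0,"wz": 0.028,"grip": 1},
    {"dx": 24,"dy": -45,"dz": 0,"wx": 0,"wy": 0,"wz": 0.028,"grip": 1},
    {"dx": 11,"dy": -23,"dz": 20,"wx": 0,"wy": 0,"wz": 0.014,"grip": 1},
    {"dx": 0,"dy": 0,"dz": 30,"wx": 0,"wy": 0,"wz": 0,"grip": 1},
    {"dx": 0,"dy": 0,"dz": 15,"wx": 0,"wy": 0,"wz": 0,"grip": 1},
  ],
)

```text
clock: 11.65
ee_pos: [443.5, -48.8, 102.0]
orientation: [-0.05, 0.999, -0.0, 0.0]
contact_force: [-0.5, -0.3, -0.8]
gripper_width: 34.9
```

Run:
```python
from h import *
s=bot.sense();print(s['joint_pos'],s['ee_pos'],yaw(s),s['contact_force'],s['gripper_width'],s['clock'])
snap('top','t6.png');snap('scene','s6.png')
s=bot.sense();print(tojig(s['ee_pos']),s['ee_pos'],yaw(s)+np.pi)
p=jig(-105,72); plan(p[0],p[1],92-54,JY+np.pi)
a=cv2.resize(cv2.imread('pics/t6.png')[180:290,280:440],None,fx=5,fy=5,interpolation=cv2.INTER_CUBIC);cv2.imwrite('pics/t6a.png',a)
a=cv2.resize(cv2.imread('pics/s6.png')[160:300,230:400],None,fx=4,fy=4,interpolation=cv2.INTER_CUBIC);cv2.imwrite('pics/s6a.png',a)
```

```text
[ 0.31264878  0.69164819 -0.47613044  2.35600309  1.11350001  0.33205076
  0.51528622] [443.47793065 -48.84818989 101.9533558 ] -3.040805754780801 [-0.47078375 -0.25287847 -0.84997727] 34.92124399219612 11.65
[-105.8045094    72.04169258] [443.44297607 -48.1299857  101.81254804] 0.10249339704862281
now [443.4 -48.1 101.8] yaw -3.039 d [ 0.8  0.  -9.8] dyaw 0.001 min rows 1 n 1
{"dx":-0.8,"dy":-0.0,"dz":9.8,"wx":0,"wy":0,"wz":-0.001},
```

View pics/t6a.png

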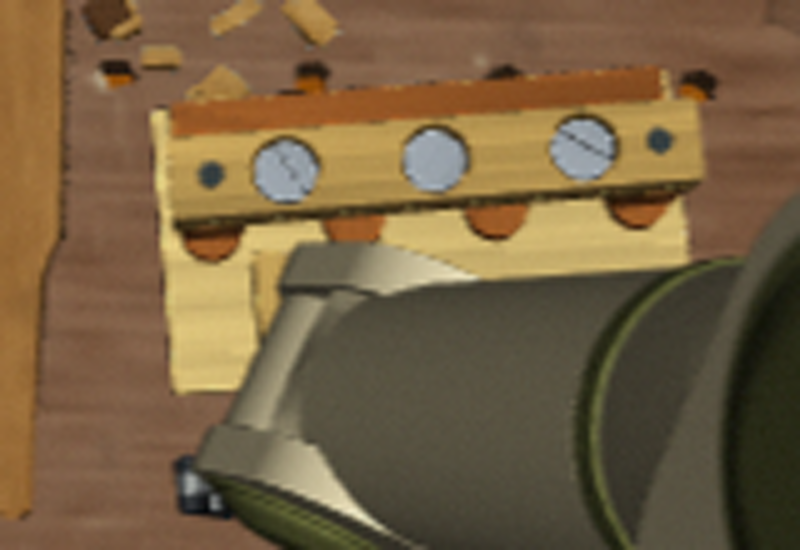

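View pics/s6a.png

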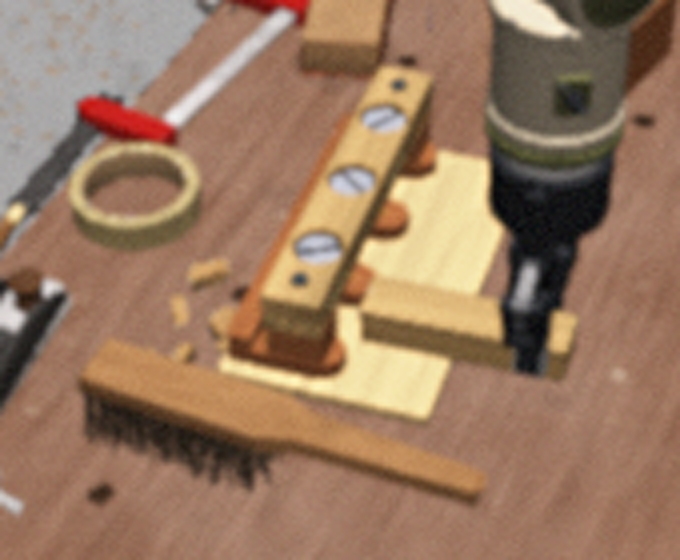

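Call:
step_arm(
  deltas=[
    {"dx": 0,"dy": 0,"dz": 6,"wx": 0,"wy": 0,"wz": 0,"grip": 1},
    {"dx": 0,"dy": 0,"dz": 4,"wx": 0,"wy": 0,"wz": 0,"grip": 1},
    {"dx": -8,"dy": 0,"dz": 0,"wx": 0,"wy": 0,"wz": 0,"grip": 1},
    {"dx": -8,"dy": 0,"dz": 0,"wx": 0,"wy": 0,"wz": 0,"grip": 1},
    {"dx": -8,"dy": 0,"dz": 0,"wx": 0,"wy": 0,"wz": 0,"grip": 1},
    {"dx": -8,"dy": 0,"dz": 0,"wx": 0,"wy": 0,"wz": 0,"grip": 1},
    {"dx": -8,"dy": 0,"dz": 0,"wx": 0,"wy": 0,"wz": 0,"grip": 1},
    {"dx": -8,"dy": 0,"dz": 0,"wx": 0,"wy": 0,"wz": 0,"grip": 1},
    {"dx": 0,"dy": 0,"dz": 0,"wx": 0,"wy": 0,"wz": 0,"grip": 1},
    {"dx": 0,"dy": 0,"dz": 0,"wx": 0,"wy": 0,"wz": 0,"grip": 1},
  ],
)

```text
clock: 13.0
ee_pos: [491.1, -43.3, 92.3]
orientation: [-0.051, 0.999, -0.0, -0.0]
contact_force: [-0.1, -0.7, -1.4]
gripper_width: 34.9
```

Run:
```python
from h import *
s=bot.sense();print(s['ee_pos'],tojig(s['ee_pos']),yaw(s)+np.pi,s['contact_force'],s['ft_torque'],s['gripper_width'],s['clock'])
```

```text
[491.10573481 -43.27517588  92.29077147] [-57.8952      71.96539352] 0.10227058213674711 [-0.11921959 -0.70218161 -1.42882625] [0.002139   0.05796146 0.04099929] 34.9143790595778 13.0
```

Call:
step_arm(
  deltas=[
    {"dx": -4,"dy": 0,"dz": 0,"wx": 0,"wy": 0,"wz": 0,"grip": 1},
    {"dx": -4,"dy": 0,"dz": 0,"wx": 0,"wy": 0,"wz": 0,"grip": 1},
    {"dx": -4,"dy": 0,"dz": 0,"wx": 0,"wy": 0,"wz": 0,"grip": 1},
    {"dx": -2,"dy": 0,"dz": 0.5,"wx": 0,"wy": 0,"wz": 0,"grip": 1},
    {"dx": 0,"dy": 0,"dz": 0,"wx": 0,"wy": 0,"wz": 0,"grip": 1},
    {"dx": -1,"dy": 0,"dz": 0,"wx": 0,"wy": 0,"wz": 0,"grip": 1},
    {"dx": 0,"dy": 0,"dz": 0,"wx": 0,"wy": 0,"wz": 0,"grip": 1},
    {"dx": -1,"dy": 0,"dz": 0,"wx": 0,"wy": 0,"wz": 0,"grip": 1},
    {"dx": 0,"dy": 0,"dz": 0,"wx": 0,"wy": 0,"wz": 0,"grip": 1},
    {"dx": 0,"dy": 0,"dz": 0,"wx": 0,"wy": 0,"wz": 0,"grip": 1},
  ],
)

```text
clock: 14.25
ee_pos: [507.2, -41.6, 91.9]
orientation: [-0.051, 0.999, -0.0, -0.0]
contact_force: [0.2, -0.0, -1.5]
gripper_width: 35.4
```

Run:
```python
from h import *
s=bot.sense();print(s['ee_pos'],tojig(s['ee_pos']),yaw(s)+np.pi,s['contact_force'],s['ft_torque'],s['gripper_width'],s['clock'])
```

```text
[507.23440698 -41.63393105  91.85023347] [-41.68325995  71.93800145] 0.10221209841752543 [ 0.1967691  -0.03936399 -1.47160209] [-0.04756703  0.21036487 -0.02843349] 35.44245143122673 14.25
```

Not at the stop yet; keep on by single millimetres until the force shows.

Call:
step_arm(
  deltas=[
    {"dx": -1,"dy": 0,"dz": 0,"wx": 0,"wy": 0,"wz": 0,"grip": 1},
    {"dx": 0,"dy": 0,"dz": 0,"wx": 0,"wy": 0,"wz": 0,"grip": 1},
    {"dx": -1,"dy": 0,"dz": 0,"wx": 0,"wy": 0,"wz": 0,"grip": 1},
    {"dx": 0,"dy": 0,"dz": 0,"wx": 0,"wy": 0,"wz": 0,"grip": 1},
    {"dx": -1,"dy": 0,"dz": 0,"wx": 0,"wy": 0,"wz": 0,"grip": 1},
    {"dx": 0,"dy": 0,"dz": 0,"wx": 0,"wy": 0,"wz": 0,"grip": 1},
    {"dx": -1,"dy": 0,"dz": 0,"wx": 0,"wy": 0,"wz": 0,"grip": 1},
    {"dx": 0,"dy": 0,"dz": 0,"wx": 0,"wy": 0,"wz": 0,"grip": 1},
    {"dx": 0,"dy": 0,"dz": 0,"wx": 0,"wy": 0,"wz": 0,"grip": 1},
    {"dx": 0,"dy": 0,"dz": 0,"wx": 0,"wy": 0,"wz": 0,"grip": 1},
  ],
)

```text
clock: 15.5
ee_pos: [507.7, -41.6, 91.3]
orientation: [-0.051, 0.999, -0.001, -0.003]
contact_force: [-14.9, -0.1, 3.8]
gripper_width: 35.2
```

Run:
```python
from h import *
s=bot.sense();print(s['ee_pos'],tojig(s['ee_pos']),yaw(s)+np.pi,s['contact_force'],s['ft_torque'],s['gripper_width'],s['clock'])
snap('wrist','w7.png')
```

```text
[507.69754247 -41.6004685   91.3135997 ] [-41.21913987  71.92362159] 0.10259522507025576 [-14.90261931  -0.14364622   3.77659025] [0.09769996 2.52021655 0.04955562] 35.22340823143355 15.5
```

View pics/w7.png

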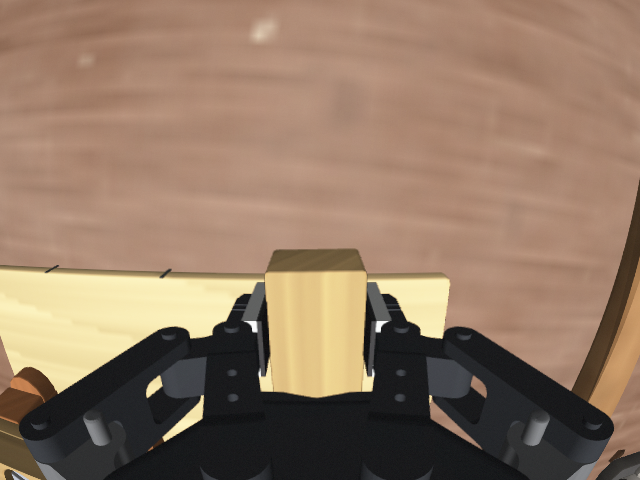

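Call:
step_arm(
  deltas=[
    {"dx": 0,"dy": 0,"dz": 0,"wx": 0,"wy": 0,"wz": 0,"grip": -0.2},
    {"dx": 0,"dy": 0,"dz": 0,"wx": 0,"wy": 0,"wz": 0,"grip": -0.2},
    {"dx": 0,"dy": 0,"dz": 0,"wx": 0,"wy": 0,"wz": 0,"grip": -0.2},
    {"dx": 0,"dy": 0,"dz": -20,"wx": 0,"wy": 0,"wz": 0,"grip": -0.2},
    {"dx": 0,"dy": 0,"dz": -40,"wx": 0,"wy": 0,"wz": 0,"grip": -0.2},
    {"dx": 10,"dy": 20,"dz": -40,"wx": 0,"wy": 0,"wz": 0,"grip": -0.2},
    {"dx": 10,"dy": 40,"dz": -40,"wx": 0,"wy": 0,"wz": 0,"grip": -0.5},
    {"dx": 10,"dy": 50,"dz": 0,"wx": 0,"wy": 0,"wz": 0,"grip": -1},
    {"dx": 10,"dy": 50,"dz": 0,"wx": 0,"wy": 0,"wz": 0,"grip": -1},
    {"dx": 0,"dy": 0,"dz": 0,"wx": 0,"wy": 0,"wz": 0,"grip": -1},
  ],
)

```text
clock: 16.8
ee_pos: [454.6, 117.8, 232.7]
orientation: [-0.054, 0.999, 0.001, 0.001]
contact_force: [1.8, -1.3, -0.3]
gripper_width: 85.1
```

Run:
```python
from h import *
s=bot.sense();print(s['joint_pos'],s['ee_pos'],yaw(s),s['clock'])
T=wpose(s)
snap('wrist','w8.png');np.save('T8.npy',T)
```

```text
[ 0.21766076  0.52047215 -0.82236151  2.20737738  0.63417906  0.66076247
  0.62063552] [454.58974005 117.84849188 232.73982667] -3.032934494959863 16.8
```

View pics/w8.png

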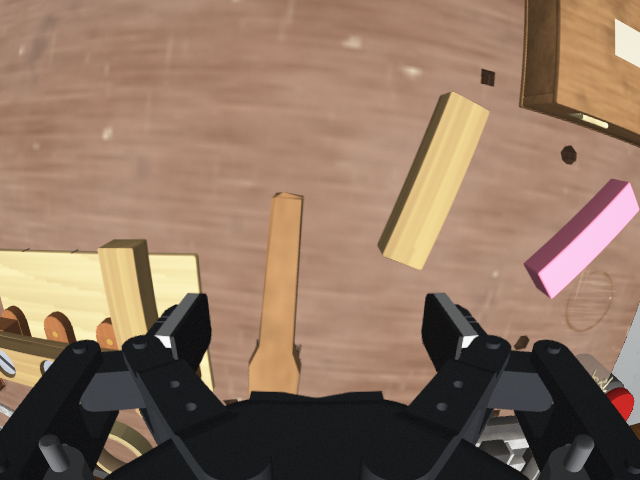

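Run:
```python
from h import *
np.set_printoptions(precision=1,suppress=True)
T=np.load('T8.npy')
c=[wonz(T,u,v,30)[:2] for u,v in [(452,92),(489,110),(421,269),(385,250)]]
print(c); m=np.mean(c,0); d=(c[2]+c[3]-c[0]-c[1])/2; a=np.arctan2(d[1],d[0]);print(m,np.linalg.norm(d),a)
g=m-35*np.array([np.cos(a),np.sin(a)]); print(g,np.hypot(*g))
plan(g[0],g[1],24,a+np.pi,n=4)
```

```text
[array([337. , 208.7]), array([344.5, 241.5]), array([478.1, 205.6]), array([465.4, 173.4])]
[406.2 207.3] 135.69083182011832 -0.2657544557223008
[372.5 216.5] 430.8141341833879
now [455.  115.6 232.3] yaw -3.035 d [ -82.5  100.9 -154.3] dyaw -0.372 min rows 4 n 4
{"dx":17.8,"dy":27.3,"dz":38.6,"wx":0,"wy":0,"wz":0.093},
{"dx":20.3,"dy":25.5,"dz":38.6,"wx":0,"wy":0,"wz":0.093},
{"dx":22.6,"dy":23.5,"dz":38.6,"wx":0,"wy":0,"wz":0.093},
{"dx":24.7,"dy":21.3,"dz":38.6,"wx":0,"wy":0,"wz":0.093},
```

Call:
step_arm(
  deltas=[
    {"dx": 16,"dy": 27,"dz": 10,"wx": 0,"wy": 0,"wz": 0.093,"grip": -1},
    {"dx": 19,"dy": 25,"dz": 20,"wx": 0,"wy": 0,"wz": 0.093,"grip": -1},
    {"dx": 21,"dy": 24,"dz": 30,"wx": 0,"wy": 0,"wz": 0.093,"grip": -1},
    {"dx": 24,"dy": 22,"dz": 30,"wx": 0,"wy": 0,"wz": 0.093,"grip": -1},
    {"dx": 0,"dy": 0,"dz": 30,"wx": 0,"wy": 0,"wz": 0,"grip": -1},
    {"dx": 0,"dy": 0,"dz": 30,"wx": 0,"wy": 0,"wz": 0,"grip": -1},
    {"dx": 0,"dy": 0,"dz": 4,"wx": 0,"wy": 0,"wz": 0,"grip": -1},
    {"dx": 0,"dy": 0,"dz": 0,"wx": 0,"wy": 0,"wz": 0,"grip": -1},
    {"dx": 0,"dy": 0,"dz": 0,"wx": 0,"wy": 0,"wz": 0,"grip": -1},
    {"dx": 0,"dy": 0,"dz": 0,"wx": 0,"wy": 0,"wz": 0,"grip": -1},
  ],
)

```text
clock: 18.1
ee_pos: [379.1, 215.1, 78.3]
orientation: [0.135, 0.991, 0.0, 0.0]
contact_force: [-0.1, -0.2, 0.4]
gripper_width: 85.8
```

Run:
```python
from h import *
s=bot.sense();print(s['joint_pos'],s['ee_pos'],s['contact_force'],yaw(s),s['clock'])
plan(377.2,215.2,24,-.267+np.pi)
snap('wrist','w9.png')
```

```text
[-0.52792232  0.70937489 -0.1710915   2.40096569  1.24532016  0.11720288
 -0.60162671] [379.11502516 215.14456326  78.2665715 ] [-0.10974305 -0.23723216  0.35136054] 2.8705800678588806 18.1
now [379.1 215.1  78.3] yaw 2.871 d [-1.9  0.1 -0.3] dyaw 0.004 min rows 1 n 1
{"dx":1.9,"dy":-0.5,"dz":0.3,"wx":0,"wy":0,"wz":-0.004},
```

View pics/w9.png

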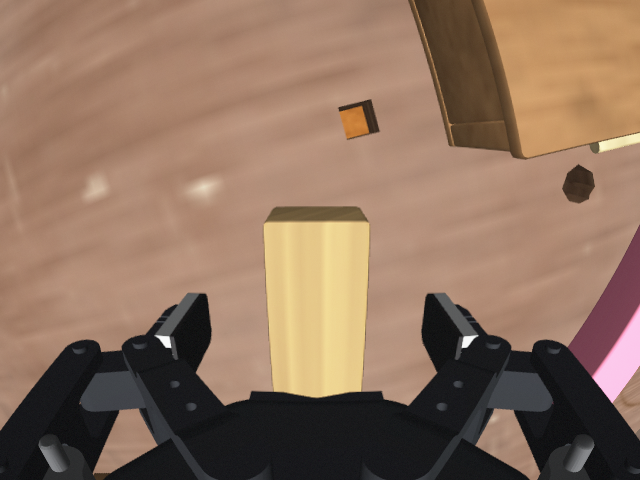

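Call:
step_arm(
  deltas=[
    {"dx": 0,"dy": 0,"dz": 0,"wx": 0,"wy": 0,"wz": 0,"grip": 1},
    {"dx": 0,"dy": 0,"dz": 0,"wx": 0,"wy": 0,"wz": 0,"grip": 1},
    {"dx": 0,"dy": 0,"dz": 0,"wx": 0,"wy": 0,"wz": 0,"grip": 1},
    {"dx": 0,"dy": 0,"dz": 0,"wx": 0,"wy": 0,"wz": 0,"grip": 1},
    {"dx": 0,"dy": 0,"dz": -15,"wx": 0,"wy": 0,"wz": 0,"grip": 1},
    {"dx": 0,"dy": 0,"dz": -35,"wx": 0,"wy": 0,"wz": 0,"grip": 1},
    {"dx": 0,"dy": 0,"dz": -35,"wx": 0,"wy": 0,"wz": 0,"grip": 1},
    {"dx": 0,"dy": 0,"dz": 0,"wx": 0,"wy": 0,"wz": 0,"grip": 1},
    {"dx": 0,"dy": 0,"dz": 0,"wx": 0,"wy": 0,"wz": 0,"grip": 1},
    {"dx": 0,"dy": 0,"dz": 0,"wx": 0,"wy": 0,"wz": 0,"grip": 1},
  ],
)

```text
clock: 19.4
ee_pos: [378.3, 215.4, 162.0]
orientation: [0.134, 0.991, -0.001, -0.001]
contact_force: [-0.1, -0.1, -0.0]
gripper_width: 35.0
```

Run:
```python
from h import *
s=bot.sense();print(s['joint_pos'],s['contact_force'],s['gripper_width'],s['clock'])
p=jig(-86,-72);plan(p[0],p[1],110,JY+np.pi,n=9)
snap('wrist','w10.png')
```

```text
[-0.22772165  0.57585722 -0.59109297  2.34322131  0.81381489  0.43057811
 -0.20533965] [-0.10902821 -0.07694701 -0.01334076] 35.04569034855871 19.4
now [378.3 215.4 162. ] yaw 2.872 d [  99.7 -404.7    2. ] dyaw 0.372 min rows 8 n 9
{"dx":-22.6,"dy":-40.4,"dz":-0.2,"wx":0,"wy":0,"wz":-0.041},
{"dx":-20.9,"dy":-41.3,"dz":-0.2,"wx":0,"wy":0,"wz":-0.041},
{"dx":-19.2,"dy":-42.1,"dz":-0.2,"wx":0,"wy":0,"wz":-0.041},
{"dx":-17.5,"dy":-42.9,"dz":-0.2,"wx":0,"wy":0,"wz":-0.041},
{"dx":-15.7,"dy":-43.6,"dz":-0.2,"wx":0,"wy":0,"wz":-0.041},
{"dx":-13.9,"dy":-44.2,"dz":-0.2,"wx":0,"wy":0,"wz":-0.041},
{"dx":-12.0,"dy":-44.7,"dz":-0.2,"wx":0,"wy":0,"wz":-0.041},
{"dx":-10.2,"dy":-45.2,"dz":-0.2,"wx":0,"wy":0,"wz":-0.041},
{"dx":-8.3,"dy":-45.6,"dz":-0.2,"wx":0,"wy":0,"wz":-0.041},
```

View pics/w10.png

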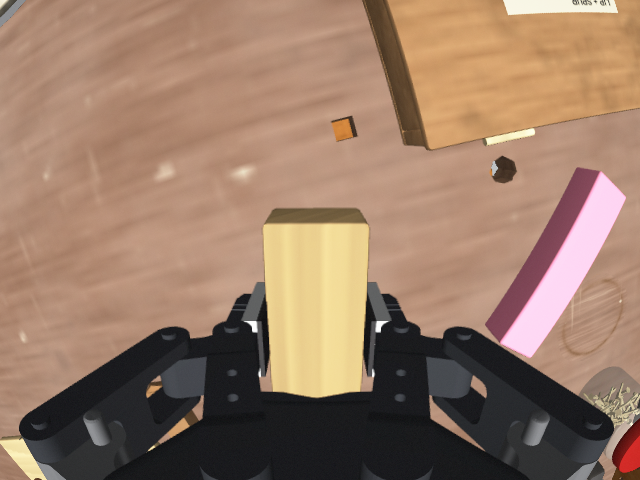

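Call:
step_arm(
  deltas=[
    {"dx": -30,"dy": -40,"dz": 0,"wx": 0,"wy": 0,"wz": -0.041,"grip": 1},
    {"dx": -29,"dy": -41,"dz": 0,"wx": 0,"wy": 0,"wz": -0.041,"grip": 1},
    {"dx": -27,"dy": -42,"dz": 0,"wx": 0,"wy": 0,"wz": -0.041,"grip": 1},
    {"dx": -18,"dy": -43,"dz": 0,"wx": 0,"wy": 0,"wz": -0.041,"grip": 1},
    {"dx": -16,"dy": -44,"dz": 0,"wx": 0,"wy": 0,"wz": -0.041,"grip": 1},
    {"dx": -14,"dy": -44,"dz": 0,"wx": 0,"wy": 0,"wz": -0.041,"grip": 1},
    {"dx": -4,"dy": -45,"dz": 0,"wx": 0,"wy": 0,"wz": -0.041,"grip": 1},
    {"dx": -2,"dy": -45,"dz": 0,"wx": 0,"wy": 0,"wz": -0.041,"grip": 1},
    {"dx": 0,"dy": -46,"dz": 0,"wx": 0,"wy": 0,"wz": -0.041,"grip": 1},
    {"dx": 0,"dy": 0,"dz": 0,"wx": 0,"wy": 0,"wz": 0,"grip": 1},
  ],
)

```text
clock: 20.7
ee_pos: [476.0, -198.9, 161.3]
orientation: [-0.047, 0.999, -0.0, -0.001]
contact_force: [-0.4, 0.9, -1.2]
gripper_width: 34.9
```

Run:
```python
from h import *
bot.snapshot('top')
s=bot.sense();print(s['joint_pos'],s['contact_force'],s['gripper_width'],s['clock'])
p=jig(-86,-72);plan(p[0],p[1],92-54,JY+np.pi)
```

```text
[ 0.80462691  0.68460309 -0.77095163  2.16101962  0.84255269  0.63107953
  1.0896134 ] [ 0.11636746  0.06886842 -0.82423819] 35.25276880449719 20.75
now [ 476.3 -196.5  161.7] yaw -3.046 d [  1.7   7.1 -69.7] dyaw 0.007 min rows 2 n 2
{"dx":-1.2,"dy":3.5,"dz":34.9,"wx":0,"wy":0,"wz":-0.004},
{"dx":-1.2,"dy":3.5,"dz":34.9,"wx":0,"wy":0,"wz":-0.004},
```

Call:
step_arm(
  deltas=[
    {"dx": 0,"dy": 0,"dz": 25,"wx": 0,"wy": 0,"wz": 0,"grip": 1},
    {"dx": 0,"dy": 0,"dz": 20,"wx": 0,"wy": 0,"wz": 0,"grip": 1},
    {"dx": 0,"dy": 0,"dz": 10,"wx": 0,"wy": 0,"wz": 0,"grip": 1},
    {"dx": 0,"dy": 0,"dz": 0,"wx": 0,"wy": 0,"wz": 0,"grip": 1},
    {"dx": 0,"dy": 0,"dz": 0,"wx": 0,"wy": 0,"wz": 0,"grip": 1},
    {"dx": 0,"dy": 0,"dz": 0,"wx": 0,"wy": 0,"wz": 0,"grip": 1},
    {"dx": 0,"dy": 0,"dz": 0,"wx": 0,"wy": 0,"wz": 0,"grip": 1},
    {"dx": 0,"dy": 0,"dz": 0,"wx": 0,"wy": 0,"wz": 0,"grip": 1},
    {"dx": 0,"dy": 0,"dz": 0,"wx": 0,"wy": 0,"wz": 0,"grip": 1},
    {"dx": 0,"dy": 0,"dz": 0,"wx": 0,"wy": 0,"wz": 0,"grip": 1},
  ],
)

```text
clock: 22.0
ee_pos: [476.8, -195.3, 107.9]
orientation: [-0.05, 0.999, -0.0, 0.0]
contact_force: [-0.4, 1.4, -0.7]
gripper_width: 34.9
```

Run:
```python
from h import *
s=bot.sense();print(s['joint_pos'],s['contact_force'],s['gripper_width'],s['clock'])
print(tojig(s['ee_pos']))
p=jig(-86,-72);plan(p[0],p[1],92-54,JY+np.pi)
```

```text
[ 0.726961    0.75539812 -0.66353535  2.19058686  0.98722843  0.53057658
  0.96208934] [-0.36103802  1.3717285  -0.6659763 ] 34.920681831196 22.0
[-87.74776772 -77.7800371 ]
now [ 476.8 -195.3  107.9] yaw -3.042 d [  1.1   5.9 -15.9] dyaw 0.004 min rows 1 n 1
{"dx":-1.7,"dy":5.8,"dz":15.9,"wx":0,"wy":0,"wz":-0.004},
```

Call:
step_arm(
  deltas=[
    {"dx": 0,"dy": 6,"dz": 6,"wx": 0,"wy": 0,"wz": -0.003,"grip": 1},
    {"dx": 0,"dy": 0,"dz": 10,"wx": 0,"wy": 0,"wz": 0,"grip": 1},
    {"dx": -2,"dy": 0,"dz": 0,"wx": 0,"wy": 0,"wz": 0,"grip": 1},
    {"dx": -8,"dy": 0,"dz": 0,"wx": 0,"wy": 0,"wz": 0,"grip": 1},
    {"dx": -8,"dy": 0,"dz": 0,"wx": 0,"wy": 0,"wz": 0,"grip": 1},
    {"dx": -8,"dy": 0,"dz": 0,"wx": 0,"wy": 0,"wz": 0,"grip": 1},
    {"dx": -8,"dy": 0,"dz": 0,"wx": 0,"wy": 0,"wz": 0,"grip": 1},
    {"dx": -8,"dy": 0,"dz": 0,"wx": 0,"wy": 0,"wz": 0,"grip": 1},
    {"dx": 0,"dy": 0,"dz": 0,"wx": 0,"wy": 0,"wz": 0,"grip": 1},
    {"dx": 0,"dy": 0,"dz": 0,"wx": 0,"wy": 0,"wz": 0,"grip": 1},
  ],
)

```text
clock: 23.25
ee_pos: [517.7, -185.0, 91.8]
orientation: [-0.051, 0.999, -0.0, -0.0]
contact_force: [-0.2, 0.2, -0.9]
gripper_width: 35.1
```

Run:
```python
from h import *
s=bot.sense();print(tojig(s['ee_pos']),s['ee_pos'],yaw(s)+np.pi,s['contact_force'],s['ft_torque'],s['gripper_width'],s['clock'])
```

```text
[-46.02445213 -71.77434115] [ 517.70677406 -185.02993132   91.77243284] 0.10215067490728558 [-0.19535903  0.19415082 -0.87454674] [-0.04039525  0.01206182 -0.02888829] 35.1145247428814 23.25
```

Call:
step_arm(
  deltas=[
    {"dx": -6,"dy": 0,"dz": 0.5,"wx": 0,"wy": 0,"wz": 0,"grip": 1},
    {"dx": -6,"dy": 0,"dz": 0,"wx": 0,"wy": 0,"wz": 0,"grip": 1},
    {"dx": -5,"dy": 0,"dz": 0,"wx": 0,"wy": 0,"wz": 0,"grip": 1},
    {"dx": -2,"dy": 0,"dz": 0,"wx": 0,"wy": 0,"wz": 0,"grip": 1},
    {"dx": -1,"dy": 0,"dz": 0,"wx": 0,"wy": 0,"wz": 0,"grip": 1},
    {"dx": -1,"dy": 0,"dz": 0,"wx": 0,"wy": 0,"wz": 0,"grip": 1},
    {"dx": -1,"dy": 0,"dz": 0,"wx": 0,"wy": 0,"wz": 0,"grip": 1},
    {"dx": -1,"dy": 0,"dz": 0,"wx": 0,"wy": 0,"wz": 0,"grip": 1},
    {"dx": 0,"dy": 0,"dz": 0,"wx": 0,"wy": 0,"wz": 0,"grip": 1},
    {"dx": 0,"dy": 0,"dz": 0,"wx": 0,"wy": 0,"wz": 0,"grip": 1},
  ],
)

```text
clock: 24.5
ee_pos: [539.5, -182.8, 91.1]
orientation: [-0.051, 0.999, -0.0, -0.001]
contact_force: [-4.6, 0.3, 1.2]
gripper_width: 34.7
```

Run:
```python
from h import *
s=bot.sense();print(tojig(s['ee_pos']),s['ee_pos'],yaw(s)+np.pi,s['contact_force'],s['ft_torque'],s['gripper_width'],s['clock'])
```

```text
[-24.12987253 -71.77348431] [ 539.4850031  -182.77574484   91.0866453 ] 0.10206884440178143 [-4.61866213  0.28712768  1.229831  ] [ 0.05266342  0.9310503  -0.0493631 ] 34.73137651638699 24.5
```

Call:
step_arm(
  deltas=[
    {"dx": -1,"dy": 0,"dz": 0,"wx": 0,"wy": 0,"wz": 0,"grip": 1},
    {"dx": -1,"dy": 0,"dz": 0,"wx": 0,"wy": 0,"wz": 0,"grip": 1},
    {"dx": -1,"dy": 0,"dz": 0,"wx": 0,"wy": 0,"wz": 0,"grip": 1},
    {"dx": 0,"dy": 0,"dz": 0,"wx": 0,"wy": 0,"wz": 0,"grip": 1},
    {"dx": 0,"dy": 0,"dz": 0,"wx": 0,"wy": 0,"wz": 0,"grip": 1},
    {"dx": 0,"dy": 0,"dz": 0,"wx": 0,"wy": 0,"wz": 0,"grip": 1},
    {"dx": 0,"dy": 0,"dz": 0,"wx": 0,"wy": 0,"wz": 0,"grip": 1},
    {"dx": 0,"dy": 0,"dz": 0,"wx": 0,"wy": 0,"wz": 0,"grip": 1},
    {"dx": 0,"dy": 0,"dz": 0,"wx": 0,"wy": 0,"wz": 0,"grip": 1},
    {"dx": 0,"dy": 0,"dz": 0,"wx": 0,"wy": 0,"wz": 0,"grip": 1},
  ],
)

```text
clock: 25.75
ee_pos: [539.9, -182.7, 90.6]
orientation: [-0.051, 0.999, -0.001, -0.004]
contact_force: [-13.2, 0.8, 5.2]
gripper_width: 34.9
```

Run:
```python
from h import *
s=bot.sense();print(tojig(s['ee_pos']),s['ee_pos'],yaw(s)+np.pi,s['contact_force'],s['ft_torque'],s['gripper_width'],s['clock'])
T=wpose(s);im=snap('wrist','w11.png')
g=im[:,316].astype(int);print([(v,g[v].tolist()) for v in range(190,250,4)])
```

```text
[-23.75484633 -71.77839447] [ 539.85854321 -182.74203219   90.61232524] 0.10170595576832131 [-13.18432641   0.79042722   5.23747024] [ 0.030014    2.35894204 -0.02756026] 34.87706090959743 25.75
[(190, [174, 142, 121]), (194, [174, 142, 122]), (198, [175, 142, 122]), (202, [172, 139, 119]), (206, [175, 141, 121]), (210, [100, 82, 55]), (214, [109, 89, 60]), (218, [104, 85, 57]), (222, [160, 133, 90]), (226, [221, 187, 129]), (230, [221, 188, 129]), (234, [221, 187, 128]), (238, [221, 188, 129]), (242, [221, 188, 128]), (246, [221, 188, 128])]
```

View pics/w11.png

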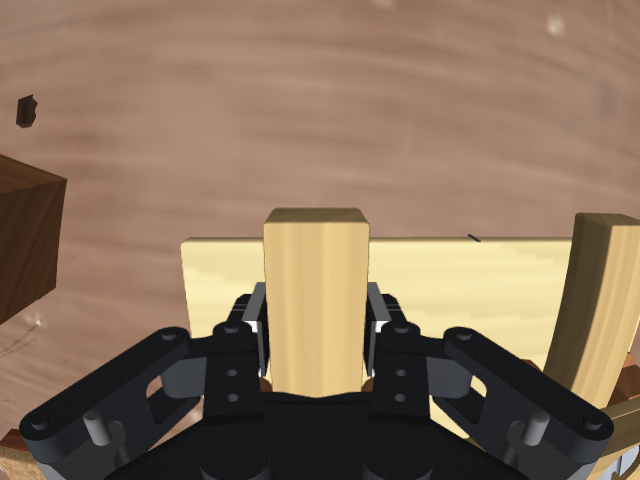

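Run:
```python
from h import *
s=bot.sense();T=wpose(s)
print('this',tojig(wonz(T,316,222,42)), 'other', tojig(wonz(T,598,225,42)))
```

```text
this [-64.38943473 -71.83978653] other [-64.33705552  43.65055133]
```

Call:
step_arm(
  deltas=[
    {"dx": 0,"dy": 0,"dz": 0,"wx": 0,"wy": 0,"wz": 0,"grip": -0.2},
    {"dx": 0,"dy": 0,"dz": 0,"wx": 0,"wy": 0,"wz": 0,"grip": -0.2},
    {"dx": 0,"dy": 0,"dz": 0,"wx": 0,"wy": 0,"wz": 0,"grip": -0.2},
    {"dx": 0,"dy": 0,"dz": -20,"wx": 0,"wy": 0,"wz": 0,"grip": -0.2},
    {"dx": 0,"dy": 0,"dz": -40,"wx": 0,"wy": 0,"wz": 0,"grip": -0.2},
    {"dx": 0,"dy": 0,"dz": -50,"wx": 0,"wy": 0,"wz": 0,"grip": -0.2},
    {"dx": 0,"dy": 0,"dz": -50,"wx": 0,"wy": 0,"wz": 0,"grip": -0.2},
    {"dx": 0,"dy": 0,"dz": 0,"wx": 0,"wy": 0,"wz": 0,"grip": -0.2},
    {"dx": 0,"dy": 0,"dz": 0,"wx": 0,"wy": 0,"wz": 0,"grip": -0.2},
    {"dx": 0,"dy": 0,"dz": 0,"wx": 0,"wy": 0,"wz": 0,"grip": -0.2},
  ],
)

```text
clock: 27.05
ee_pos: [543.4, -182.4, 250.2]
orientation: [-0.051, 0.999, 0.0, -0.001]
contact_force: [-0.5, -0.2, -0.6]
gripper_width: 50.7
```

Run:
```python
from h import *
s=bot.sense();print(s['joint_pos'],s['ee_pos'],s['clock'])
np.save('T12.npy',wpose(s));snap('wrist','w12.png');snap('top','t12.png');snap('scene','s12.png')
a=cv2.resize(cv2.imread('pics/t12.png')[180:290,280:440],None,fx=5,fy=5,interpolation=cv2.INTER_CUBIC);cv2.imwrite('pics/t12a.png',a)
a=cv2.resize(cv2.imread('pics/s12.png')[140:300,230:420],None,fx=4,fy=4,interpolation=cv2.INTER_CUBIC)[:600];cv2.imwrite('pics/s12a.png',a)
```

```text
[ 0.81718879  0.63366288 -0.89411827  1.96576602  0.65336095  0.86159415
  1.23987394] [ 543.39302805 -182.37388423  250.18646626] 27.05
```

View pics/w12.png

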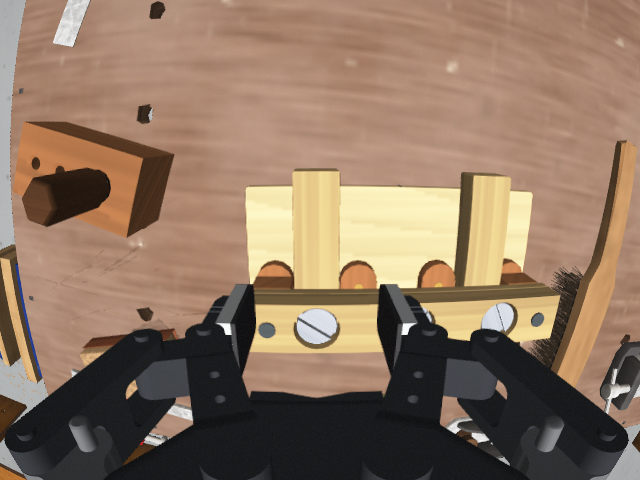

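View pics/s12a.png

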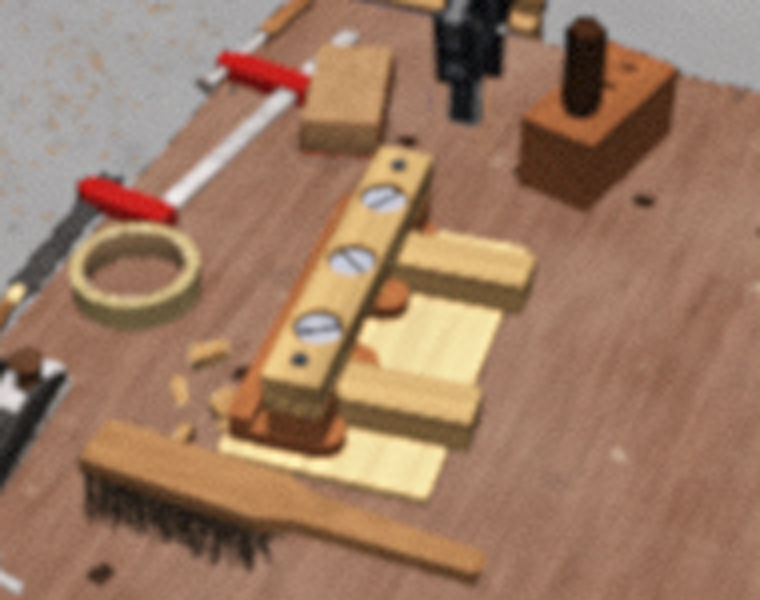

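Run:
```python
from h import *
a=cv2.imread('pics/w2.png')[40:320,405:480]; b=cv2.imread('pics/w12.png')[290:360,285:345]; c=cv2.imread('pics/w4.png')[200:265,110:170]
a1=cv2.resize(a[0:60],None,fx=5,fy=5,interpolation=cv2.INTER_CUBIC);a2=cv2.resize(a[215:275],None,fx=5,fy=5,interpolation=cv2.INTER_CUBIC)
o=np.zeros((600,800,3),np.uint8);o[:300,:375]=a1;o[300:,:375]=a2
b=cv2.resize(b,None,fx=4,fy=4,interpolation=cv2.INTER_CUBIC);o[:280,400:640]=b
c=cv2.resize(c,None,fx=4,fy=4,interpolation=cv2.INTER_CUBIC);o[300:560,400:640]=c
cv2.imwrite('pics/slots.png',o)
```

```text
(no output)
```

View pics/slots.png

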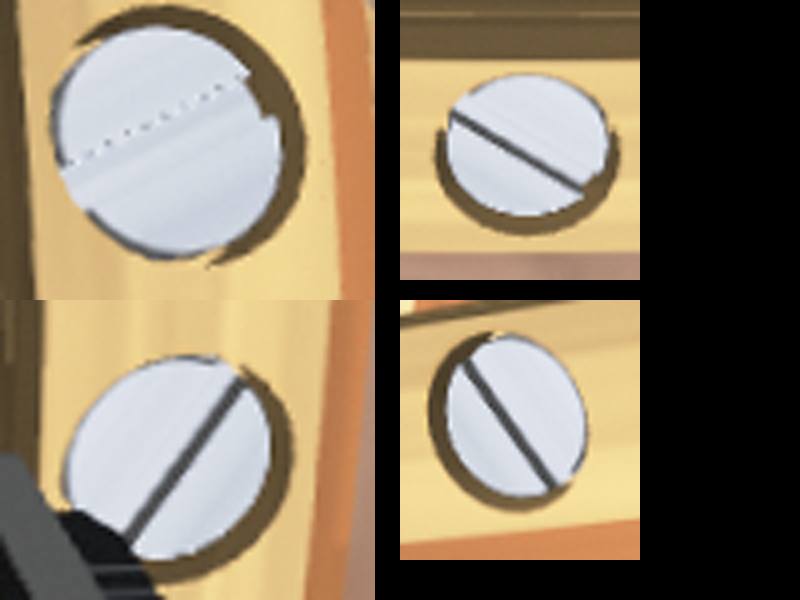

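Run:
```python
from h import *
def TT(p,y):
    T=np.eye(4);c,s=np.cos(y),np.sin(y);T[:3,:3]=np.array([[c,s,0],[s,-c,0],[0,0,-1]]);T[:3,3]=p;return T
w2=TT([523.3,-150.6,234.5],1.6206);w4=TT([601,97.3,252],3.136);w12=np.load('T12.npy')
for nm,T,p,q in [('s3w2',w2,(454,270),(430.6,303.6)),('s3w12',w12,(297.5,318),(330.7,337.5)),('s1w4',w4,(125.5,215),(149,247.5)),('s1w2',w2,(417.4,72.6),(454.6,55.6)),
  ]:
    P=wonz(T,*p,77)[:2];Q=wonz(T,*q,77)[:2];d=Q-P;print(nm,P,Q,np.linalg.norm(d),np.arctan2(d[1],d[0])%np.pi)
# centres of heads w12
print('s3 c',wonz(w12,285+127/4,290+145/4,79), 's1 c w4',wonz(w4,110+116/4,200+115/4,79))
print(jig(44,72),jig(44,-72))
```

```text
s3w2 [ 618.36907735 -162.97117519] [ 605.15437357 -188.34957651] 28.612788221778118 1.0907209085800904
s3w12 [ 603.37231864 -189.69499804] [ 617.42496959 -163.56604667] 29.668149558906823 1.0773530737443215
s1w4 [581.67258789 -42.89073867] [606.59566205 -25.94132628] 30.14037500394067 0.5972239015163552
s1w2 [580.30459965 -36.32428443] [604.69683677 -21.28788021] 28.65440076853777 0.5524217071527827
s3 c [ 607.69512776 -175.09472486   79.        ] s1 c w4 [591.78627411 -31.45972639  79.        ]
[592.45629962 -32.75395954] [ 607.27641169 -175.98930531]
```

Run:
```python
from h import *
plan(525,-356,200,3.14,n=5)
```

```text
now [ 543.6 -182.2  250.4] yaw -3.039 d [ -18.6 -173.8    3.6] dyaw -0.104 min rows 4 n 5
{"dx":7.3,"dy":-34.2,"dz":-0.7,"wx":0,"wy":0,"wz":0.021},
{"dx":6.6,"dy":-34.3,"dz":-0.7,"wx":0,"wy":0,"wz":0.021},
{"dx":5.8,"dy":-34.5,"dz":-0.7,"wx":0,"wy":0,"wz":0.021},
{"dx":5.1,"dy":-34.6,"dz":-0.7,"wx":0,"wy":0,"wz":0.021},
{"dx":4.4,"dy":-34.7,"dz":-0.7,"wx":0,"wy":0,"wz":0.021},
```

Call:
step_arm(
  deltas=[
    {"dx": 7,"dy": -34,"dz": 0,"wx": 0,"wy": 0,"wz": 0.021,"grip": -0.6},
    {"dx": 6,"dy": -34,"dz": 0,"wx": 0,"wy": 0,"wz": 0.021,"grip": -0.6},
    {"dx": 6,"dy": -34,"dz": 0,"wx": 0,"wy": 0,"wz": 0.021,"grip": -0.6},
    {"dx": 5,"dy": -35,"dz": 0,"wx": 0,"wy": 0,"wz": 0.021,"grip": -0.6},
    {"dx": 4,"dy": -35,"dz": 0,"wx": 0,"wy": 0,"wz": 0.021,"grip": -0.6},
    {"dx": 0,"dy": 0,"dz": 0,"wx": 0,"wy": 0,"wz": 0,"grip": -0.6},
    {"dx": 0,"dy": 0,"dz": 0,"wx": 0,"wy": 0,"wz": 0,"grip": -0.6},
    {"dx": 0,"dy": 0,"dz": 0,"wx": 0,"wy": 0,"wz": 0,"grip": -0.6},
    {"dx": 0,"dy": 0,"dz": 0,"wx": 0,"wy": 0,"wz": 0,"grip": -0.6},
    {"dx": 0,"dy": 0,"dz": 0,"wx": 0,"wy": 0,"wz": 0,"grip": -0.6},
  ],
)

```text
clock: 28.45
ee_pos: [526.4, -355.3, 251.5]
orientation: [0.001, 1.0, -0.0, 0.0]
contact_force: [0.1, -0.4, -0.8]
gripper_width: 68.3
```

Run:
```python
from h import *
s=bot.sense();print(s['joint_pos'],s['ee_pos'],yaw(s),s['clock'])
np.save('T13.npy',wpose(s));im=snap('wrist','w13.png')
```

```text
[ 1.046354    0.69118549 -0.8627146   1.82699861  0.64762982  0.93191931
  1.45871153] [ 526.40543797 -355.29946658  251.47642728] 3.1396420206263462 28.45
```

View pics/w13.png

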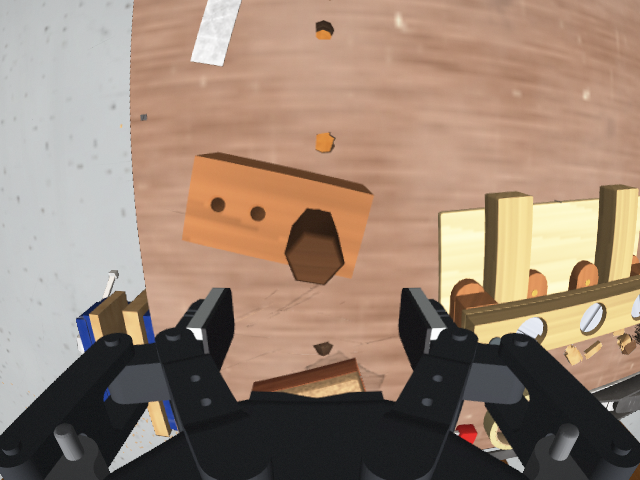

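Run:
```python
from h import *
a=cv2.imread('pics/w13.png')[195:295,270:360]
a=cv2.convertScaleAbs(a,alpha=1.8,beta=10)
cv2.imwrite('pics/hex.png',cv2.resize(a,None,fx=6,fy=6,interpolation=cv2.INTER_CUBIC))
```

```text
(no output)
```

View pics/hex.png

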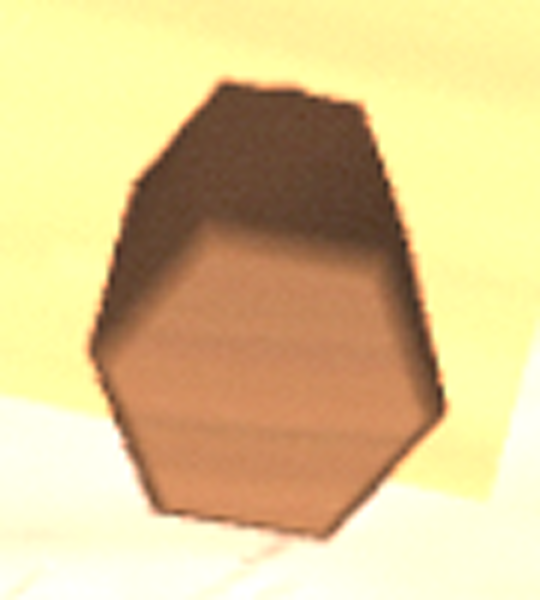

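Run:
```python
from h import *
np.set_printoptions(precision=2,suppress=True)
T=np.load('T13.npy')
C=np.array([wonz(T,270+u/6,195+v/6,141)[:2] for u,v in [(90,350),(205,225),(385,265),(443,408),(325,540),(157,512)]])
print(C,C.mean(0))
m=C.mean(0)
print([ (np.arctan2(*(c-m)[::-1])%(np.pi/3)) for c in C],[np.linalg.norm(c-m) for c in C])
for i in range(3): print('across',np.linalg.norm((C[i]+C[(i+1)%6]-C[i+3]-C[(i+4)%6])/2))
```

```text
[[ 516.24 -371.18]
 [ 505.31 -361.28]
 [ 508.81 -346.2 ]
 [ 521.52 -341.08]
 [ 533.67 -351.13]
 [ 531.02 -365.75]] [ 519.43 -356.1 ]
[np.float64(0.3150885487789048), np.float64(0.35123955928935646), np.float64(0.2967993495291039), np.float64(0.3853834931905471), np.float64(0.3357226552714158), np.float64(0.35313945189856577)] [np.float64(15.412371788580241), np.float64(15.035880196361896), np.float64(14.518524187308618), np.float64(15.17206492861624), np.float64(15.087276401969604), np.float64(15.08094128408809)]
across 26.229438860819776
across 25.720423248081307
across 26.230152216638363
```

Run:
```python
from h import *
plan(518.6,-356.4,107,3.48,n=5)
```

```text
now [ 526.4 -355.4  251.4] yaw 3.139 d [ -7.8  -1.  -90.4] dyaw 0.341 min rows 2 n 5
{"dx":1.6,"dy":-0.2,"dz":18.1,"wx":0,"wy":0,"wz":-0.068},
{"dx":1.6,"dy":-0.1,"dz":18.1,"wx":0,"wy":0,"wz":-0.068},
{"dx":1.6,"dy":0.0,"dz":18.1,"wx":0,"wy":0,"wz":-0.068},
{"dx":1.6,"dy":0.1,"dz":18.1,"wx":0,"wy":0,"wz":-0.068},
{"dx":1.5,"dy":0.2,"dz":18.1,"wx":0,"wy":0,"wz":-0.068},
```

Call:
step_arm(
  deltas=[
    {"dx": 4,"dy": 0,"dz": 0,"wx": 0,"wy": 0,"wz": -0.17,"grip": -0.6},
    {"dx": 4,"dy": 0,"dz": 0,"wx": 0,"wy": 0,"wz": -0.171,"grip": -0.6},
    {"dx": 0,"dy": 0,"dz": 20,"wx": 0,"wy": 0,"wz": 0,"grip": -0.6},
    {"dx": 0,"dy": 0,"dz": 25,"wx": 0,"wy": 0,"wz": 0,"grip": -0.6},
    {"dx": 0,"dy": 0,"dz": 25,"wx": 0,"wy": 0,"wz": 0,"grip": -0.6},
    {"dx": 0,"dy": 0,"dz": 20,"wx": 0,"wy": 0,"wz": 0,"grip": -0.6},
    {"dx": 0,"dy": 0,"dz": 0,"wx": 0,"wy": 0,"wz": 0,"grip": -0.6},
    {"dx": 0,"dy": 0,"dz": 0,"wx": 0,"wy": 0,"wz": 0,"grip": -0.6},
    {"dx": 0,"dy": 0,"dz": 0,"wx": 0,"wy": 0,"wz": 0,"grip": -0.6},
    {"dx": 0,"dy": 0,"dz": 0,"wx": 0,"wy": 0,"wz": 0,"grip": -0.6},
  ],
)

```text
clock: 29.75
ee_pos: [518.5, -356.6, 162.1]
orientation: [-0.168, 0.986, -0.0, 0.0]
contact_force: [-0.4, -1.0, -0.2]
gripper_width: 68.4
```

Run:
```python
from h import *
s=bot.sense();print(s['joint_pos'],s['ee_pos'],yaw(s)+2*np.pi,s['clock'],s['contact_force'])
np.save('T14.npy',wpose(s));im=snap('wrist','w14.png')
```

```text
[ 1.04482127  0.81383616 -0.85759348  1.89987473  0.83783842  0.83326337
  1.64171584] [ 518.47793511 -356.64052425  162.06814774] 3.479497338473414 29.75 [-0.36904648 -0.97956295 -0.17569629]
```

View pics/w14.png

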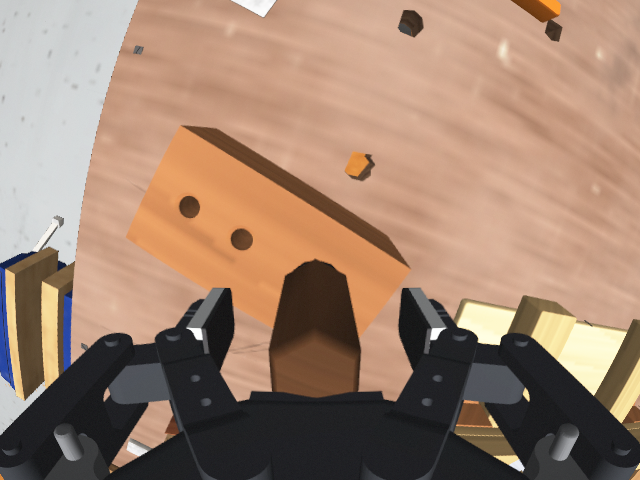

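Call:
step_arm(
  deltas=[
    {"dx": 0,"dy": 0,"dz": 0,"wx": 0,"wy": 0,"wz": 0,"grip": 1},
    {"dx": 0,"dy": 0,"dz": 0,"wx": 0,"wy": 0,"wz": 0,"grip": 1},
    {"dx": 0,"dy": 0,"dz": 0,"wx": 0,"wy": 0,"wz": 0,"grip": 1},
    {"dx": 0,"dy": 0,"dz": 0,"wx": 0,"wy": 0,"wz": 0,"grip": 1},
    {"dx": 0,"dy": 0,"dz": 0,"wx": 0,"wy": 0,"wz": 0,"grip": 1},
    {"dx": 0,"dy": 0,"dz": -20,"wx": 0,"wy": 0,"wz": 0,"grip": 1},
    {"dx": 0,"dy": 0,"dz": -40,"wx": 0,"wy": 0,"wz": 0,"grip": 1},
    {"dx": 0,"dy": 0,"dz": -40,"wx": 0,"wy": 0,"wz": 0,"grip": 1},
    {"dx": 0,"dy": 0,"dz": 0,"wx": 0,"wy": 0,"wz": 0,"grip": 1},
    {"dx": 0,"dy": 0,"dz": 0,"wx": 0,"wy": 0,"wz": 0,"grip": 1},
  ],
  newtons=110,
)

```text
clock: 31.05
ee_pos: [517.8, -356.6, 261.4]
orientation: [-0.168, 0.986, -0.0, -0.0]
contact_force: [-0.9, 0.5, -2.7]
gripper_width: 26.9
```

Run:
```python
from h import *
s=bot.sense();print(s['joint_pos'],s['ee_pos'],yaw(s)+2*np.pi,s['clock'],s['contact_force'],s['gripper_width'])
np.save('T15.npy',wpose(s));im=snap('wrist','w15.png');snap('scene','s15.png')
a=cv2.imread('pics/w15.png')[200:400,240:400];cv2.imwrite('pics/w15a.png',cv2.resize(cv2.convertScaleAbs(a,alpha=1.3),None,fx=3,fy=3,interpolation=cv2.INTER_CUBIC))
a=cv2.imread('pics/s15.png')[80:230,330:430];cv2.imwrite('pics/s15a.png',cv2.resize(a,None,fx=4,fy=4,interpolation=cv2.INTER_CUBIC))
```

```text
[ 1.10860946  0.70717186 -0.95856406  1.83042512  0.69448656  0.98178692
  1.75873797] [ 517.78913513 -356.60930542  261.38192432] 3.479546619801314 31.05 [-0.93490441  0.50761515 -2.66116272] 26.901480790711652
```

View pics/w15a.png

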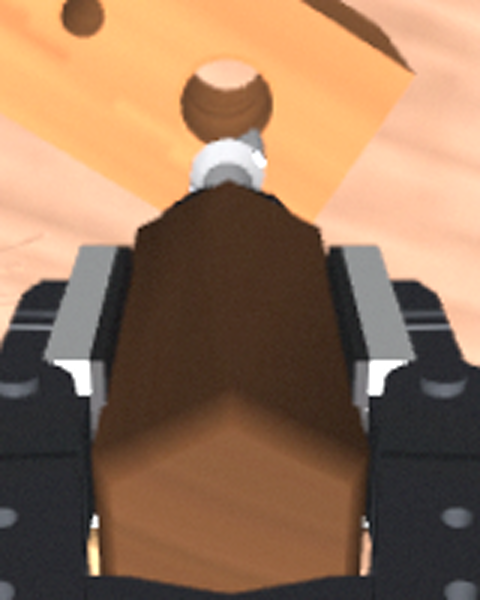

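View pics/s15a.png

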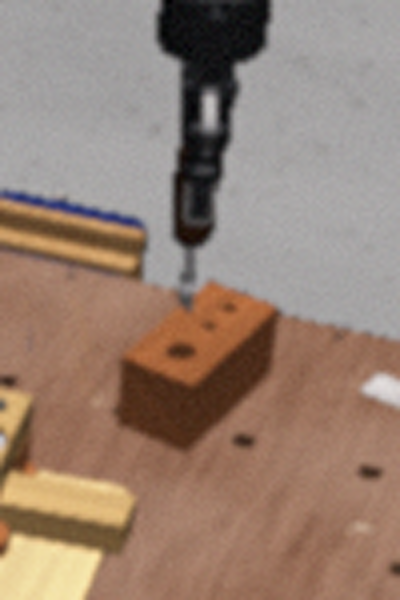

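Run:
```python
from h import *
im=cv2.imread('pics/w15.png');x0,y0,f=295,235,12
a=cv2.resize(im[y0:y0+45,x0:x0+50],None,fx=f,fy=f,interpolation=cv2.INTER_CUBIC)
a=cv2.convertScaleAbs(a,alpha=1.1)
b=a.copy()
I=np.eye(4)
for k,col in ((1,(0,255,0)),(0,(255,0,0)),(-1,(0,0,255))):
    t=k*np.pi/3;u=np.array([np.cos(t),np.sin(t),0]);v=np.array([-u[1],u[0],0])
    for z in (157,139):
        P=[wproj(I,np.array([0,0,z])+8*s*u+1.6*q*v) for s,q in ((1,1),(1,-1),(-1,-1),(-1,1))]
        P=np.array([((p[0]-x0+.5)*f,(p[1]-y0+.5)*f) for p in P],int);cv2.polylines(b,[P],True,col,1)
cv2.imwrite('pics/tip.png',np.hstack([a[:540,:],b[:540,:]])[:, :]) if False else cv2.imwrite('pics/tip.png',cv2.resize(np.hstack([a,b]),(800,360)))
```

```text
(no output)
```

View pics/tip.png

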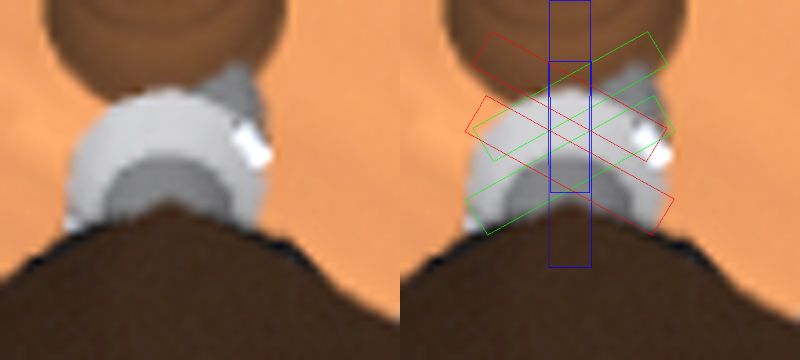

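Run:
```python
from h import *
T=np.load('T15.npy')
im=cv2.imread('pics/w15.png');x0,y0,f=290,210,12
a=cv2.resize(im[y0:y0+50,x0:x0+50],None,fx=f,fy=f,interpolation=cv2.INTER_CUBIC)
for dx,col in ((0,(0,0,255)),):
  for cx,cy,c in ((517.8,-356.6,(0,0,255)),(519.7,-355.9,(0,255,0))):
    P=[wproj(T,[cx+11.5*np.cos(t),cy+11.5*np.sin(t),65]) for t in np.linspace(0,6.28,40)]
    P=np.array([((p[0]-x0+.5)*f,(p[1]-y0+.5)*f) for p in P],int);cv2.polylines(a,[P],True,c,1)
cv2.imwrite('pics/hole.png',a)
t=np.array(T)
I=np.eye(4);k=1;u=np.array([.5,.866,0]);v=np.array([-.866,.5,0])
for o in (0,-1,-2,-3):
    print(o,[np.round(wproj(I,np.array([o,0,157])+8*s*u+1.6*q*v),1) for s,q in ((1,1),(1,-1),(-1,-1),(-1,1))])
print('obs', 295+238/8-.5,235+62/8-.5, 'left', 295+70/8-.5,235+220/8-.5)
```

```text
0 [array([327.9, 242.7]), array([325.4, 238.4]), array([303.7, 250.5]), array([306.2, 254.7])]
-1 [array([327.9, 244.2]), array([325.4, 240. ]), array([303.7, 252. ]), array([306.2, 256.2])]
-2 [array([327.9, 245.7]), array([325.4, 241.5]), array([303.7, 253.5]), array([306.2, 257.6])]
-3 [array([327.9, 247.2]), array([325.4, 243. ]), array([303.7, 255. ]), array([306.2, 259.1])]
obs 324.25 242.25 left 303.25 262.0
```

View pics/hole.png

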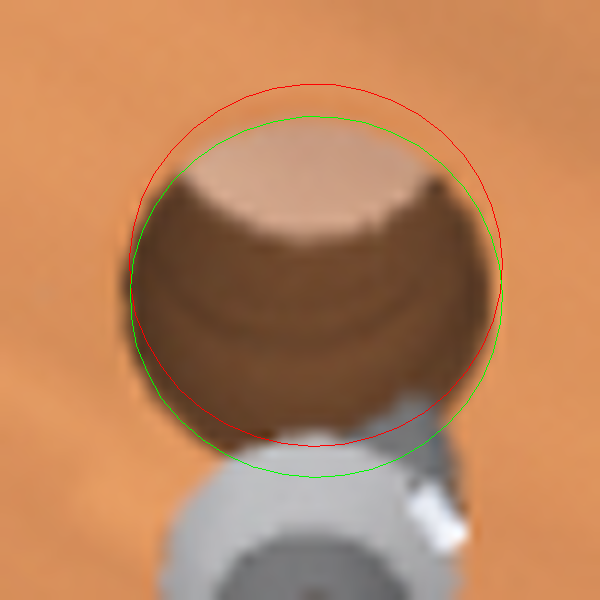

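Run:
```python
from h import *
s=bot.sense();print(s['ee_pos'])
plan(606.8,-173.6,266-54,2.13,n=9)
```

```text
[ 517.66119148 -356.47332288  260.4238909 ]
now [ 517.7 -356.5  260.4] yaw -2.803 d [ 89.1 182.9   5.6] dyaw -1.350 min rows 8 n 9
{"dx":-16.1,"dy":15.9,"dz":-0.6,"wx":0,"wy":0,"wz":0.150},
{"dx":-13.5,"dy":18.1,"dz":-0.6,"wx":0,"wy":0,"wz":0.150},
{"dx":-10.7,"dy":19.9,"dz":-0.6,"wx":0,"wy":0,"wz":0.150},
{"dx":-7.6,"dy":21.3,"dz":-0.6,"wx":0,"wy":0,"wz":0.150},
{"dx":-4.3,"dy":22.2,"dz":-0.6,"wx":0,"wy":0,"wz":0.150},
{"dx":-0.9,"dy":22.6,"dz":-0.6,"wx":0,"wy":0,"wz":0.150},
{"dx":2.4,"dy":22.5,"dz":-0.6,"wx":0,"wy":0,"wz":0.150},
{"dx":5.8,"dy":21.9,"dz":-0.6,"wx":0,"wy":0,"wz":0.150},
{"dx":9.0,"dy":20.7,"dz":-0.6,"wx":0,"wy":0,"wz":0.150},
```

Call:
step_arm(
  deltas=[
    {"dx": -16,"dy": 16,"dz": -1,"wx": 0,"wy": 0,"wz": 0.15,"grip": 1},
    {"dx": -13,"dy": 18,"dz": -1,"wx": 0,"wy": 0,"wz": 0.15,"grip": 1},
    {"dx": -11,"dy": 20,"dz": -1,"wx": 0,"wy": 0,"wz": 0.15,"grip": 1},
    {"dx": -8,"dy": 21,"dz": -1,"wx": 0,"wy": 0,"wz": 0.15,"grip": 1},
    {"dx": -4,"dy": 22,"dz": -1,"wx": 0,"wy": 0,"wz": 0.15,"grip": 1},
    {"dx": -1,"dy": 23,"dz": 0,"wx": 0,"wy": 0,"wz": 0.15,"grip": 1},
    {"dx": 2,"dy": 22,"dz": 0,"wx": 0,"wy": 0,"wz": 0.15,"grip": 1},
    {"dx": 6,"dy": 22,"dz": 0,"wx": 0,"wy": 0,"wz": 0.15,"grip": 1},
    {"dx": 9,"dy": 21,"dz": 0,"wx": 0,"wy": 0,"wz": 0.15,"grip": 1},
    {"dx": 0,"dy": 0,"dz": 0,"wx": 0,"wy": 0,"wz": 0,"grip": 1},
  ],
)

```text
clock: 32.4
ee_pos: [608.1, -171.4, 265.7]
orientation: [0.483, 0.876, 0.0, -0.001]
contact_force: [0.4, 0.7, -1.2]
gripper_width: 26.5
```

Call:
step_arm(
  deltas=[
    {"dx": 0,"dy": 0,"dz": 0,"wx": 0,"wy": 0,"wz": 0,"grip": 1},
    {"dx": 0,"dy": 0,"dz": 0,"wx": 0,"wy": 0,"wz": 0,"grip": 1},
    {"dx": 0,"dy": 0,"dz": 0,"wx": 0,"wy": 0,"wz": 0,"grip": 1},
    {"dx": 0,"dy": 0,"dz": 0,"wx": 0,"wy": 0,"wz": 0,"grip": 1},
    {"dx": 0,"dy": 0,"dz": 0,"wx": 0,"wy": 0,"wz": 0,"grip": 1},
    {"dx": 0,"dy": 0,"dz": 0,"wx": 0,"wy": 0,"wz": 0,"grip": 1},
    {"dx": 0,"dy": 0,"dz": 0,"wx": 0,"wy": 0,"wz": 0,"grip": 1},
    {"dx": 0,"dy": 0,"dz": 0,"wx": 0,"wy": 0,"wz": 0,"grip": 1},
    {"dx": 0,"dy": 0,"dz": 0,"wx": 0,"wy": 0,"wz": 0,"grip": 1},
    {"dx": 0,"dy": 0,"dz": 0,"wx": 0,"wy": 0,"wz": 0,"grip": 1},
  ],
)

```text
clock: 33.65
ee_pos: [607.6, -173.9, 266.4]
orientation: [0.485, 0.875, -0.0, 0.0]
contact_force: [-0.1, -0.6, -1.8]
gripper_width: 26.7
```

Run:
```python
from h import *
s=bot.sense();print(s['joint_pos'],s['ee_pos'],yaw(s),s['clock'],s['contact_force'],s['gripper_width'])
plan(606.8,-173.6,266-54,2.13,n=1)
T=wpose(s);np.save('T16.npy',T);im=snap('wrist','w16.png')
a=cv2.imread('pics/w16.png')[200:300,270:370];a=cv2.resize(a,None,fx=6,fy=6,interpolation=cv2.INTER_CUBIC)
cv2.imwrite('pics/w16a.png',a)
```

```text
[ 0.58057387  0.59178574 -0.5960663   1.83126836  0.42990532  0.85021559
  0.33305805] [ 607.61601776 -173.85594531  266.3674632 ] 2.1298357879268517 33.65 [-0.13454213 -0.64778953 -1.75352074] 26.68339192390986
now [ 607.6 -173.9  266.4] yaw 2.130 d [-0.8  0.3 -0.4] dyaw 0.000 min rows 1 n 1
{"dx":0.6,"dy":-0.6,"dz":0.4,"wx":0,"wy":0,"wz":-0.000},
```

View pics/w16a.png

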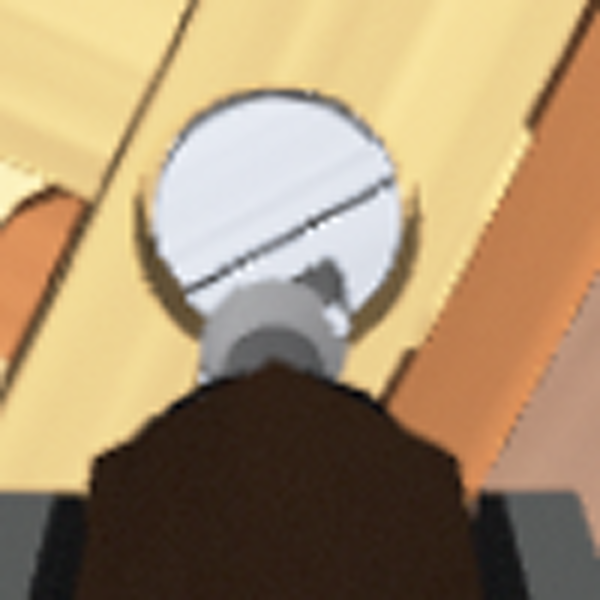

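Run:
```python
from h import *
T=np.load('T16.npy')
im=cv2.imread('pics/w16.png');x0,y0,f=270,195,8
a=cv2.resize(im[y0:y0+70,x0:x0+90],None,fx=f,fy=f,interpolation=cv2.INTER_CUBIC)
def poly(W,c):
    P=np.array([((p[0]-x0+.5)*f,(p[1]-y0+.5)*f) for p in W],int);cv2.polylines(a,[P],True,c,1)
for cx,cy,c in ((608.0,-175.6,(0,160,0)),):
    poly([wproj(T,[cx+15*np.cos(t),cy+15*np.sin(t),79]) for t in np.linspace(0,6.28,60)],c)
    t=1.083;u=np.array([np.cos(t),np.sin(t),0]);v=np.array([-u[1],u[0],0])
    poly([wproj(T,np.array([cx,cy,79])+14.7*s*u+3*q*v) for s,q in ((1,1),(1,-1),(-1,-1),(-1,1))],c)
u=np.array([.5,.866,0]);v=np.array([-.866,.5,0])
poly([wproj(np.eye(4),np.array([-2.3,-.5,157])+8*s*u+1.6*q*v) for s,q in ((1,1),(1,-1),(-1,-1),(-1,1))],(0,0,255))
cv2.imwrite('pics/w16b.png',a)
```

```text
(no output)
```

View pics/w16b.png

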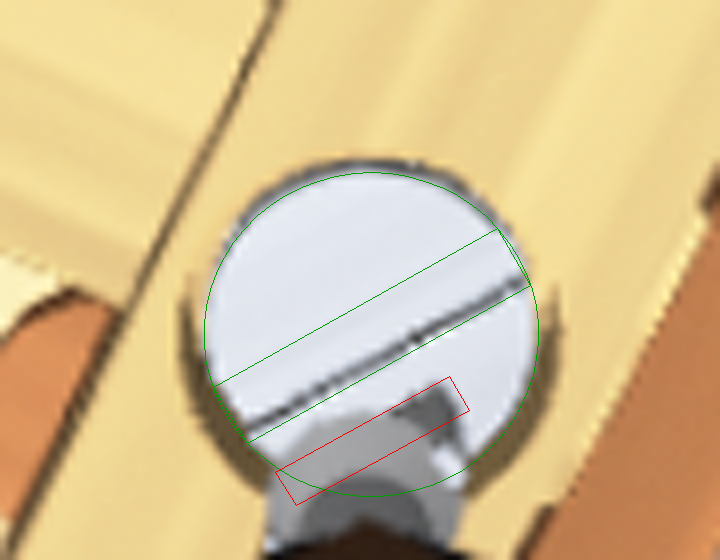

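Call:
step_arm(
  deltas=[
    {"dx": 1.2,"dy": 0,"dz": 5,"wx": 0,"wy": 0,"wz": 0,"grip": 1},
    {"dx": 0,"dy": 0,"dz": 10,"wx": 0,"wy": 0,"wz": 0,"grip": 1},
    {"dx": 0,"dy": 0,"dz": 8,"wx": 0,"wy": 0,"wz": 0,"grip": 1},
    {"dx": 0,"dy": 0,"dz": 4,"wx": 0,"wy": 0,"wz": 0,"grip": 1},
    {"dx": 0,"dy": 0,"dz": 3,"wx": 0,"wy": 0,"wz": 0,"grip": 1},
    {"dx": 0,"dy": 0,"dz": 2,"wx": 0,"wy": 0,"wz": 0,"grip": 1},
    {"dx": 0,"dy": 0,"dz": 1,"wx": 0,"wy": 0,"wz": 0,"grip": 1},
    {"dx": 0,"dy": 0,"dz": 0,"wx": 0,"wy": 0,"wz": 0,"grip": 1},
    {"dx": 0,"dy": 0,"dz": 0,"wx": 0,"wy": 0,"wz": 0,"grip": 1},
    {"dx": 0,"dy": 0,"dz": 0,"wx": 0,"wy": 0,"wz": 0,"grip": 1},
  ],
  newtons=120,
)

```text
clock: 34.95
ee_pos: [607.0, -172.9, 233.5]
orientation: [0.485, 0.875, -0.0, 0.0]
contact_force: [-0.2, 0.5, -1.7]
gripper_width: 26.8
```

```bash
cat >> h.py <<'E'
def st():
    s=bot.sense();print('t',s['clock'],'ee',np.round(s['ee_pos'],1),'yaw %.3f'%yaw(s),'F',np.round(s['contact_force'],1),'M',np.round(s['ft_torque'],2),'w %.1f'%s['gripper_width'],'q',np.round(s['joint_pos'],2));return s
E
python3 - <<'E'
from h import *
st();snap('wrist','w17.png')
a=cv2.imread('pics/w17.png')[190:290,260:370];a=cv2.resize(a,None,fx=6,fy=6,interpolation=cv2.INTER_CUBIC)
cv2.imwrite('pics/w17a.png',a)
E
```

```text
t 34.95 ee [ 607.  -172.9  233.5] yaw 2.130 F [-0.2  0.5 -1.7] M [-0.03  0.03 -0.02] w 26.8 q [ 0.56  0.63 -0.57  1.86  0.46  0.79  0.3 ]
```

View pics/w17a.png

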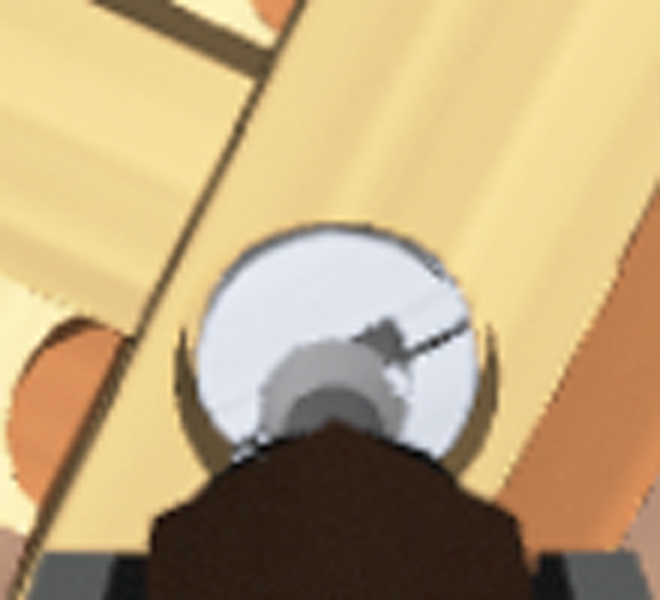

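Call:
step_arm(
  deltas=[
    {"dx": 0,"dy": 0,"dz": 1.5,"wx": 0,"wy": 0,"wz": 0,"grip": 1},
    {"dx": 0,"dy": 0,"dz": 0,"wx": 0,"wy": 0,"wz": 0,"grip": 1},
    {"dx": -0.16,"dy": 0.36,"dz": 0.2,"wx": 0,"wy": 0,"wz": 0.15,"grip": 1},
    {"dx": -0.16,"dy": 0.36,"dz": 0.22,"wx": 0,"wy": 0,"wz": 0.15,"grip": 1},
    {"dx": -0.16,"dy": 0.36,"dz": 0.22,"wx": 0,"wy": 0,"wz": 0.15,"grip": 1},
    {"dx": -0.16,"dy": 0.36,"dz": 0.22,"wx": 0,"wy": 0,"wz": 0.15,"grip": 1},
    {"dx": -0.16,"dy": 0.36,"dz": 0.22,"wx": 0,"wy": 0,"wz": 0.15,"grip": 1},
    {"dx": -0.16,"dy": 0.36,"dz": 0.22,"wx": 0,"wy": 0,"wz": 0.15,"grip": 1},
    {"dx": 0,"dy": 0,"dz": 0,"wx": 0,"wy": 0,"wz": 0,"grip": 1},
    {"dx": 0,"dy": 0,"dz": 0,"wx": 0,"wy": 0,"wz": 0,"grip": 1},
  ],
)

```text
clock: 36.25
ee_pos: [609.2, -173.3, 230.5]
orientation: [0.816, 0.578, -0.0, -0.0]
contact_force: [-0.0, 0.0, -1.7]
gripper_width: 26.3
```

Run:
```python
from h import *
st();snap('wrist','w18.png')
a=cv2.imread('pics/w18.png')[190:290,260:370];a=cv2.resize(a,None,fx=6,fy=6,interpolation=cv2.INTER_CUBIC)
cv2.imwrite('pics/w18a.png',a)
```

```text
t 36.25 ee [ 609.2 -173.3  230.5] yaw 1.233 F [-0.   0.  -1.7] M [ 0.02 -0.06  0.1 ] w 26.3 q [ 0.4   0.59 -0.32  1.87  0.27  0.72 -0.41]
```

View pics/w18a.png

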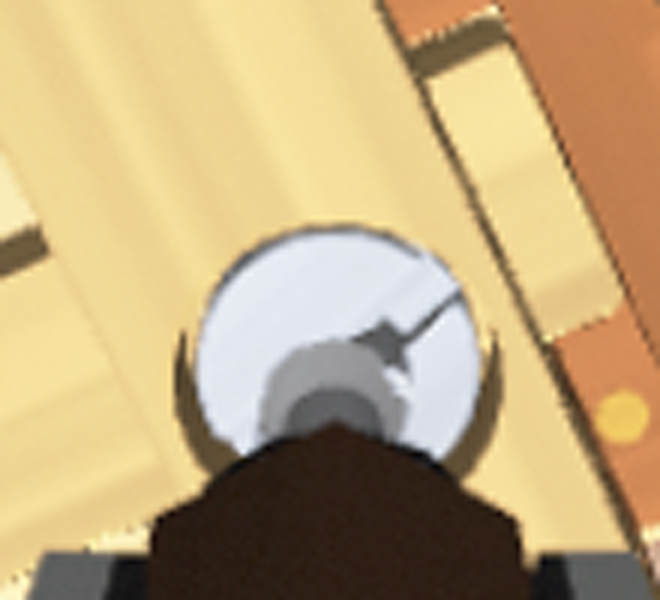

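Call:
step_arm(
  deltas=[
    {"dx": -0.16,"dy": 0.36,"dz": 0.22,"wx": 0,"wy": 0,"wz": 0.15,"grip": 1},
    {"dx": -0.16,"dy": 0.36,"dz": 0.22,"wx": 0,"wy": 0,"wz": 0.15,"grip": 1},
    {"dx": -0.16,"dy": 0.36,"dz": 0.22,"wx": 0,"wy": 0,"wz": 0.15,"grip": 1},
    {"dx": -0.16,"dy": 0.36,"dz": 0.22,"wx": 0,"wy": 0,"wz": 0.15,"grip": 1},
    {"dx": -0.16,"dy": 0.36,"dz": 0.22,"wx": 0,"wy": 0,"wz": 0.15,"grip": 1},
    {"dx": -0.16,"dy": 0.36,"dz": 0.22,"wx": 0,"wy": 0,"wz": 0.15,"grip": 1},
    {"dx": -0.16,"dy": 0.36,"dz": 0.22,"wx": 0,"wy": 0,"wz": 0.15,"grip": 1},
    {"dx": -0.16,"dy": 0.36,"dz": 0.22,"wx": 0,"wy": 0,"wz": 0.15,"grip": 1},
    {"dx": -0.16,"dy": 0.36,"dz": 0.22,"wx": 0,"wy": 0,"wz": 0.15,"grip": 1},
    {"dx": 0,"dy": 0,"dz": 0,"wx": 0,"wy": 0,"wz": 0,"grip": 1},
  ],
)

```text
clock: 37.55
ee_pos: [610.4, -176.0, 228.5]
orientation: [0.998, -0.059, 0.0, -0.0]
contact_force: [2.4, 1.4, -3.0]
gripper_width: 26.7
```

Run:
```python
from h import *
st();snap('wrist','w19.png')
a=cv2.imread('pics/w19.png')[190:290,260:370];a=cv2.resize(a,None,fx=6,fy=6,interpolation=cv2.INTER_CUBIC)
cv2.imwrite('pics/w19a.png',a)
```

```text
t 37.55 ee [ 610.4 -176.   228.5] yaw -0.117 F [ 2.4  1.4 -3. ] M [ 0.4  -0.54  0.  ] w 26.7 q [ 0.15  0.58  0.07  1.88 -0.06  0.68 -1.44]
```

View pics/w19a.png

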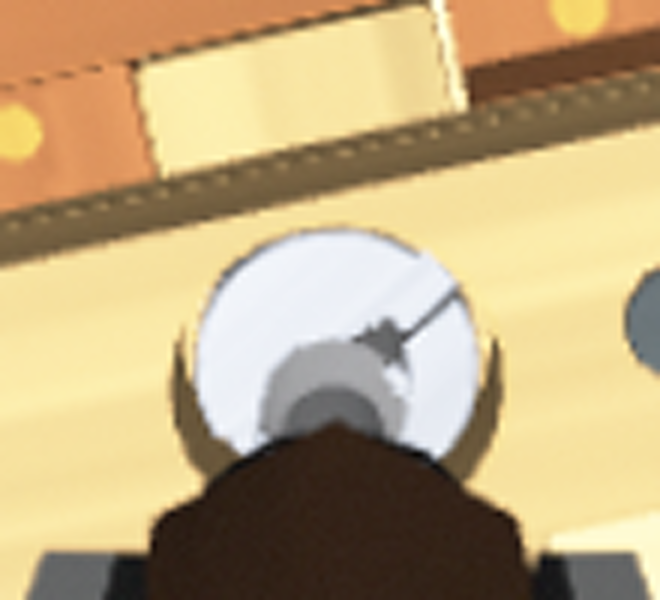

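Call:
step_arm(
  deltas=[
    {"dx": -0.16,"dy": 0.36,"dz": 0.22,"wx": 0,"wy": 0,"wz": 0.15,"grip": 1},
    {"dx": -0.16,"dy": 0.36,"dz": 0.22,"wx": 0,"wy": 0,"wz": 0.15,"grip": 1},
    {"dx": -0.16,"dy": 0.36,"dz": 0.22,"wx": 0,"wy": 0,"wz": 0.15,"grip": 1},
    {"dx": -0.16,"dy": 0.36,"dz": 0.22,"wx": 0,"wy": 0,"wz": 0.15,"grip": 1},
    {"dx": -0.16,"dy": 0.36,"dz": 0.22,"wx": 0,"wy": 0,"wz": 0.15,"grip": 1},
    {"dx": -0.16,"dy": 0.36,"dz": 0.22,"wx": 0,"wy": 0,"wz": 0.15,"grip": 1},
    {"dx": 0,"dy": 0,"dz": 0,"wx": 0,"wy": 0,"wz": 0,"grip": 1},
    {"dx": 0,"dy": 0,"dz": 0,"wx": 0,"wy": 0,"wz": 0,"grip": 1},
    {"dx": 0,"dy": 0,"dz": 0,"wx": 0,"wy": 0,"wz": 0,"grip": 1},
    {"dx": 0,"dy": 0,"dz": 0,"wx": 0,"wy": 0,"wz": 0,"grip": 1},
  ],
)

```text
clock: 38.85
ee_pos: [608.7, -177.9, 227.4]
orientation: [0.874, -0.487, 0.001, -0.0]
contact_force: [5.1, 1.6, -5.0]
gripper_width: 26.6
```

Run:
```python
from h import *
st()
```

```text
t 38.85 ee [ 608.7 -177.9  227.4] yaw -1.017 F [ 5.1  1.6 -5. ] M [ 0.51 -1.52  0.06] w 26.6 q [-0.02  0.6   0.33  1.9  -0.29  0.69 -2.11]
```

Call:
step_arm(
  deltas=[
    {"dx": 0.4,"dy": -0.7,"dz": 0,"wx": 0,"wy": 0,"wz": 0,"grip": 1},
    {"dx": -0.16,"dy": 0.36,"dz": 0.22,"wx": 0,"wy": 0,"wz": 0.15,"grip": 1},
    {"dx": -0.16,"dy": 0.36,"dz": 0.22,"wx": 0,"wy": 0,"wz": 0.15,"grip": 1},
    {"dx": -0.16,"dy": 0.36,"dz": 0.22,"wx": 0,"wy": 0,"wz": 0.15,"grip": 1},
    {"dx": 0,"dy": 0,"dz": 0,"wx": 0,"wy": 0,"wz": 0,"grip": 1},
    {"dx": 0,"dy": 0,"dz": 0,"wx": 0,"wy": 0,"wz": 0,"grip": 1},
    {"dx": 0,"dy": 0,"dz": 0,"wx": 0,"wy": 0,"wz": 0,"grip": 1},
    {"dx": 0,"dy": 0,"dz": 0,"wx": 0,"wy": 0,"wz": 0,"grip": 1},
    {"dx": 0,"dy": 0,"dz": 0,"wx": 0,"wy": 0,"wz": 0,"grip": 1},
    {"dx": 0,"dy": 0,"dz": 0,"wx": 0,"wy": 0,"wz": 0,"grip": 1},
  ],
)

```text
clock: 40.1
ee_pos: [607.9, -178.1, 226.8]
orientation: [0.742, -0.671, 0.0, -0.0]
contact_force: [4.0, 0.8, 3.7]
gripper_width: 26.6
```

Run:
```python
from h import *
st();snap('wrist','w20.png')
a=cv2.imread('pics/w20.png')[190:290,260:370];a=cv2.resize(a,None,fx=6,fy=6,interpolation=cv2.INTER_CUBIC)
cv2.imwrite('pics/w20a.png',a)
```

```text
t 40.1 ee [ 607.9 -178.1  226.8] yaw -1.470 F [4.  0.8 3.7] M [ 0.29 -1.26  0.04] w 26.6 q [-0.1   0.62  0.46  1.91 -0.41  0.71 -2.44]
```

View pics/w20a.png

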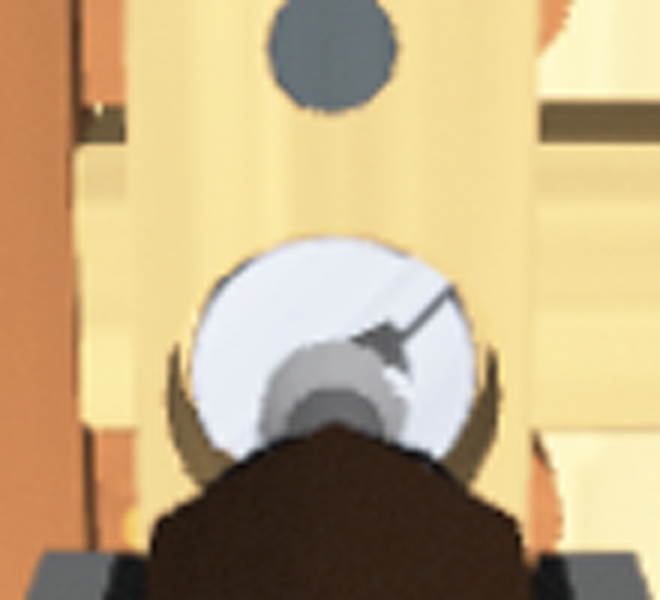

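Call:
step_arm(
  deltas=[
    {"dx": 0,"dy": 0,"dz": -8,"wx": 0,"wy": 0,"wz": 0,"grip": 1},
    {"dx": 0,"dy": 0,"dz": -12,"wx": 0,"wy": 0,"wz": -0.06,"grip": 1},
    {"dx": 0,"dy": 0,"dz": 0,"wx": 0,"wy": 0,"wz": -0.18,"grip": 1},
    {"dx": 0,"dy": 0,"dz": 0,"wx": 0,"wy": 0,"wz": -0.18,"grip": 1},
    {"dx": 0,"dy": 0,"dz": 0,"wx": 0,"wy": 0,"wz": -0.18,"grip": 1},
    {"dx": 0,"dy": 0,"dz": 0,"wx": 0,"wy": 0,"wz": -0.18,"grip": 1},
    {"dx": 0,"dy": 0,"dz": 0,"wx": 0,"wy": 0,"wz": -0.18,"grip": 1},
    {"dx": 0,"dy": 0,"dz": 0,"wx": 0,"wy": 0,"wz": -0.18,"grip": 1},
    {"dx": 0,"dy": 0,"dz": 0,"wx": 0,"wy": 0,"wz": -0.18,"grip": 1},
    {"dx": 0,"dy": 0,"dz": 0,"wx": 0,"wy": 0,"wz": -0.18,"grip": 1},
  ],
)

```text
clock: 41.4
ee_pos: [606.5, -178.3, 246.7]
orientation: [1.0, 0.019, -0.001, 0.0]
contact_force: [-0.1, -0.1, -1.8]
gripper_width: 26.5
```

Call:
step_arm(
  deltas=[
    {"dx": 0,"dy": 0,"dz": 0,"wx": 0,"wy": 0,"wz": -0.18,"grip": 1},
    {"dx": 0,"dy": 0,"dz": 0,"wx": 0,"wy": 0,"wz": -0.18,"grip": 1},
    {"dx": 0,"dy": 0,"dz": 0,"wx": 0,"wy": 0,"wz": -0.18,"grip": 1},
    {"dx": 0,"dy": 0,"dz": 0,"wx": 0,"wy": 0,"wz": -0.18,"grip": 1},
    {"dx": 0,"dy": 0,"dz": 0,"wx": 0,"wy": 0,"wz": -0.18,"grip": 1},
    {"dx": 0,"dy": 0,"dz": 0,"wx": 0,"wy": 0,"wz": -0.18,"grip": 1},
    {"dx": 0,"dy": 0,"dz": 0,"wx": 0,"wy": 0,"wz": -0.18,"grip": 1},
    {"dx": 0,"dy": 0,"dz": 0,"wx": 0,"wy": 0,"wz": -0.18,"grip": 1},
    {"dx": 0,"dy": 0,"dz": 0,"wx": 0,"wy": 0,"wz": -0.18,"grip": 1},
    {"dx": 0,"dy": 0,"dz": 0,"wx": 0,"wy": 0,"wz": -0.18,"grip": 1},
  ],
)

```text
clock: 42.65
ee_pos: [606.6, -178.7, 246.6]
orientation: [0.607, 0.795, -0.001, -0.0]
contact_force: [-0.2, -0.4, -1.8]
gripper_width: 26.6
```

Run:
```python
from h import *
st();plan(607.4,-172.7,248-54,1.96,n=1)
```

```text
t 42.65 ee [ 606.6 -178.7  246.6] yaw 1.838 F [-0.2 -0.4 -1.8] M [ 0.06  0.01 -0.  ] w 26.6 q [ 0.51  0.59 -0.48  1.85  0.37  0.79  0.1 ]
now [ 606.6 -178.7  246.6] yaw 1.838 d [0.8 6.  1.4] dyaw 0.122 min rows 1 n 1
{"dx":5.5,"dy":2.4,"dz":-1.4,"wx":0,"wy":0,"wz":-0.122},
```

Call:
step_arm(
  deltas=[
    {"dx": 5.5,"dy": 2.4,"dz": 0,"wx": 0,"wy": 0,"wz": -0.122,"grip": 1},
    {"dx": 0,"dy": 0,"dz": 0,"wx": 0,"wy": 0,"wz": 0,"grip": 1},
    {"dx": 0,"dy": 0,"dz": 0,"wx": 0,"wy": 0,"wz": 0,"grip": 1},
    {"dx": 0,"dy": 0,"dz": 0,"wx": 0,"wy": 0,"wz": 0,"grip": 1},
    {"dx": 0,"dy": 0,"dz": 0,"wx": 0,"wy": 0,"wz": 0,"grip": 1},
    {"dx": 0,"dy": 0,"dz": 0,"wx": 0,"wy": 0,"wz": 0,"grip": 1},
    {"dx": 0,"dy": 0,"dz": 0,"wx": 0,"wy": 0,"wz": 0,"grip": 1},
    {"dx": 0,"dy": 0,"dz": 0,"wx": 0,"wy": 0,"wz": 0,"grip": 1},
    {"dx": 0,"dy": 0,"dz": 0,"wx": 0,"wy": 0,"wz": 0,"grip": 1},
    {"dx": 0,"dy": 0,"dz": 0,"wx": 0,"wy": 0,"wz": 0,"grip": 1},
  ],
)

```text
clock: 43.9
ee_pos: [608.6, -172.1, 246.6]
orientation: [0.56, 0.828, -0.0, 0.0]
contact_force: [1.5, -0.2, -1.9]
gripper_width: 26.7
```

Run:
```python
from h import *
st();T=wpose();snap('wrist','w21.png')
x0,y0,f=260,190,7
a=cv2.imread('pics/w21.png')[y0:y0+80,x0:x0+110];a=cv2.resize(a,None,fx=f,fy=f,interpolation=cv2.INTER_CUBIC)
b=a.copy()
def poly(W,c):
    P=np.array([((p[0]-x0+.5)*f,(p[1]-y0+.5)*f) for p in W],int);cv2.polylines(a,[P],True,c,1)
cx,cy=608.2,-175.3;zt=74
poly([wproj(T,[cx+15*np.cos(t),cy+15*np.sin(t),zt]) for t in np.linspace(0,6.28,60)],(0,160,0))
t=.915;u=np.array([np.cos(t),np.sin(t),0]);v=np.array([-u[1],u[0],0])
poly([wproj(T,np.array([cx,cy,zt])+14.7*s*u+3*q*v) for s,q in ((1,1),(1,-1),(-1,-1),(-1,1))],(0,160,0))
u=np.array([.5,.866,0]);v=np.array([-.866,.5,0])
poly([wproj(np.eye(4),np.array([-2.67,-.26,157])+8*s*u+1.6*q*v) for s,q in ((1,1),(1,-1),(-1,-1),(-1,1))],(0,0,255))
cv2.imwrite('pics/w21a.png',a)
```

```text
t 43.9 ee [ 608.6 -172.1  246.6] yaw 1.952 F [ 1.5 -0.2 -1.9] M [ 0.06 -0.04  0.05] w 26.7 q [ 0.52  0.6  -0.51  1.85  0.4   0.79  0.18]
```

View pics/w21a.png

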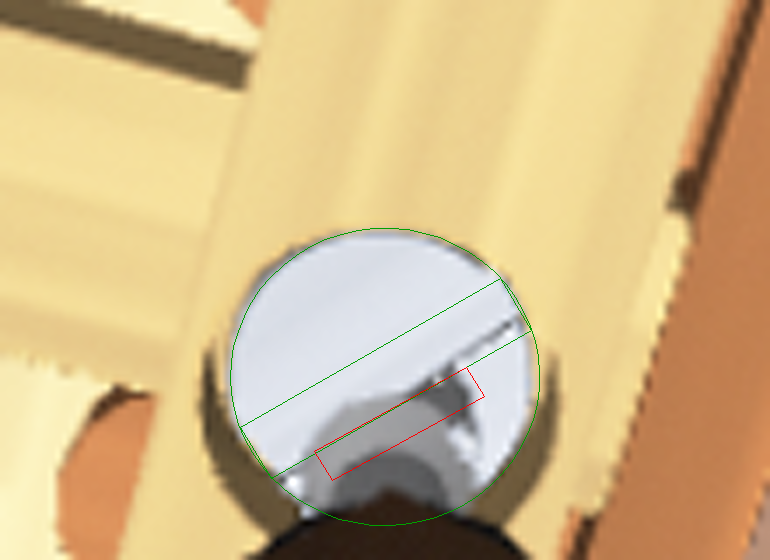

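Call:
step_arm(
  deltas=[
    {"dx": -0.3,"dy": -0.9,"dz": 3,"wx": 0,"wy": 0,"wz": -0.05,"grip": 1},
    {"dx": 0,"dy": 0,"dz": 5,"wx": 0,"wy": 0,"wz": 0,"grip": 1},
    {"dx": 0,"dy": 0,"dz": 4,"wx": 0,"wy": 0,"wz": 0,"grip": 1},
    {"dx": 0,"dy": 0,"dz": 3,"wx": 0,"wy": 0,"wz": 0,"grip": 1},
    {"dx": 0,"dy": 0,"dz": 2,"wx": 0,"wy": 0,"wz": 0,"grip": 1},
    {"dx": 0,"dy": 0,"dz": 1,"wx": 0,"wy": 0,"wz": 0,"grip": 1},
    {"dx": 0,"dy": 0,"dz": 0,"wx": 0,"wy": 0,"wz": 0,"grip": 1},
    {"dx": 0,"dy": 0,"dz": 0,"wx": 0,"wy": 0,"wz": 0,"grip": 1},
    {"dx": 0,"dy": 0,"dz": 0,"wx": 0,"wy": 0,"wz": 0,"grip": 1},
    {"dx": 0,"dy": 0,"dz": 0,"wx": 0,"wy": 0,"wz": 0,"grip": 1},
  ],
)

```text
clock: 45.2
ee_pos: [607.9, -172.7, 228.7]
orientation: [0.54, 0.842, -0.0, 0.0]
contact_force: [-0.0, 0.8, -1.7]
gripper_width: 26.5
```

Run:
```python
from h import *
st();snap('wrist','w22.png')
a=cv2.imread('pics/w22.png')[190:290,260:370];a=cv2.resize(a,None,fx=6,fy=6,interpolation=cv2.INTER_CUBIC)
cv2.imwrite('pics/w22a.png',a)
```

```text
t 45.2 ee [ 607.9 -172.7  228.7] yaw 2.002 F [-0.   0.8 -1.7] M [-0.    0.03  0.02] w 26.5 q [ 0.52  0.62 -0.51  1.86  0.42  0.76  0.21]
```

View pics/w22a.png

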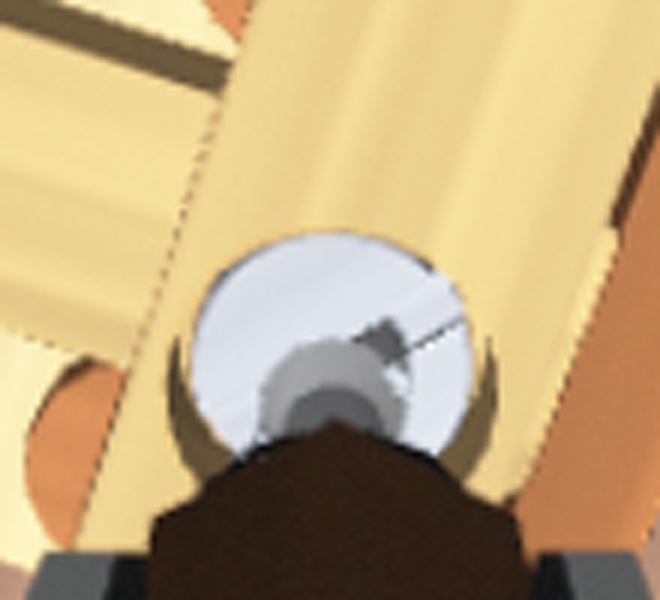

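Call:
step_arm(
  deltas=[
    {"dx": 0,"dy": 0,"dz": 1.2,"wx": 0,"wy": 0,"wz": 0,"grip": 1},
    {"dx": -0.16,"dy": 0.36,"dz": 0,"wx": 0,"wy": 0,"wz": 0.15,"grip": 1},
    {"dx": -0.16,"dy": 0.36,"dz": 0,"wx": 0,"wy": 0,"wz": 0.15,"grip": 1},
    {"dx": -0.16,"dy": 0.36,"dz": 0.2,"wx": 0,"wy": 0,"wz": 0.15,"grip": 1},
    {"dx": 0,"dy": 0,"dz": 0,"wx": 0,"wy": 0,"wz": 0,"grip": 1},
    {"dx": 0,"dy": 0,"dz": 0,"wx": 0,"wy": 0,"wz": 0,"grip": 1},
    {"dx": 0,"dy": 0,"dz": 0,"wx": 0,"wy": 0,"wz": 0,"grip": 1},
    {"dx": 0,"dy": 0,"dz": 0,"wx": 0,"wy": 0,"wz": 0,"grip": 1},
    {"dx": 0,"dy": 0,"dz": 0,"wx": 0,"wy": 0,"wz": 0,"grip": 1},
    {"dx": 0,"dy": 0,"dz": 0,"wx": 0,"wy": 0,"wz": 0,"grip": 1},
  ],
)

```text
clock: 46.5
ee_pos: [608.9, -172.9, 227.1]
orientation: [0.714, 0.7, -0.0, -0.0]
contact_force: [0.3, -0.7, -4.4]
gripper_width: 27.1
```

Run:
```python
from h import *
st()
```

```text
t 46.5 ee [ 608.9 -172.9  227.1] yaw 1.552 F [ 0.3 -0.7 -4.4] M [0.01 0.06 0.17] w 27.1 q [ 0.44  0.6  -0.39  1.87  0.33  0.73 -0.15]
```

Call:
step_arm(
  deltas=[
    {"dx": -0.16,"dy": 0.36,"dz": 0.2,"wx": 0,"wy": 0,"wz": 0.15,"grip": 1},
    {"dx": 0,"dy": 0,"dz": 0,"wx": 0,"wy": 0,"wz": 0,"grip": 1},
    {"dx": 0,"dy": 0,"dz": 0,"wx": 0,"wy": 0,"wz": 0,"grip": 1},
    {"dx": -0.16,"dy": 0.36,"dz": 0.2,"wx": 0,"wy": 0,"wz": 0.1,"grip": 1},
    {"dx": 0,"dy": 0,"dz": 0,"wx": 0,"wy": 0,"wz": 0,"grip": 1},
    {"dx": 0,"dy": 0,"dz": 0,"wx": 0,"wy": 0,"wz": 0,"grip": 1},
    {"dx": 0,"dy": 0,"dz": 0,"wx": 0,"wy": 0,"wz": 0,"grip": 1},
    {"dx": 0,"dy": 0,"dz": 0,"wx": 0,"wy": 0,"wz": 0,"grip": 1},
    {"dx": 0,"dy": 0,"dz": 0,"wx": 0,"wy": 0,"wz": 0,"grip": 1},
    {"dx": 0,"dy": 0,"dz": 0,"wx": 0,"wy": 0,"wz": 0,"grip": 1},
  ],
)

```text
clock: 47.75
ee_pos: [609.7, -173.1, 226.8]
orientation: [0.795, 0.606, -0.0, -0.0]
contact_force: [-1.7, 0.3, 1.4]
gripper_width: 26.4
```

Run:
```python
from h import *
st();snap('wrist','w23.png')
a=cv2.imread('pics/w23.png')[190:290,260:370];a=cv2.resize(a,None,fx=6,fy=6,interpolation=cv2.INTER_CUBIC)
cv2.imwrite('pics/w23a.png',a)
```

```text
t 47.75 ee [ 609.7 -173.1  226.8] yaw 1.302 F [-1.7  0.3  1.4] M [0.3  0.65 0.18] w 26.4 q [ 0.4   0.6  -0.32  1.87  0.27  0.72 -0.34]
```

View pics/w23a.png

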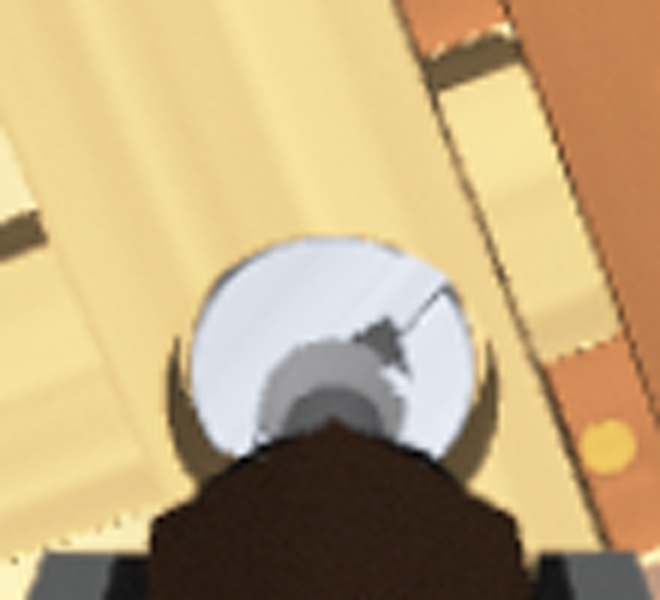

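Run:
```python
from h import *
def TT(p,y):
    T=np.eye(4);c,s=np.cos(y),np.sin(y);T[:3,:3]=np.array([[c,s,0],[s,-c,0],[0,0,-1]]);T[:3,3]=p;return T
for nm,p,y,a,b,z in [('w17',[607,-172.9,233.5],2.130,(410,355),(468,323),79),('w18',[609.2,-173.3,230.5],1.233,(405,345),(460,293),77),
 ('w20',[607.9,-178.1,226.8],-1.47,(400,343),(455,288),74),('w22',[607.9,-172.7,228.7],2.002,(408,352),(462,319),74),('w23',[609.7,-173.1,226.8],1.302,(400,335),(447,288),73.5)]:
    T=TT(p,y);P,Q=[wonz(T,260+u/6,190+v/6,z)[:2] for u,v in (a,b)];d=Q-P;print(nm,np.linalg.norm(d),np.arctan2(d[1],d[0])%np.pi, 'rel',(y-np.arctan2(d[1],d[0]))%np.pi)
```

```text
w17 6.992544287807583 1.0830266968792306 rel 1.0469733031207693
w18 7.997804930893905 0.44373013471915596 rel 0.7892698652808441
w20 8.198176371182193 0.9102218110738676 rel 0.7613708425159256
w22 6.6920655701936935 1.0005290790230583 rel 1.0014709209769415
w23 7.017276949286638 0.5401724466842328 rel 0.7618275533157672
```

Call:
step_arm(
  deltas=[
    {"dx": -0.1,"dy": 0.2,"dz": 0.1,"wx": 0,"wy": 0,"wz": 0.06,"grip": 1},
    {"dx": 0,"dy": 0,"dz": 0,"wx": 0,"wy": 0,"wz": 0,"grip": 1},
    {"dx": 0.1,"dy": -0.38,"dz": 0,"wx": 0,"wy": 0,"wz": -0.15,"grip": 1},
    {"dx": 0.1,"dy": -0.38,"dz": 0,"wx": 0,"wy": 0,"wz": -0.15,"grip": 1},
    {"dx": 0,"dy": 0,"dz": -5,"wx": 0,"wy": 0,"wz": 0,"grip": 1},
    {"dx": 0,"dy": 0,"dz": -15,"wx": 0,"wy": 0,"wz": 0,"grip": 1},
    {"dx": 0,"dy": 0,"dz": -5,"wx": 0,"wy": 0,"wz": 0,"grip": 1},
    {"dx": 0,"dy": 0,"dz": 0,"wx": 0,"wy": 0,"wz": 0,"grip": 1},
    {"dx": 0,"dy": 0,"dz": 0,"wx": 0,"wy": 0,"wz": 0,"grip": 1},
    {"dx": 0,"dy": 0,"dz": 0,"wx": 0,"wy": 0,"wz": 0,"grip": 1},
  ],
)

```text
clock: 49.05
ee_pos: [609.1, -173.0, 251.4]
orientation: [0.717, 0.697, -0.0, -0.0]
contact_force: [-0.3, 0.3, -2.0]
gripper_width: 26.8
```

Run:
```python
from h import *
st();np.save('T24.npy',wpose());snap('wrist','w24.png')
a=cv2.imread('pics/w24.png')[190:290,260:370];a=cv2.resize(a,None,fx=6,fy=6,interpolation=cv2.INTER_CUBIC)
cv2.imwrite('pics/w24a.png',a)
```

```text
t 49.05 ee [ 609.1 -173.   251.4] yaw 1.542 F [-0.3  0.3 -2. ] M [-0.04  0.01  0.04] w 26.8 q [ 0.45  0.58 -0.4   1.85  0.3   0.78 -0.14]
```

View pics/w24a.png

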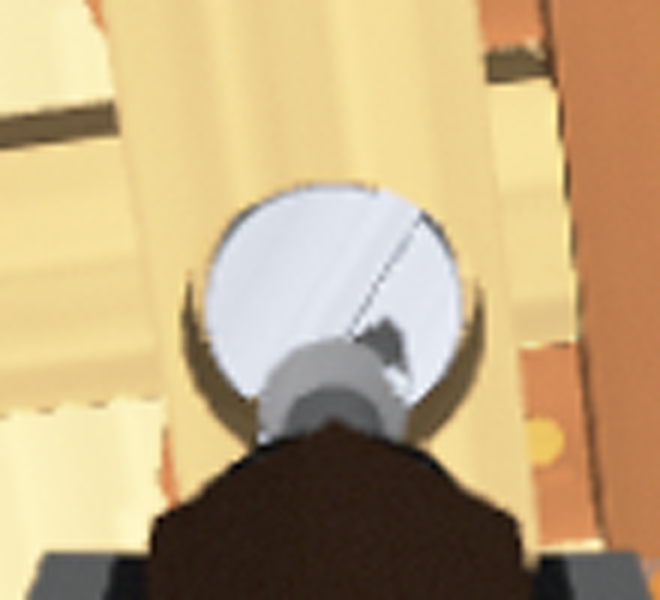

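Run:
```python
from h import *
T=np.load('T24.npy');P,Q=[wonz(T,260+u/6,190+v/6,73.5)[:2] for u,v in ((352,332),(423,212))];d=Q-P;a=np.arctan2(d[1],d[0])
print(np.linalg.norm(d),a%np.pi,'turned',1.083+np.pi-a%np.pi)
# head centre
print(wonz(T,260+333/6,190+313/6,73.5))
```

```text
16.391583658490234 1.0258902487847117 turned 3.198702404805082
[ 607.90418135 -176.42509883   73.5       ]
```

Run:
```python
from h import *
plan(593.7,-29.6,260-54,1.63,n=4)
```

```text
now [ 609.1 -172.9  251.4] yaw 1.542 d [-15.4 143.3   8.6] dyaw 0.088 min rows 3 n 4
{"dx":35.7,"dy":-4.9,"dz":-2.2,"wx":0,"wy":0,"wz":-0.022},
{"dx":35.8,"dy":-4.1,"dz":-2.2,"wx":0,"wy":0,"wz":-0.022},
{"dx":35.9,"dy":-3.3,"dz":-2.2,"wx":0,"wy":0,"wz":-0.022},
{"dx":35.9,"dy":-2.5,"dz":-2.2,"wx":0,"wy":0,"wz":-0.022},
```

Call:
step_arm(
  deltas=[
    {"dx": 0,"dy": 0,"dz": -9,"wx": 0,"wy": 0,"wz": 0,"grip": 1},
    {"dx": 36,"dy": -5,"dz": 0,"wx": 0,"wy": 0,"wz": -0.022,"grip": 1},
    {"dx": 36,"dy": -4,"dz": 0,"wx": 0,"wy": 0,"wz": -0.022,"grip": 1},
    {"dx": 36,"dy": -3,"dz": 0,"wx": 0,"wy": 0,"wz": -0.022,"grip": 1},
    {"dx": 36,"dy": -2.5,"dz": 0,"wx": 0,"wy": 0,"wz": -0.022,"grip": 1},
    {"dx": 0,"dy": 0,"dz": 0,"wx": 0,"wy": 0,"wz": 0,"grip": 1},
    {"dx": 0,"dy": 0,"dz": 0,"wx": 0,"wy": 0,"wz": 0,"grip": 1},
    {"dx": 0,"dy": 0,"dz": 0,"wx": 0,"wy": 0,"wz": 0,"grip": 1},
    {"dx": 0,"dy": 0,"dz": 0,"wx": 0,"wy": 0,"wz": 0,"grip": 1},
    {"dx": 0,"dy": 0,"dz": 0,"wx": 0,"wy": 0,"wz": 0,"grip": 1},
  ],
)

```text
clock: 50.35
ee_pos: [594.2, -29.5, 260.6]
orientation: [0.686, 0.727, -0.0, -0.0]
contact_force: [0.7, -0.4, -1.6]
gripper_width: 26.4
```

```bash
cat >> h.py <<'E'
def view(name,cx,cy,zt,ang,o=(-2.6,-.7)):
    s=st();T=wpose(s);snap('wrist',name+'.png')
    x0,y0,f=260,190,7
    a=cv2.imread('pics/'+name+'.png')[y0:y0+80,x0:x0+110];a=cv2.resize(a,None,fx=f,fy=f,interpolation=cv2.INTER_CUBIC)
    def poly(W,c):
        P=np.array([((p[0]-x0+.5)*f,(p[1]-y0+.5)*f) for p in W],int);cv2.polylines(a,[P],True,c,1)
    poly([wproj(T,[cx+15*np.cos(t),cy+15*np.sin(t),zt]) for t in np.linspace(0,6.28,60)],(0,160,0))
    t=ang;u=np.array([np.cos(t),np.sin(t),0]);v=np.array([-u[1],u[0],0])
    poly([wproj(T,np.array([cx,cy,zt])+14.7*s*u+3*q*v) for s,q in ((1,1),(1,-1),(-1,-1),(-1,1))],(0,160,0))
    u=np.array([.5,.866,0]);v=np.array([-.866,.5,0])
    poly([wproj(np.eye(4),np.array([o[0],o[1],157])+8*s*u+1.6*q*v) for s,q in ((1,1),(1,-1),(-1,-1),(-1,1))],(0,0,255))
    cv2.imwrite('pics/'+name+'a.png',a)
    np.save('Tv.npy',T)
def ang(z,a,b,f=7):
    T=np.load('Tv.npy');P,Q=[wonz(T,260+u/f,190+v/f,z)[:2] for u,v in (a,b)];d=Q-P;return np.arctan2(d[1],d[0])%np.pi
E
python3 - <<'E'
from h import *
view('w25',593.1,-32.2,79,.58);plan(593.7,-29.6,260-54,1.63,n=1)
E
```

```text
t 50.35 ee [594.2 -29.5 260.6] yaw 1.629 F [ 0.7 -0.4 -1.6] M [ 0.03 -0.1   0.01] w 26.4 q [ 0.25  0.53 -0.43  1.93  0.31  0.75 -0.3 ]
now [594.2 -29.4 260.6] yaw 1.629 d [-0.5 -0.2 -0.6] dyaw 0.001 min rows 1 n 1
{"dx":-0.2,"dy":-0.5,"dz":0.6,"wx":0,"wy":0,"wz":-0.001},
```

View pics/w25a.png

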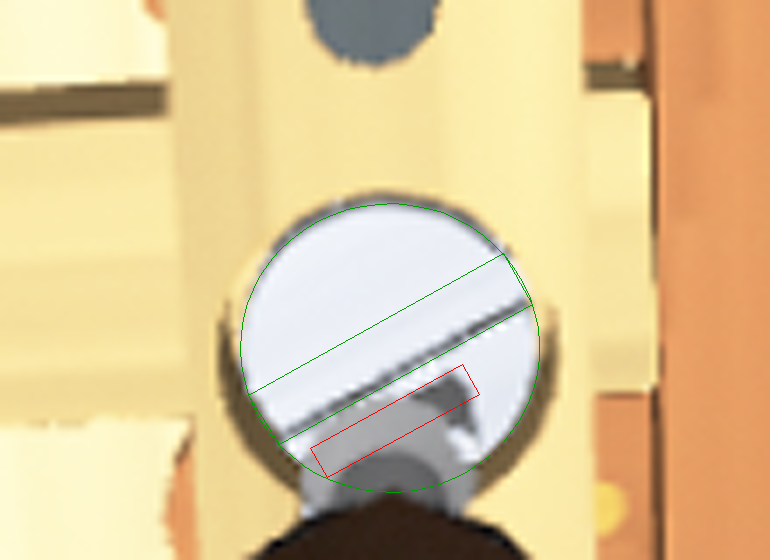

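Call:
step_arm(
  deltas=[
    {"dx": 0.2,"dy": -0.4,"dz": 5,"wx": 0,"wy": 0,"wz": 0,"grip": 1},
    {"dx": 0,"dy": 0,"dz": 10,"wx": 0,"wy": 0,"wz": 0,"grip": 1},
    {"dx": 0,"dy": 0,"dz": 6,"wx": 0,"wy": 0,"wz": 0,"grip": 1},
    {"dx": 0,"dy": 0,"dz": 4,"wx": 0,"wy": 0,"wz": 0,"grip": 1},
    {"dx": 0,"dy": 0,"dz": 2,"wx": 0,"wy": 0,"wz": 0,"grip": 1},
    {"dx": 0,"dy": 0,"dz": 1,"wx": 0,"wy": 0,"wz": 0,"grip": 1},
    {"dx": 0,"dy": 0,"dz": 0.5,"wx": 0,"wy": 0,"wz": 0,"grip": 1},
    {"dx": 0,"dy": 0,"dz": 0,"wx": 0,"wy": 0,"wz": 0,"grip": 1},
    {"dx": 0,"dy": 0,"dz": 0,"wx": 0,"wy": 0,"wz": 0,"grip": 1},
    {"dx": 0,"dy": 0,"dz": 0,"wx": 0,"wy": 0,"wz": 0,"grip": 1},
  ],
)

```text
clock: 51.65
ee_pos: [593.8, -28.8, 232.3]
orientation: [0.686, 0.728, 0.0, 0.0]
contact_force: [-0.3, -0.5, -1.7]
gripper_width: 27.0
```

Run:
```python
from h import *
view('w26',593.1,-32.2,79,.58)
```

```text
t 51.65 ee [593.8 -28.8 232.3] yaw 1.630 F [-0.3 -0.5 -1.7] M [-0.04  0.04  0.01] w 27.0 q [ 0.23  0.56 -0.41  1.95  0.34  0.7  -0.32]
```

View pics/w26a.png

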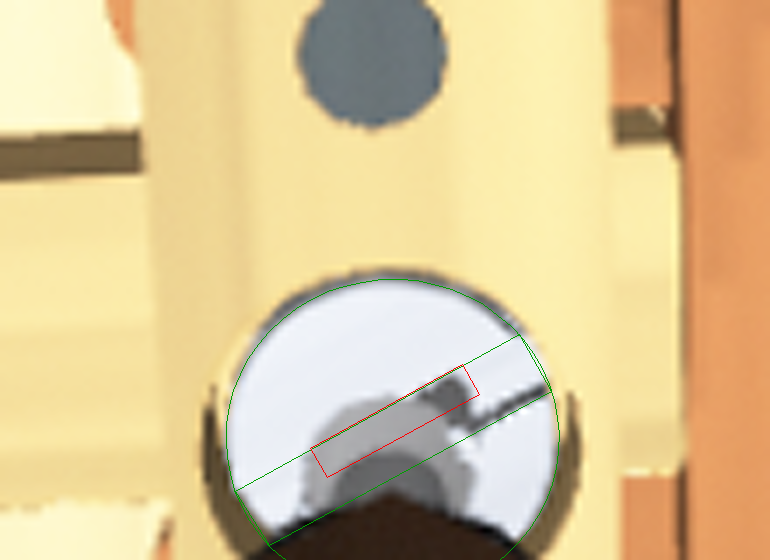

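Call:
step_arm(
  deltas=[
    {"dx": -0.7,"dy": 0,"dz": 0.8,"wx": 0,"wy": 0,"wz": 0,"grip": 1},
    {"dx": -0.13,"dy": 0.38,"dz": 0.2,"wx": 0,"wy": 0,"wz": 0.15,"grip": 1},
    {"dx": -0.13,"dy": 0.38,"dz": 0.22,"wx": 0,"wy": 0,"wz": 0.15,"grip": 1},
    {"dx": -0.13,"dy": 0.38,"dz": 0.22,"wx": 0,"wy": 0,"wz": 0.15,"grip": 1},
    {"dx": -0.13,"dy": 0.38,"dz": 0.22,"wx": 0,"wy": 0,"wz": 0.15,"grip": 1},
    {"dx": -0.13,"dy": 0.38,"dz": 0.22,"wx": 0,"wy": 0,"wz": 0.15,"grip": 1},
    {"dx": -0.13,"dy": 0.38,"dz": 0.22,"wx": 0,"wy": 0,"wz": 0.15,"grip": 1},
    {"dx": -0.13,"dy": 0.38,"dz": 0.22,"wx": 0,"wy": 0,"wz": 0.15,"grip": 1},
    {"dx": -0.13,"dy": 0.38,"dz": 0.22,"wx": 0,"wy": 0,"wz": 0.15,"grip": 1},
    {"dx": 0,"dy": 0,"dz": 0,"wx": 0,"wy": 0,"wz": 0,"grip": 1},
  ],
)

```text
clock: 52.95
ee_pos: [596.3, -31.4, 230.1]
orientation: [0.977, 0.214, 0.0, 0.0]
contact_force: [-0.0, -0.9, 3.0]
gripper_width: 26.6
```

Run:
```python
from h import *
view('w27',593.1,-32.2,77,-.3)
```

```text
t 52.95 ee [596.3 -31.4 230.1] yaw 0.431 F [-0.  -0.9  3. ] M [-0.11 -0.12  0.07] w 26.6 q [ 0.    0.54 -0.06  1.96  0.06  0.64 -1.24]
```

View pics/w27a.png

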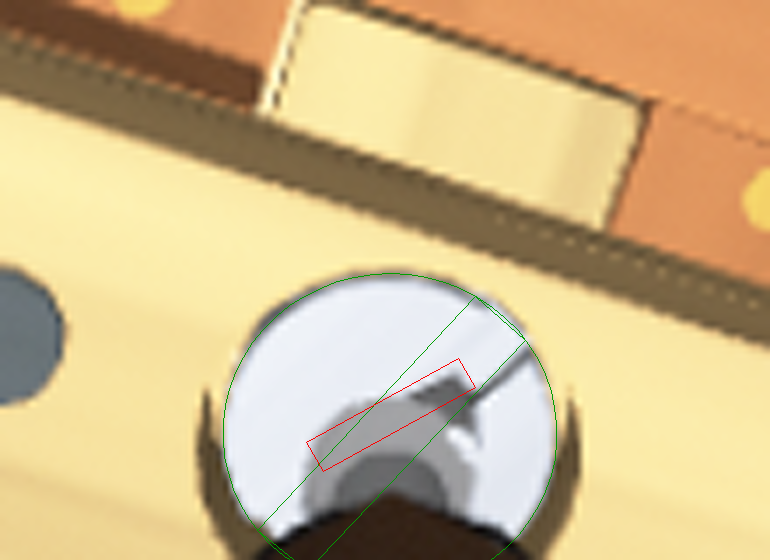

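Call:
step_arm(
  deltas=[
    {"dx": -0.13,"dy": 0.38,"dz": 0.2,"wx": 0,"wy": 0,"wz": 0.15,"grip": 1},
    {"dx": -0.13,"dy": 0.38,"dz": 0.2,"wx": 0,"wy": 0,"wz": 0.15,"grip": 1},
    {"dx": -0.13,"dy": 0.38,"dz": 0.2,"wx": 0,"wy": 0,"wz": 0.15,"grip": 1},
    {"dx": -0.13,"dy": 0.38,"dz": 0.22,"wx": 0,"wy": 0,"wz": 0.15,"grip": 1},
    {"dx": -0.13,"dy": 0.38,"dz": 0.22,"wx": 0,"wy": 0,"wz": 0.15,"grip": 1},
    {"dx": -0.13,"dy": 0.38,"dz": 0.22,"wx": 0,"wy": 0,"wz": 0.15,"grip": 1},
    {"dx": -0.13,"dy": 0.38,"dz": 0.22,"wx": 0,"wy": 0,"wz": 0.15,"grip": 1},
    {"dx": -0.13,"dy": 0.38,"dz": 0.22,"wx": 0,"wy": 0,"wz": 0.15,"grip": 1},
    {"dx": 0,"dy": 0,"dz": 0,"wx": 0,"wy": 0,"wz": 0,"grip": 1},
    {"dx": 0,"dy": 0,"dz": 0,"wx": 0,"wy": 0,"wz": 0,"grip": 1},
  ],
)

```text
clock: 54.25
ee_pos: [595.0, -34.4, 228.2]
orientation: [0.928, -0.374, 0.0, -0.0]
contact_force: [1.2, -0.6, 4.1]
gripper_width: 26.8
```

Run:
```python
from h import *
st()
```

```text
t 54.25 ee [595.  -34.4 228.2] yaw -0.766 F [ 1.2 -0.6  4.1] M [-0.07 -0.3   0.01] w 26.8 q [-0.23  0.55  0.28  1.98 -0.25  0.64 -2.12]
```

Call:
step_arm(
  deltas=[
    {"dx": -0.13,"dy": 0.38,"dz": 0.2,"wx": 0,"wy": 0,"wz": 0.15,"grip": 1},
    {"dx": -0.13,"dy": 0.38,"dz": 0.2,"wx": 0,"wy": 0,"wz": 0.15,"grip": 1},
    {"dx": 0,"dy": 0,"dz": 0,"wx": 0,"wy": 0,"wz": 0,"grip": 1},
    {"dx": 0,"dy": 0,"dz": 0,"wx": 0,"wy": 0,"wz": -0.15,"grip": 1},
    {"dx": 0,"dy": 0,"dz": -8,"wx": 0,"wy": 0,"wz": -0.13,"grip": 1},
    {"dx": 0,"dy": 0,"dz": -14,"wx": 0,"wy": 0,"wz": 0,"grip": 1},
    {"dx": 0,"dy": 0,"dz": 0,"wx": 0,"wy": 0,"wz": -0.18,"grip": 1},
    {"dx": 0,"dy": 0,"dz": 0,"wx": 0,"wy": 0,"wz": -0.18,"grip": 1},
    {"dx": 0,"dy": 0,"dz": 0,"wx": 0,"wy": 0,"wz": -0.18,"grip": 1},
    {"dx": 0,"dy": 0,"dz": 0,"wx": 0,"wy": 0,"wz": -0.18,"grip": 1},
  ],
)

```text
clock: 55.5
ee_pos: [593.5, -34.7, 249.8]
orientation: [0.999, -0.033, -0.0, 0.0]
contact_force: [-0.3, 0.0, -1.3]
gripper_width: 26.1
```

Call:
step_arm(
  deltas=[
    {"dx": 0,"dy": 0,"dz": 0,"wx": 0,"wy": 0,"wz": -0.18,"grip": 1},
    {"dx": 0,"dy": 0,"dz": 0,"wx": 0,"wy": 0,"wz": -0.18,"grip": 1},
    {"dx": 0,"dy": 0,"dz": 0,"wx": 0,"wy": 0,"wz": -0.18,"grip": 1},
    {"dx": 0,"dy": 0,"dz": 0,"wx": 0,"wy": 0,"wz": -0.18,"grip": 1},
    {"dx": 0,"dy": 0,"dz": 0,"wx": 0,"wy": 0,"wz": -0.18,"grip": 1},
    {"dx": 0,"dy": 0,"dz": 0,"wx": 0,"wy": 0,"wz": -0.18,"grip": 1},
    {"dx": 0,"dy": 0,"dz": 0,"wx": 0,"wy": 0,"wz": -0.18,"grip": 1},
    {"dx": 0,"dy": 0,"dz": 0,"wx": 0,"wy": 0,"wz": -0.18,"grip": 1},
    {"dx": 0,"dy": 0,"dz": 0,"wx": 0,"wy": 0,"wz": -0.18,"grip": 1},
    {"dx": 0,"dy": 0,"dz": 0,"wx": 0,"wy": 0,"wz": -0.18,"grip": 1},
  ],
)

```text
clock: 56.75
ee_pos: [593.5, -35.0, 249.7]
orientation: [0.647, 0.762, -0.001, -0.0]
contact_force: [0.3, -0.8, -0.2]
gripper_width: 26.5
```

Run:
```python
from h import *
st()
y=2.35;c,s=np.cos(y),np.sin(y);o=(-2.6,-.7)
A=np.array([593.1,-32.2])-o[0]*np.array([c,s])-o[1]*np.array([s,-c]);print(A)
plan(A[0],A[1],250-54,y,n=4)
```

```text
t 56.75 ee [593.5 -35.  249.7] yaw 1.734 F [ 0.3 -0.8 -0.2] M [-0.01 -0.01  0.03] w 26.5 q [ 0.26  0.54 -0.43  1.94  0.32  0.73 -0.2 ]
[591.77097735 -29.85827013]
now [593.5 -35.  249.7] yaw 1.734 d [-1.7  5.2  0.3] dyaw 0.616 min rows 4 n 4
{"dx":1.3,"dy":-0.2,"dz":-0.1,"wx":0,"wy":0,"wz":-0.154},
{"dx":1.4,"dy":-0.0,"dz":-0.1,"wx":0,"wy":0,"wz":-0.154},
{"dx":1.3,"dy":0.2,"dz":-0.1,"wx":0,"wy":0,"wz":-0.154},
{"dx":1.3,"dy":0.4,"dz":-0.1,"wx":0,"wy":0,"wz":-0.154},
```

Call:
step_arm(
  deltas=[
    {"dx": 1.3,"dy": -0.2,"dz": 0,"wx": 0,"wy": 0,"wz": -0.154,"grip": 1},
    {"dx": 1.4,"dy": 0,"dz": 0,"wx": 0,"wy": 0,"wz": -0.154,"grip": 1},
    {"dx": 1.3,"dy": 0.2,"dz": 0,"wx": 0,"wy": 0,"wz": -0.154,"grip": 1},
    {"dx": 1.3,"dy": 0.4,"dz": 0,"wx": 0,"wy": 0,"wz": -0.154,"grip": 1},
    {"dx": 0,"dy": 0,"dz": 0,"wx": 0,"wy": 0,"wz": 0,"grip": 1},
    {"dx": 0,"dy": 0,"dz": 0,"wx": 0,"wy": 0,"wz": 0,"grip": 1},
    {"dx": 0,"dy": 0,"dz": 0,"wx": 0,"wy": 0,"wz": 0,"grip": 1},
    {"dx": 0,"dy": 0,"dz": 0,"wx": 0,"wy": 0,"wz": 0,"grip": 1},
    {"dx": 0,"dy": 0,"dz": 0,"wx": 0,"wy": 0,"wz": 0,"grip": 1},
    {"dx": 0,"dy": 0,"dz": 0,"wx": 0,"wy": 0,"wz": 0,"grip": 1},
  ],
)

```text
clock: 58.0
ee_pos: [592.2, -29.6, 249.5]
orientation: [0.388, 0.922, -0.0, -0.0]
contact_force: [-1.2, -0.5, -1.3]
gripper_width: 26.8
```

Run:
```python
from h import *
view('w28',593.1,-32.2,75,1.3);plan(591.8,-29.9,250-54,2.35,n=1)
```

```text
t 58.0 ee [592.2 -29.6 249.5] yaw 2.346 F [-1.2 -0.5 -1.3] M [ 0.05  0.01 -0.02] w 26.8 q [ 0.36  0.57 -0.6   1.93  0.45  0.77  0.28]
now [592.2 -29.6 249.6] yaw 2.346 d [-0.4 -0.3  0.4] dyaw 0.004 min rows 1 n 1
{"dx":0.1,"dy":-0.5,"dz":-0.4,"wx":0,"wy":0,"wz":-0.004},
```

View pics/w28a.png

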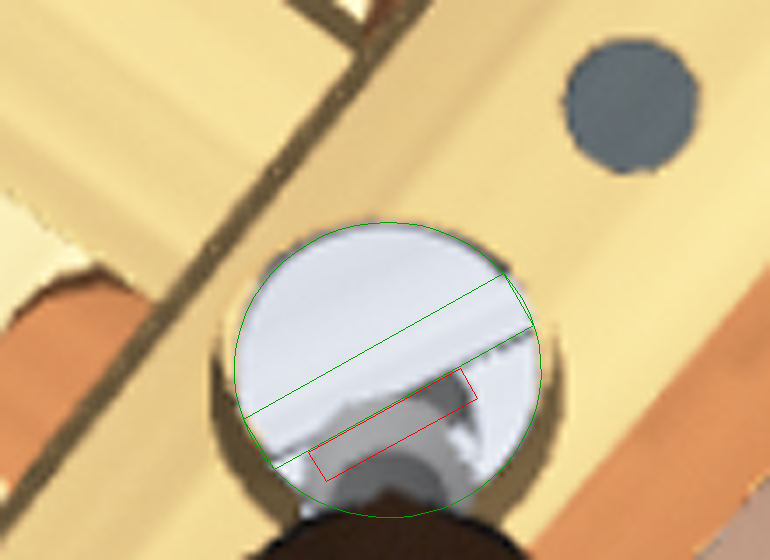

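Call:
step_arm(
  deltas=[
    {"dx": 0,"dy": -0.4,"dz": 4,"wx": 0,"wy": 0,"wz": 0.05,"grip": 1},
    {"dx": 0,"dy": 0,"dz": 6,"wx": 0,"wy": 0,"wz": 0,"grip": 1},
    {"dx": 0,"dy": 0,"dz": 4,"wx": 0,"wy": 0,"wz": 0,"grip": 1},
    {"dx": 0,"dy": 0,"dz": 3,"wx": 0,"wy": 0,"wz": 0,"grip": 1},
    {"dx": 0,"dy": 0,"dz": 2,"wx": 0,"wy": 0,"wz": 0,"grip": 1},
    {"dx": 0,"dy": 0,"dz": 1,"wx": 0,"wy": 0,"wz": 0,"grip": 1},
    {"dx": 0,"dy": 0,"dz": 0,"wx": 0,"wy": 0,"wz": 0,"grip": 1},
    {"dx": 0,"dy": 0,"dz": 0,"wx": 0,"wy": 0,"wz": 0,"grip": 1},
    {"dx": 0,"dy": 0,"dz": 0,"wx": 0,"wy": 0,"wz": 0,"grip": 1},
    {"dx": 0,"dy": 0,"dz": 0,"wx": 0,"wy": 0,"wz": 0,"grip": 1},
  ],
)

```text
clock: 59.3
ee_pos: [591.9, -29.9, 229.6]
orientation: [0.41, 0.912, -0.0, 0.0]
contact_force: [-0.2, -0.4, -1.3]
gripper_width: 26.9
```

Run:
```python
from h import *
view('w29',593.1,-32.2,75,1.255)
```

```text
t 59.3 ee [591.9 -29.9 229.6] yaw 2.296 F [-0.2 -0.4 -1.3] M [-0.   -0.05  0.02] w 26.9 q [ 0.34  0.59 -0.57  1.95  0.46  0.73  0.22]
```

View pics/w29a.png

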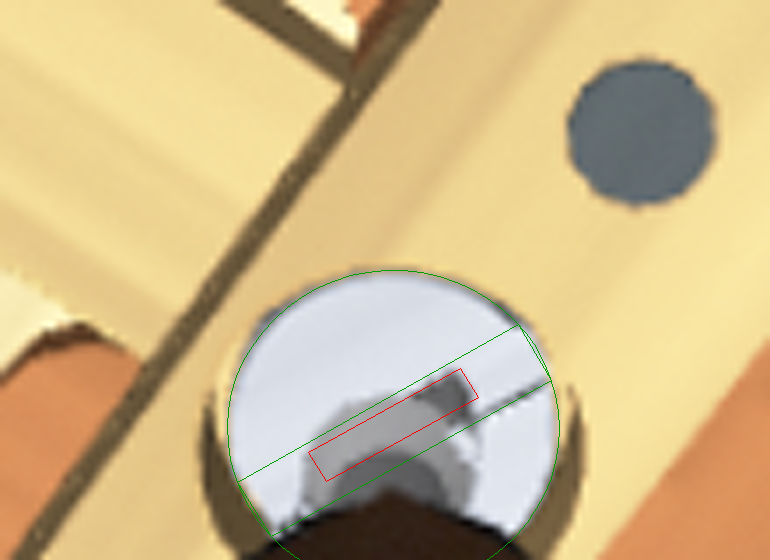

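Call:
step_arm(
  deltas=[
    {"dx": 0,"dy": 0,"dz": 1.5,"wx": 0,"wy": 0,"wz": 0,"grip": 1},
    {"dx": -0.13,"dy": 0.38,"dz": 0,"wx": 0,"wy": 0,"wz": 0.15,"grip": 1},
    {"dx": -0.13,"dy": 0.38,"dz": 0.1,"wx": 0,"wy": 0,"wz": 0.15,"grip": 1},
    {"dx": -0.13,"dy": 0.38,"dz": 0.22,"wx": 0,"wy": 0,"wz": 0.15,"grip": 1},
    {"dx": -0.13,"dy": 0.38,"dz": 0.22,"wx": 0,"wy": 0,"wz": 0.15,"grip": 1},
    {"dx": -0.13,"dy": 0.38,"dz": 0.22,"wx": 0,"wy": 0,"wz": 0.15,"grip": 1},
    {"dx": -0.13,"dy": 0.38,"dz": 0.22,"wx": 0,"wy": 0,"wz": 0.15,"grip": 1},
    {"dx": -0.13,"dy": 0.38,"dz": 0.22,"wx": 0,"wy": 0,"wz": 0.15,"grip": 1},
    {"dx": 0,"dy": 0,"dz": 0,"wx": 0,"wy": 0,"wz": 0,"grip": 1},
    {"dx": 0,"dy": 0,"dz": 0,"wx": 0,"wy": 0,"wz": 0,"grip": 1},
  ],
)

```text
clock: 60.6
ee_pos: [594.6, -29.9, 226.8]
orientation: [0.811, 0.585, -0.0, 0.0]
contact_force: [0.6, -0.8, -2.4]
gripper_width: 26.8
```

Run:
```python
from h import *
view('w30',593.1,-32.2,74,.4)
```

```text
t 60.6 ee [594.6 -29.9 226.8] yaw 1.249 F [ 0.6 -0.8 -2.4] M [-0.   -0.1  -0.02] w 26.8 q [ 0.14  0.55 -0.27  1.96  0.23  0.66 -0.6 ]
```

View pics/w30a.png

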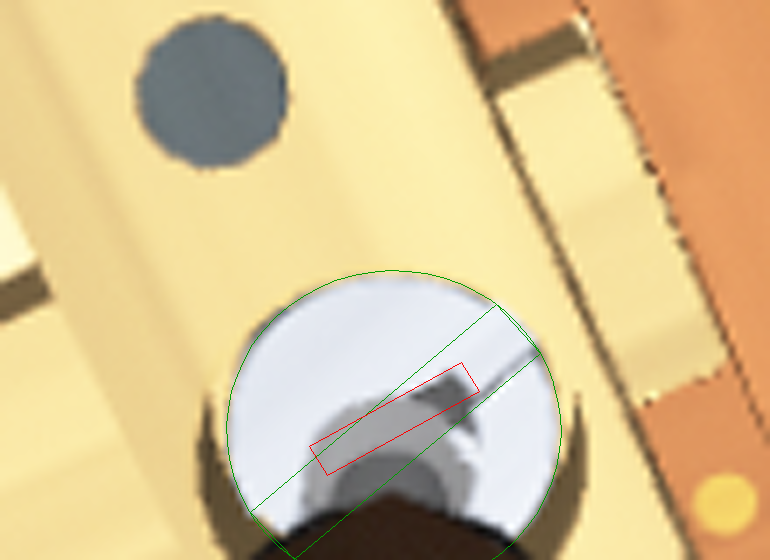

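Call:
step_arm(
  deltas=[
    {"dx": -0.13,"dy": 0.38,"dz": 0.2,"wx": 0,"wy": 0,"wz": 0.15,"grip": 1},
    {"dx": -0.13,"dy": 0.38,"dz": 0.2,"wx": 0,"wy": 0,"wz": 0.15,"grip": 1},
    {"dx": 0,"dy": 0,"dz": 0,"wx": 0,"wy": 0,"wz": 0,"grip": 1},
    {"dx": -0.13,"dy": 0.38,"dz": 0.2,"wx": 0,"wy": 0,"wz": 0.15,"grip": 1},
    {"dx": 0,"dy": 0,"dz": 0,"wx": 0,"wy": 0,"wz": 0,"grip": 1},
    {"dx": -0.06,"dy": 0.2,"dz": 0.1,"wx": 0,"wy": 0,"wz": 0.08,"grip": 1},
    {"dx": 0,"dy": 0,"dz": 0,"wx": 0,"wy": 0,"wz": 0,"grip": 1},
    {"dx": 0,"dy": 0,"dz": 0,"wx": 0,"wy": 0,"wz": 0,"grip": 1},
    {"dx": 0,"dy": 0,"dz": 0,"wx": 0,"wy": 0,"wz": 0,"grip": 1},
    {"dx": 0,"dy": 0,"dz": 0,"wx": 0,"wy": 0,"wz": 0,"grip": 1},
  ],
)

```text
clock: 61.9
ee_pos: [595.7, -30.9, 226.4]
orientation: [0.936, 0.352, 0.0, -0.0]
contact_force: [-0.9, 2.3, 6.1]
gripper_width: 26.5
```

Run:
```python
from h import *
view('w31',593.1,-32.2,73.5,-.1)
```

```text
t 61.9 ee [595.7 -30.9 226.4] yaw 0.719 F [-0.9  2.3  6.1] M [0.4  0.24 0.22] w 26.5 q [ 0.04  0.54 -0.12  1.97  0.1   0.64 -1.  ]
```

View pics/w31a.png

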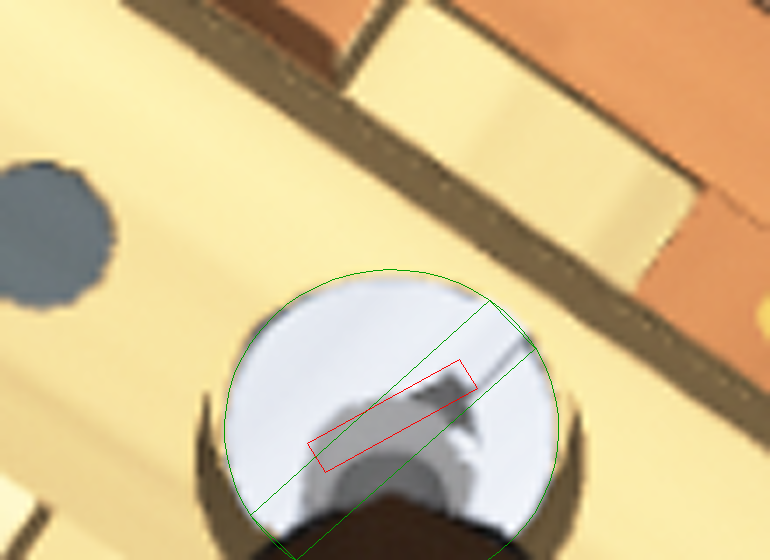

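Call:
step_arm(
  deltas=[
    {"dx": 0.13,"dy": -0.38,"dz": 0,"wx": 0,"wy": 0,"wz": -0.15,"grip": 1},
    {"dx": 0.13,"dy": -0.38,"dz": 0,"wx": 0,"wy": 0,"wz": -0.15,"grip": 1},
    {"dx": 0.13,"dy": -0.38,"dz": -0.5,"wx": 0,"wy": 0,"wz": -0.15,"grip": 1},
    {"dx": 0,"dy": 0,"dz": -8,"wx": 0,"wy": 0,"wz": 0,"grip": 1},
    {"dx": 0,"dy": 0,"dz": -15,"wx": 0,"wy": 0,"wz": 0,"grip": 1},
    {"dx": 0,"dy": 0,"dz": -10,"wx": 0,"wy": 0,"wz": 0,"grip": 1},
    {"dx": 0,"dy": 0,"dz": 0,"wx": 0,"wy": 0,"wz": 0,"grip": 1},
    {"dx": 0,"dy": 0,"dz": 0,"wx": 0,"wy": 0,"wz": 0,"grip": 1},
    {"dx": 0,"dy": 0,"dz": 0,"wx": 0,"wy": 0,"wz": 0,"grip": 1},
    {"dx": 0,"dy": 0,"dz": 0,"wx": 0,"wy": 0,"wz": 0,"grip": 1},
  ],
)

```text
clock: 63.2
ee_pos: [594.8, -30.0, 259.3]
orientation: [0.835, 0.55, -0.0, -0.0]
contact_force: [-0.0, 0.6, -1.9]
gripper_width: 26.5
```

Run:
```python
from h import *
view('w32',593.1,-32.2,73.5,.3)
```

```text
t 63.2 ee [594.8 -30.  259.3] yaw 1.166 F [-0.   0.6 -1.9] M [-0.03 -0.08 -0.02] w 26.5 q [ 0.14  0.51 -0.26  1.93  0.19  0.72 -0.64]
```

View pics/w32a.png

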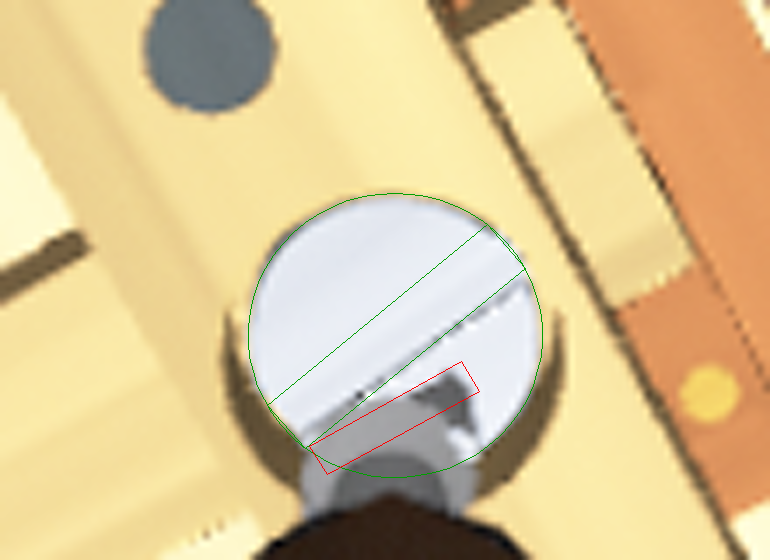

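Run:
```python
from h import *
plan(520.2,-353.6,262-54,1.6,n=7)
```

```text
now [594.8 -30.  259.3] yaw 1.166 d [ -74.6 -323.6    2.7] dyaw 0.434 min rows 6 n 7
{"dx":-46.7,"dy":8.4,"dz":-0.4,"wx":0,"wy":0,"wz":-0.062},
{"dx":-47.1,"dy":5.5,"dz":-0.4,"wx":0,"wy":0,"wz":-0.062},
{"dx":-47.4,"dy":2.6,"dz":-0.4,"wx":0,"wy":0,"wz":-0.062},
{"dx":-47.4,"dy":-0.4,"dz":-0.4,"wx":0,"wy":0,"wz":-0.062},
{"dx":-47.3,"dy":-3.3,"dz":-0.4,"wx":0,"wy":0,"wz":-0.062},
{"dx":-47.0,"dy":-6.2,"dz":-0.4,"wx":0,"wy":0,"wz":-0.062},
{"dx":-46.6,"dy":-9.1,"dz":-0.4,"wx":0,"wy":0,"wz":-0.062},
```

Call:
step_arm(
  deltas=[
    {"dx": -46,"dy": 8,"dz": -1,"wx": 0,"wy": 0,"wz": -0.062,"grip": 1},
    {"dx": -47,"dy": 5.5,"dz": -1,"wx": 0,"wy": 0,"wz": -0.062,"grip": 1},
    {"dx": -47,"dy": 2.6,"dz": -1,"wx": 0,"wy": 0,"wz": -0.062,"grip": 1},
    {"dx": -47,"dy": -0.4,"dz": 0,"wx": 0,"wy": 0,"wz": -0.062,"grip": 1},
    {"dx": -47,"dy": -3.3,"dz": 0,"wx": 0,"wy": 0,"wz": -0.062,"grip": 1},
    {"dx": -47,"dy": -6.2,"dz": 0,"wx": 0,"wy": 0,"wz": -0.062,"grip": 1},
    {"dx": -46,"dy": -9,"dz": 0,"wx": 0,"wy": 0,"wz": -0.062,"grip": 1},
    {"dx": 0,"dy": 0,"dz": 0,"wx": 0,"wy": 0,"wz": 0,"grip": 1},
    {"dx": 0,"dy": 0,"dz": 0,"wx": 0,"wy": 0,"wz": 0,"grip": 1},
    {"dx": 0,"dy": 0,"dz": 0,"wx": 0,"wy": 0,"wz": 0,"grip": 1},
  ],
)

```text
clock: 64.5
ee_pos: [521.3, -349.6, 262.7]
orientation: [0.696, 0.718, 0.0, -0.0]
contact_force: [-0.1, -0.4, -1.9]
gripper_width: 26.7
```

Call:
step_arm(
  deltas=[
    {"dx": 0,"dy": 0,"dz": 0,"wx": 0,"wy": 0,"wz": 0,"grip": 1},
    {"dx": 0,"dy": 0,"dz": 0,"wx": 0,"wy": 0,"wz": 0,"grip": 1},
    {"dx": 0,"dy": 0,"dz": 0,"wx": 0,"wy": 0,"wz": 0,"grip": 1},
    {"dx": 0,"dy": 0,"dz": 0,"wx": 0,"wy": 0,"wz": 0,"grip": 1},
    {"dx": 0,"dy": 0,"dz": 0,"wx": 0,"wy": 0,"wz": 0,"grip": 1},
    {"dx": 0,"dy": 0,"dz": 0,"wx": 0,"wy": 0,"wz": 0,"grip": 1},
    {"dx": 0,"dy": 0,"dz": 0,"wx": 0,"wy": 0,"wz": 0,"grip": 1},
    {"dx": 0,"dy": 0,"dz": 0,"wx": 0,"wy": 0,"wz": 0,"grip": 1},
    {"dx": 0,"dy": 0,"dz": 0,"wx": 0,"wy": 0,"wz": 0,"grip": 1},
    {"dx": 0,"dy": 0,"dz": 0,"wx": 0,"wy": 0,"wz": 0,"grip": 1},
  ],
)

```text
clock: 65.75
ee_pos: [520.7, -351.0, 262.7]
orientation: [0.697, 0.717, -0.0, 0.0]
contact_force: [-0.0, 0.6, -1.8]
gripper_width: 26.4
```

Run:
```python
from h import *
s=st();T=wpose(s);plan(520.2,-353.6,262-54,1.6,n=1)
snap('wrist','w33.png');x0,y0,f=270,200,8
a=cv2.resize(cv2.imread('pics/w33.png')[y0:y0+70,x0:x0+90],None,fx=f,fy=f,interpolation=cv2.INTER_CUBIC)
P=[wproj(T,[519.6+11.5*np.cos(t),-356.2+11.5*np.sin(t),65]) for t in np.linspace(0,6.28,50)]
cv2.polylines(a,[np.array([((p[0]-x0+.5)*f,(p[1]-y0+.5)*f) for p in P],int)],True,(0,160,0),1)
cv2.imwrite('pics/w33a.png',a)
```

```text
t 65.75 ee [ 520.7 -351.   262.7] yaw 1.600 F [-0.   0.6 -1.8] M [0.   0.01 0.06] w 26.4 q [ 0.76  0.55 -0.39  1.85  0.28  0.79  0.26]
now [ 520.7 -351.   262.7] yaw 1.600 d [-0.5 -2.6 -0.7] dyaw 0.000 min rows 1 n 1
{"dx":-2.6,"dy":-0.5,"dz":0.7,"wx":0,"wy":0,"wz":-0.000},
```

View pics/w33a.png

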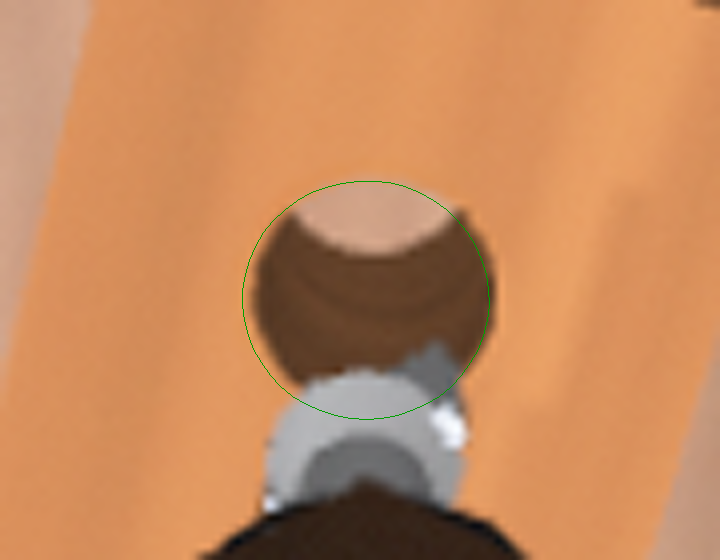

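Call:
step_arm(
  deltas=[
    {"dx": -2.6,"dy": 0,"dz": 10,"wx": 0,"wy": 0,"wz": 0,"grip": 1},
    {"dx": 0,"dy": 0,"dz": 10,"wx": 0,"wy": 0,"wz": 0,"grip": 1},
    {"dx": 0,"dy": 0,"dz": 10,"wx": 0,"wy": 0,"wz": 0,"grip": 1},
    {"dx": 0,"dy": 0,"dz": 6,"wx": 0,"wy": 0,"wz": 0,"grip": 1},
    {"dx": 0,"dy": 0,"dz": 6,"wx": 0,"wy": 0,"wz": 0,"grip": 1},
    {"dx": 0,"dy": 0,"dz": 6,"wx": 0,"wy": 0,"wz": 0,"grip": 1},
    {"dx": 0,"dy": 0,"dz": 0,"wx": 0,"wy": 0,"wz": 0,"grip": 1},
    {"dx": 0,"dy": 0,"dz": 0,"wx": 0,"wy": 0,"wz": 0,"grip": 1},
    {"dx": 0,"dy": 0,"dz": 0,"wx": 0,"wy": 0,"wz": 0,"grip": 1},
    {"dx": 0,"dy": 0,"dz": 0,"wx": 0,"wy": 0,"wz": 0,"grip": 1},
  ],
)

```text
clock: 67.05
ee_pos: [520.8, -353.7, 214.9]
orientation: [0.697, 0.717, 0.0, 0.0]
contact_force: [0.1, -1.2, -2.1]
gripper_width: 26.9
```

Run:
```python
from h import *
s=st();plan(520.8,-353.6,165-54,1.6,n=1)
```

```text
t 67.05 ee [ 520.8 -353.7  214.9] yaw 1.600 F [ 0.1 -1.2 -2.1] M [0.01 0.01 0.01] w 26.9 q [ 0.74  0.61 -0.36  1.89  0.32  0.7   0.23]
now [ 520.8 -353.7  214.9] yaw 1.600 d [  0.    0.1 -49.9] dyaw 0.000 min rows 1 n 1
{"dx":0.1,"dy":0.0,"dz":49.9,"wx":0,"wy":0,"wz":-0.000},
```

Tip is in the hole without side force (tip ≈58 mm, rim 65). Go down.

Call:
step_arm(
  deltas=[
    {"dx": 0,"dy": 0,"dz": 10,"wx": 0,"wy": 0,"wz": 0,"grip": 1},
    {"dx": 0,"dy": 0,"dz": 12,"wx": 0,"wy": 0,"wz": 0,"grip": 1},
    {"dx": 0,"dy": 0,"dz": 12,"wx": 0,"wy": 0,"wz": 0,"grip": 1},
    {"dx": 0,"dy": 0,"dz": 10,"wx": 0,"wy": 0,"wz": 0,"grip": 1},
    {"dx": 0,"dy": 0,"dz": 5,"wx": 0,"wy": 0,"wz": 0,"grip": 1},
    {"dx": 0,"dy": 0,"dz": 2,"wx": 0,"wy": 0,"wz": 0,"grip": 1},
    {"dx": 0,"dy": 0,"dz": 1,"wx": 0,"wy": 0,"wz": 0,"grip": 1},
    {"dx": 0,"dy": 0,"dz": 0,"wx": 0,"wy": 0,"wz": 0,"grip": 1},
    {"dx": 0,"dy": 0,"dz": 0,"wx": 0,"wy": 0,"wz": 0,"grip": 1},
    {"dx": 0,"dy": 0,"dz": 0,"wx": 0,"wy": 0,"wz": 0,"grip": 1},
  ],
)

```text
clock: 68.3
ee_pos: [520.8, -353.7, 162.9]
orientation: [0.697, 0.717, -0.0, 0.0]
contact_force: [0.7, 0.4, -1.5]
gripper_width: 26.8
```

Run:
```python
from h import *
s=st()
```

```text
t 68.3 ee [ 520.8 -353.7  162.9] yaw 1.600 F [ 0.7  0.4 -1.5] M [ 0.02 -0.    0.01] w 26.8 q [ 0.72  0.68 -0.32  1.92  0.36  0.6   0.19]
```

Nearly seated; lower 1 mm more, open gently, rise.

Call:
step_arm(
  deltas=[
    {"dx": 0,"dy": 0,"dz": 1,"wx": 0,"wy": 0,"wz": 0,"grip": 1},
    {"dx": 0,"dy": 0,"dz": 0,"wx": 0,"wy": 0,"wz": 0,"grip": 1},
    {"dx": 0,"dy": 0,"dz": 0,"wx": 0,"wy": 0,"wz": 0,"grip": 0.1},
    {"dx": 0,"dy": 0,"dz": 0,"wx": 0,"wy": 0,"wz": 0,"grip": -0.3},
    {"dx": 0,"dy": 0,"dz": 0,"wx": 0,"wy": 0,"wz": 0,"grip": -0.6},
    {"dx": 0,"dy": 0,"dz": 0,"wx": 0,"wy": 0,"wz": 0,"grip": -0.6},
    {"dx": 0,"dy": 0,"dz": -20,"wx": 0,"wy": 0,"wz": 0,"grip": -0.6},
    {"dx": 0,"dy": 0,"dz": -40,"wx": 0,"wy": 0,"wz": 0,"grip": -0.6},
    {"dx": 0,"dy": 0,"dz": -40,"wx": 0,"wy": 0,"wz": 0,"grip": -0.6},
    {"dx": 0,"dy": 0,"dz": 0,"wx": 0,"wy": 0,"wz": 0,"grip": -0.6},
  ],
)

```text
clock: 69.55
ee_pos: [521.9, -354.2, 264.9]
orientation: [0.697, 0.717, 0.001, 0.003]
contact_force: [0.0, 0.2, -1.0]
gripper_width: 68.4
```

Run:
```python
from h import *
s=st();np.save('Tv.npy',wpose(s));snap('wrist','w34.png');snap('scene','s34.png');snap('top','t34.png')
a=cv2.resize(cv2.imread('pics/s34.png')[130:300,230:420],None,fx=3.5,fy=3.5,interpolation=cv2.INTER_CUBIC);cv2.imwrite('pics/s34a.png',a)
```

```text
t 69.55 ee [ 521.9 -354.2  264.9] yaw 1.600 F [ 0.   0.2 -1. ] M [-0.04 -0.02 -0.02] w 68.4 q [ 0.77  0.55 -0.39  1.85  0.29  0.79  0.26]
```

View pics/w34.png

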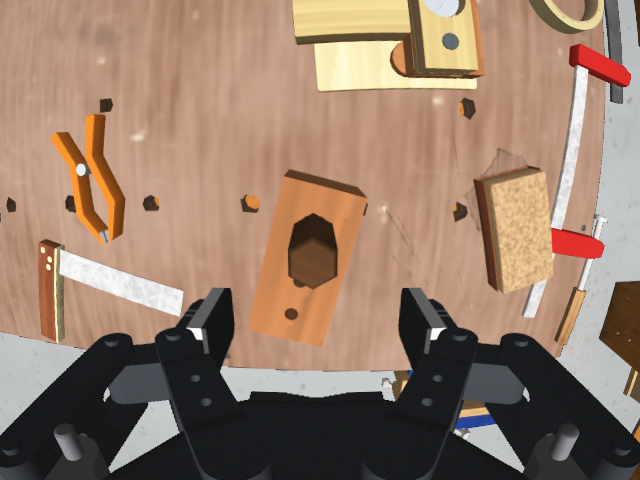

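View pics/s34a.png

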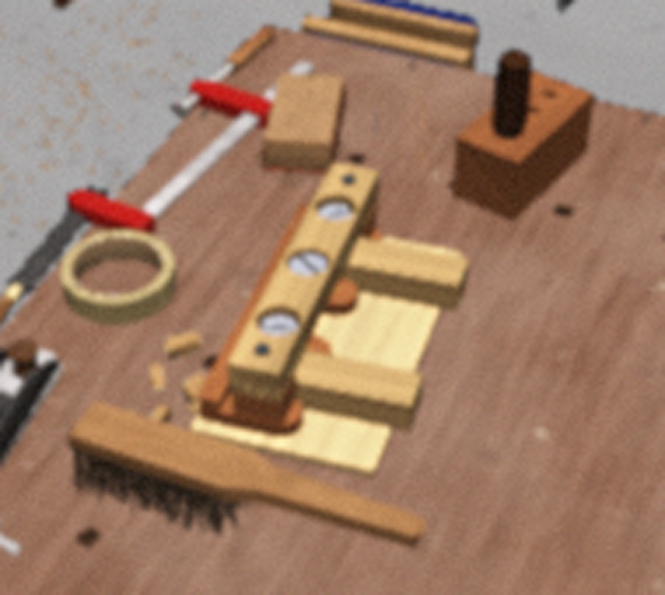

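View pics/t34.png

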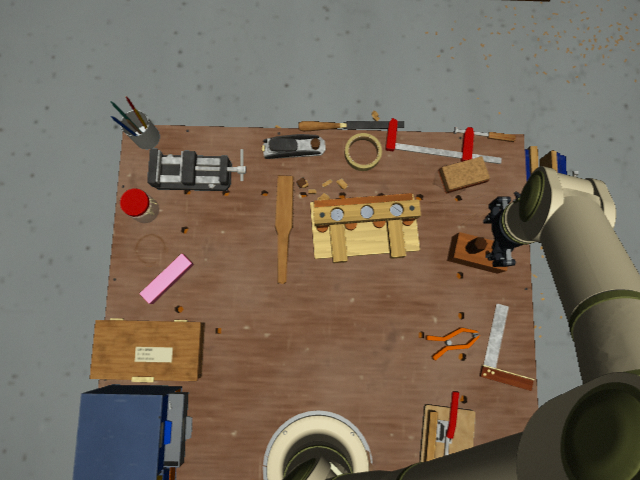

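Run:
```python
from h import *
a=cv2.imread('pics/s12.png')[135:200,350:410];b=cv2.imread('pics/s34.png')[135:200,350:410]
cv2.imwrite('pics/cmp.png',np.hstack([cv2.resize(x,None,fx=6,fy=6,interpolation=cv2.INTER_CUBIC) for x in (a,b)]))
for n in ('s12','s34'):
    im=cv2.imread(f'pics/{n}.png')[135:200,350:410]; g=im.max(2); m=(g<70).astype(np.uint8)*255;m[40:]=0
    ys,xs=np.where(m[:, 15:40]>0);print(n,ys.min()+135,xs.mean()+365)
T=np.load('Tv.npy')
e=tojig(wonz(T,292,40,12)); print(e)
# blank ends from top, z=42
for u,v in ((340,262),(398.5,257)): print(tojig(onz('top',u,v,42)))
```

```text
s12 145 375.46486486486486
s34 148 375.6931818181818
[-67.78350626 -84.46185081]
[-68.78157693  72.81717503]
[-67.95644512 -70.81510433]
```

View pics/cmp.png

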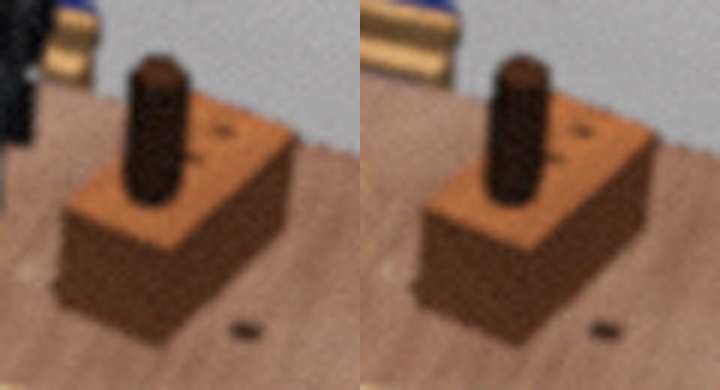

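Run:
```python
from h import *
plan(480,-110,230,3.245,n=9)
```

```text
now [ 520.3 -353.6  261. ] yaw 1.600 d [-40.3 243.6  23. ] dyaw 1.645 min rows 10 n 9
{"dx":27.2,"dy":-3.7,"dz":-2.6,"wx":0,"wy":0,"wz":-0.183},
{"dx":27.4,"dy":1.3,"dz":-2.6,"wx":0,"wy":0,"wz":-0.183},
{"dx":26.7,"dy":6.3,"dz":-2.6,"wx":0,"wy":0,"wz":-0.183},
{"dx":25.1,"dy":11.0,"dz":-2.6,"wx":0,"wy":0,"wz":-0.183},
{"dx":22.7,"dy":15.4,"dz":-2.6,"wx":0,"wy":0,"wz":-0.183},
{"dx":19.5,"dy":19.3,"dz":-2.6,"wx":0,"wy":0,"wz":-0.183},
{"dx":15.7,"dy":22.5,"dz":-2.6,"wx":0,"wy":0,"wz":-0.183},
{"dx":11.3,"dy":25.0,"dz":-2.6,"wx":0,"wy":0,"wz":-0.183},
{"dx":6.6,"dy":26.6,"dz":-2.6,"wx":0,"wy":0,"wz":-0.183},
```

Call:
step_arm(
  deltas=[
    {"dx": 27,"dy": -4,"dz": -5,"wx": 0,"wy": 0,"wz": -0.18,"grip": -0.6},
    {"dx": 27,"dy": 1,"dz": -5,"wx": 0,"wy": 0,"wz": -0.18,"grip": -0.6},
    {"dx": 27,"dy": 6,"dz": -5,"wx": 0,"wy": 0,"wz": -0.18,"grip": -0.6},
    {"dx": 25,"dy": 11,"dz": -5,"wx": 0,"wy": 0,"wz": -0.18,"grip": -0.6},
    {"dx": 23,"dy": 15,"dz": -3,"wx": 0,"wy": 0,"wz": -0.18,"grip": -0.6},
    {"dx": 20,"dy": 19,"dz": 0,"wx": 0,"wy": 0,"wz": -0.18,"grip": -0.6},
    {"dx": 16,"dy": 22,"dz": 0,"wx": 0,"wy": 0,"wz": -0.18,"grip": -0.6},
    {"dx": 11,"dy": 25,"dz": 0,"wx": 0,"wy": 0,"wz": -0.18,"grip": -0.6},
    {"dx": 7,"dy": 27,"dz": 0,"wx": 0,"wy": 0,"wz": -0.18,"grip": -0.6},
    {"dx": 0,"dy": 0,"dz": 0,"wx": 0,"wy": 0,"wz": 0,"grip": -0.6},
  ],
)

```text
clock: 70.95
ee_pos: [480.1, -108.4, 283.8]
orientation: [-0.041, 0.999, 0.001, -0.001]
contact_force: [-0.6, 0.2, -0.8]
gripper_width: 68.1
```

Call:
step_arm(
  deltas=[
    {"dx": 0,"dy": 0,"dz": 0,"wx": 0,"wy": 0,"wz": 0,"grip": -0.6},
    {"dx": 0,"dy": 0,"dz": 0,"wx": 0,"wy": 0,"wz": 0,"grip": -0.6},
    {"dx": 0,"dy": 0,"dz": 0,"wx": 0,"wy": 0,"wz": 0,"grip": -0.6},
    {"dx": 0,"dy": 0,"dz": 0,"wx": 0,"wy": 0,"wz": 0,"grip": -0.6},
    {"dx": 0,"dy": 0,"dz": 0,"wx": 0,"wy": 0,"wz": 0,"grip": -0.6},
    {"dx": 0,"dy": 0,"dz": 0,"wx": 0,"wy": 0,"wz": 0,"grip": -0.6},
    {"dx": 0,"dy": 0,"dz": 0,"wx": 0,"wy": 0,"wz": 0,"grip": -0.6},
    {"dx": 0,"dy": 0,"dz": 0,"wx": 0,"wy": 0,"wz": 0,"grip": -0.6},
    {"dx": 0,"dy": 0,"dz": 0,"wx": 0,"wy": 0,"wz": 0,"grip": -0.6},
    {"dx": 0,"dy": 0,"dz": 0,"wx": 0,"wy": 0,"wz": 0,"grip": -0.6},
  ],
)

```text
clock: 72.2
ee_pos: [480.8, -110.2, 284.6]
orientation: [-0.039, 0.999, 0.0, -0.0]
contact_force: [-0.2, 0.1, 0.4]
gripper_width: 68.2
```

Run:
```python
from h import *
s=st();T=wpose(s);np.save('Tv.npy',T);im=snap('wrist','w35.png');a=cv2.imread('pics/w35.png')
for y in (72,-72):
    c=jig(-65,y)
    for dx in (0,):
        P=[wproj(T,[*jig(x,y+w),42]) for x,w in ((-64.3,18),(-64.3,-18),(20,-18),(20,18))]
        cv2.polylines(a,[np.array(P,int)],True,(0,0,255),1)
cv2.imwrite('pics/w35a.png',a)
```

```text
t 72.2 ee [ 480.8 -110.2  284.6] yaw -3.063 F [-0.2  0.1  0.4] M [0.02 0.06 0.02] w 68.2 q [ 0.75  0.48 -0.89  2.1   0.52  0.79  1.19]
```

View pics/w35a.png

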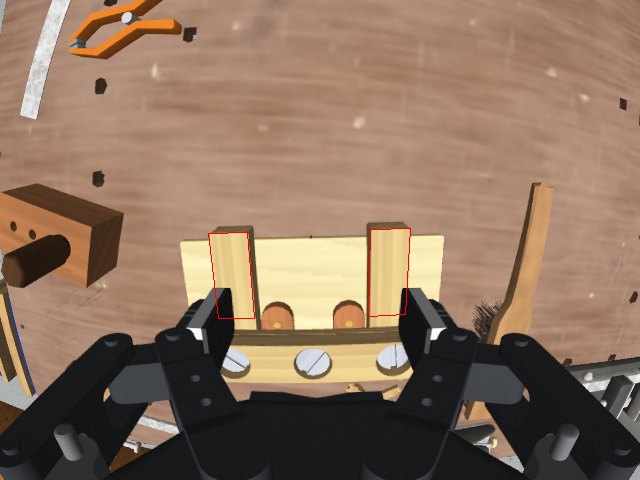

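Run:
```python
from h import *
print(bot.hand_in()); print(bot.sense()['clock'])
```

```text
the job is handed in; nothing more can be done
None
the job is handed in; nothing more can be done
```

I carried out the whole job and handed it in at about 72 s of the 210 s. The hand-in gave no verdict, so what follows rests on my own last checks.

- **Brush:** it lies on the bench to the left of the jig. In the last wrist and top pictures it is clear of the jig and has not moved.
- **Blanks:** two were present, and I left the pink look-alike alone. One is in lane 1 and one in lane 3, each pushed against the back stop with about 13–15 N. In the last wrist picture both ends lie within about a millimetre of home and of the lane's middle.
- **Clamping:** each screw needed two bites of the driver. I had no direct reading of the pad force. I judged it from about 0.2 N m of torque at the end and from the slots springing back when I let go:
  - Lane 1 turned a net 3.54 rad, measured from its starting slot angle.
  - Lane 3 turned a net 3.2 rad by the same measure. It agrees with the clamped 3.5 only if that screw started at about 0.3, which is inside the stated range.
- **Screwdriver:** it stands upright in its hole. In the scene camera its handle sits level with the starting picture when compared by eye. An automatic edge measure differed by 3 pixels, but I set it aside because another dark object was in the earlier crop.
- **Other things:** the plane, the tape and the spring clamp look unmoved in the top view.

One check disagreed. Rough pixel picks in the top view put the blank ends at about -68 mm instead of -65. I put this down to picking the lower edge of the end face, and the closer wrist view did not show it.

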